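# Driftwood cairn under a clamped glass cloche

### The arm

A 6-joint arm with a two-finger parallel gripper is mounted at the origin on the work surface. World frame = base frame: x ahead of the robot, y to its left, z up, the work surface at z = 0. Lengths are in mm, angles in degrees, forces in N, time in s.
With the tool pointing down it reaches from about 300 to 850 mm from the base axis. Payload 4.2 kg.
Tool frame: the origin (TCP) lies at the very end of the fingers, on their centre line; the grasp point (between the pads) lies 19 mm behind it; z points along the fingers, x is the direction in which the jaws open and shut, and the axes are right-handed (so a half turn about z gives the same grasp; the last joint's range is limited). The gripper opens to 91 mm and grips with 3 to 60 N. Pads are 32 mm wide; open, the fingers measure 118 mm over their backs; the gripper's body (76 mm by 178 mm) begins 60 mm behind the grasp point.
Start: joints at [63.827, 18.312, 89.639, -0, 72.044, -1.146], TCP at [243.254, 521.029, 213.976] pointing down, gripper open.
Joint ranges: [-177.97, 177.97], [-48.28, 115.42], [12.27, 149.76], [-77.06, 257.06], [2.81, 150.46], [-146.56, 146.56]. Speed limits (degrees/s): [147.25, 147.25, 180, 180, 180, 180].

### API

Orientations are given as [roll, pitch, yaw] about the fixed x, y, z axes, in that order (R = Rz(yaw) Ry(pitch) Rx(roll)).
In Python, from workcell import env gives the robot as it stands.
- The arm moves only by the tool servo_tool, never from a script. Its argument "plan" is a list of rows, each a list of 3 entries, a list of its own where there are three numbers: the turn, a rotation vector about the tool's x, y, z in degrees, then the shift along the tool's x, y, z in mm, then the finger opening in mm, from 0 to 91.2. In form: [[[ax, ay, az], [dx, dy, dz], claw], ...]. A call has exactly 10 rows; each row shifts and turns the pose as measured when the row begins, along the tool's axes as they then stand; what a row does not reach is not made up. A row lasts 1/8 s, in which the tool goes at most 62.5 mm and 10.7 degrees, less where a joint would pass 70% of its speed; a pose out of reach is approached as far as the arm can. A call with a gripper value outside its range is refused whole. The fingers move at their own pace and stop on an object; "squeeze" is the grip in N (left out, the last holds). Time passes only in rows, so rows that do not move let the fingers close, or fill a call up. It gives the time, the measured TCP pose, the force and the opening at its end, in the units of the state.
- env.state(): the state, without advancing time (a new reading comes with each control period).
- env.grab_frame(name): name is "scene" or "top" or "wrist"; returns a dict with "pixels" (384x512x3 uint8, red, green, blue), "intrinsics" (3x3 intrinsics, pixels), "eye" and "attitude" of the camera in the world. Camera axes: x right, y up, looking along -z (the intrinsics and any distortion apply to the point x, -y, -z); pixel columns grow to the right and rows downward; lengths in mm; the calibration is good to about 2 mm. The wrist camera is an equidistant fisheye: a pixel r from the principal point sees the ray r / f radians off the axis. A picture is of the moment at which its call begins. There is no depth.
- env.job_done(): hands the job in, once; it reports no verdict.
The state is a dict: "time_s": time; "qpos": joint angles; "qvel": joint speeds; "effort": joint torques, N m; "ee_pos": TCP position; "ee_rot": TCP orientation; "force": force on the tool from outside, world axes, zero at the start; "torque": the same for the moment, N m; "gripper_width": finger opening in mm.
Only numpy, scipy, OpenCV 4.12 (cv2) and the standard library are available. Lean on these libraries where they do the work, as an engineer would, in place of code of your own. Each camera call takes 0.05 s, during which the arm holds its last target.

### The job

Set up the driftwood display: put the fidget cube that was left on the display base away in the open lunch tin and balance all the loose driftwood offcuts, one on top of another in any order, into a single free-standing pile on the cork pad of the base. Then set the glass cloche down over the pile and squeeze the two handles of the ring clamp together until it snaps shut round the cloche's foot. Leave the porcelain dog, the pencil pot and the candle where they are and do not tip the cloche over.

Things in the scene. Friction and masses are not known exactly. Their poses are not given: they have to be found in the camera images.
- base: Round dark wooden display base, 184 mm across, 18 mm thick, fixed. Origin: centre of its underside, on the shelf; its x axis points from the clamp handles (on -x) to the clamp hinge (on +x). A cork pad 80 mm across stands 8 mm above the deck (top 26 mm over the shelf). Round it runs a steel ring clamp of two half-ring jaws, tops 11 mm above the deck; the cloche's foot stands on the deck between jaws and pad.
- pad (a point): Centre of the top face of the cork pad; axes as the base
- clamp_left_grip (a point): Where to squeeze the left clamp handle: on its centreline, 140 mm in front (-x) of the base's centre, 39 mm above the shelf. The handles are upright black bars, 10 mm thick, 82 mm long, from 16 to 46 mm above the shelf, running out to the front of the base; over their outsides they measure 64 mm here when open, 26 mm when shut.
- clamp_right_grip (a point): The same point on the right clamp handle; its handle moves as the mirror image of the left one
- clamp_left (a joint): Angle of the left jaw and handle: 0 open, 0.085 rad shut. The two are geared together. Squeezing takes up to about 10 N on each handle at the grip point (use 20 to 30 N), then half way it gives, snaps to 0.085 and stays. Open, the jaws leave the 132 mm foot of the cloche 3 mm or more on each side; shut, about 1.5 mm.
- clamp_right (a joint): The same for the right jaw; always equal to clamp_left
- wood_a: Irregular driftwood offcut, silver grey, 70 long (x), 54 wide (y), 26 thick (mm, z). May be absent. Origin at its middle (thickness is given there). Two flanks at +y and -y are flat, upright and parallel, good to pinch; the ends are skewed and bevelled. Underside flat; the top face slopes: it rises 5 degrees towards the piece's +x. It lies on the shelf on its underside at the start. Either face may be up in the pile. Weight 25 to 90 g
- wood_b: Irregular driftwood offcut, honey coloured, 64 long, 50 wide, 24 thick (mm, z). May be absent. Origin at its middle (thickness is given there). Two flanks at +y and -y are flat, upright and parallel, good to pinch; the ends are skewed and bevelled. Underside flat; the top face slopes: it rises 7 degrees towards the piece's +x. It lies on the shelf on its underside at the start. Either face may be up in the pile. Weight 25 to 90 g
- wood_c: Irregular driftwood offcut, dark brown, 58 long, 46 wide, 25 thick (mm, z). May be absent. Origin at its middle (thickness is given there). Two flanks at +y and -y are flat, upright and parallel, good to pinch; the ends are skewed and bevelled. Underside flat; the top face slopes: it rises 4 degrees towards the piece's +x. It lies on the shelf on its underside at the start. Either face may be up in the pile. Weight 25 to 90 g
- wood_d: Irregular driftwood offcut, pale cream, 52 long, 42 wide, 22 thick (mm, z). May be absent. Origin at its middle (thickness is given there). Two flanks at +y and -y are flat, upright and parallel, good to pinch; the ends are skewed and bevelled. Underside flat; the top face slopes: it rises 6 degrees towards the piece's +x. It lies on the shelf on its underside at the start. Either face may be up in the pile. Weight 25 to 90 g
- wood_e: Irregular driftwood offcut, reddish, 48 long, 38 wide, 22 thick (mm, z). May be absent. Origin at its middle (thickness is given there). Two flanks at +y and -y are flat, upright and parallel, good to pinch; the ends are skewed and bevelled. Underside flat; the top face slopes: it rises 8 degrees towards the piece's +x. It lies on the shelf on its underside at the start. Either face may be up in the pile. Weight 25 to 90 g
- cube: Green hard silicone fidget cube with white buttons, 30 mm, 40 g; origin at its middle. It starts on the cork pad.
- tin: Open stainless steel lunch tin, 170 (x) by 120 (y) outside, 55 high, walls 3 mm, fixed; origin at the centre of its underside. Its lid hangs open on its -y side, sloping down to the shelf.
- cloche: Small clear glass cloche (dome), open below: foot ring 132 mm across and 8 mm high, dome 123 mm outside and 115 mm inside diameter, inner height 127 mm, weight about 350 g; origin at the centre of the underside of its foot. It stands on the shelf at the start.
- cloche_knob (a point): Middle of the cloche's brass knob, an upright cylinder 26 mm across and 24 mm high, 149 mm above the foot's underside; lift the cloche by it
- dog: White porcelain dog ornament, about 90 mm tall, origin under its middle; leave alone
- pencil_pot: Aluminium pencil pot with pencils, 70 mm across, 95 mm tall; leave alone
- candle: White LED candle, 44 mm across, 74 mm tall; leave alone
There are look-alikes about, which are no part of the job. What is shaped like the wood_e but pink is not meant.

How it is judged (in metres and radians):
On the way, in this order (a step that is already met when the one before it is completed fails the run):
1. every driftwood offcut present stands in one pile on the cork pad (horizontal distance between each of wood_a, wood_b, wood_c, wood_d, wood_e and pad below 0.025 m and z of each of wood_a, wood_b, wood_c, wood_d, wood_e in the frame of pad above 0.005 m and (angle between wood_a's own z axis and vertical below 0.35 rad or angle between wood_a's own z axis and vertical above 2.79 rad) and linear speed of each of wood_a, wood_b, wood_c, wood_d, wood_e below 0.02 m/s and (angle between wood_b's own z axis and vertical below 0.35 rad or angle between wood_b's own z axis and vertical above 2.79 rad) and (angle between wood_c's own z axis and vertical below 0.35 rad or angle between wood_c's own z axis and vertical above 2.79 rad) and (angle between wood_d's own z axis and vertical below 0.35 rad or angle between wood_d's own z axis and vertical above 2.79 rad) and (angle between wood_e's own z axis and vertical below 0.35 rad or angle between wood_e's own z axis and vertical above 2.79 rad) and (z of wood_b in the frame of wood_a above 0.015 m or z of wood_b in the frame of wood_a below -0.015 m) and (z of wood_c in the frame of wood_a above 0.015 m or z of wood_c in the frame of wood_a below -0.015 m) and (z of wood_d in the frame of wood_a above 0.015 m or z of wood_d in the frame of wood_a below -0.015 m) and (z of wood_e in the frame of wood_a above 0.015 m or z of wood_e in the frame of wood_a below -0.015 m) and (z of wood_c in the frame of wood_b above 0.015 m or z of wood_c in the frame of wood_b below -0.015 m) and (z of wood_d in the frame of wood_b above 0.015 m or z of wood_d in the frame of wood_b below -0.015 m) and (z of wood_e in the frame of wood_b above 0.015 m or z of wood_e in the frame of wood_b below -0.015 m) and (z of wood_d in the frame of wood_c above 0.015 m or z of wood_d in the frame of wood_c below -0.015 m) and (z of wood_e in the frame of wood_c above 0.015 m or z of wood_e in the frame of wood_c below -0.015 m) and (z of wood_e in the frame of wood_d above 0.015 m or z of wood_e in the frame of wood_d below -0.015 m)), for 0.3 s.
2. the cloche stands on the deck over the pile (horizontal distance between cloche and base below 0.011 m and height (world z) of cloche between 0.014 and 0.022 m and angle between cloche's own z axis and vertical below 0.05 rad), for 0.2 s.
3. the ring clamp is snapped shut (value of joint each of clamp_left, clamp_right above 0.075 rad), for 0.2 s.
At the end, for the whole second after the job is handed in: Cube inside the tin; all offcuts in one pile on the pad, each on a broad face (20 degrees), within 25 mm of the pad centre and 15 mm above or below each other; cloche upright on the deck over it, centred to 6 mm; both clamp joints above 0.075 rad; all at rest (all of step 1 and all of step 3 and x of cube in the frame of tin between -0.085 and 0.085 m and y of cube in the frame of tin between -0.06 and 0.06 m and z of cube in the frame of tin below 0.045 m and linear speed of each of cube, cloche below 0.02 m/s and horizontal distance between cloche and base below 0.006 m and height (world z) of cloche between 0.014 and 0.022 m and angle between cloche's own z axis and vertical below 0.05 rad); the robot touches nothing.
It fails at once if the porcelain dog is moved more than 25 mm (distance of dog from where it was at the start of the episode above 0.025 m).
It fails at once if the pencil pot is moved more than 25 mm (distance of pencil_pot from where it was at the start of the episode above 0.025 m).
It fails at once if the candle is moved more than 25 mm (distance of candle from where it was at the start of the episode above 0.025 m).
It fails at once if the cloche is tipped over (angle between cloche's own z axis and vertical above 0.7 rad).
Of wood_a, wood_b, wood_c, wood_d, wood_e only 3 to 4 are there at a start; the rules pass over those that are not, and their reading is None.
At some moment in a run one of cloche, cube may be knocked a few centimetres aside while the robot is not near it.
It also fails if it takes over 208 s, if anything falls off the work surface, if the arm or the gripper's body presses on something with over 40 N, if the wrist force passes 120 N, or if a joint passes its speed limit or range.

## Working session

There is one attempt and no reset: what is moved stays moved. The work goes in short steps, Python scripts to look and compute and a tool call to move; the robot and the scene stay as the last step left them, time stands still between calls to the robot, and variables do not carry over. Pictures are saved under pics/ and viewed, and the job is handed in when it is done.

Besides the shell and the picture viewer there is one more tool, called after "Request:" as name(argument=value, ...) on one line, values as JSON. servo_tool: Moves the arm, as the interface text tells. Its arguments: {"type":"object","properties":{"plan":{"type":"array"},"squeeze":{"type":"number"}},"required":["plan"]}

```bash
ls; mkdir -p pics; python3 - <<'E'
from workcell import env
import cv2,pickle
s=env.state();print(s)
for n in ["scene","top","wrist"]:
    f=env.grab_frame(n);pickle.dump(f,open(f"pics/{n}0.pkl","wb"))
    cv2.imwrite(f"pics/{n}0.png",cv2.resize(f["pixels"][:,:,::-1],(800,600),interpolation=cv2.INTER_CUBIC))
    print(n,f["intrinsics"],f["eye"],f["attitude"],[k for k in f])
E
```

```text
pics
{'time_s': 0.0, 'qpos': array([ 6.38265895e+01,  1.83495946e+01,  8.97051491e+01,  1.16024736e-04,
        7.20416460e+01, -1.14648820e+00]), 'qvel': array([ 0.09020884,  0.06491307,  0.01696005, -0.06451475,  0.06195504,
       -0.01129303]), 'effort': array([ 1.85939452e-04, -4.12459946e+01, -2.31971776e+01,  7.27123604e-02,
        4.57682158e-02, -1.52357202e-04]), 'ee_pos': array([243.04011553, 520.57517701, 213.14929203]), 'ee_rot': array([-1.79997961e+02,  9.63681113e-02,  6.49730436e+01]), 'force': array([ 0.15805753, -0.3460053 ,  0.44432401]), 'torque': array([ 0.02507652,  0.03515323, -0.00807015]), 'gripper_width': 91.15422667516958}
scene [[349.51416607   0.         257.56620258]
 [  0.         349.51416607 190.6511004 ]
 [  0.           0.           1.        ]] [ 984.14232395 -388.94355039  761.01751723] [42.6971235  -0.66546357 46.24862847] ['pixels', 'intrinsics', 'eye', 'attitude']
top [[393.25637965   0.         255.89189355]
 [  0.         393.25637965 183.04663843]
 [  0.           0.           1.        ]] [ 370.90135631    5.96070633 1032.69238742] [ 12.35697506  -0.30423275 -94.36885333] ['pixels', 'intrinsics', 'eye', 'attitude']
wrist [[297.31863964   0.         255.37267667]
 [  0.         297.31863964 188.53850617]
 [  0.           0.           1.        ]] [173.86041976 553.18622607 383.52188346] [-15.53360065   0.16649644  64.94458546] ['pixels', 'intrinsics', 'eye', 'attitude']
```

View pics/scene0.png

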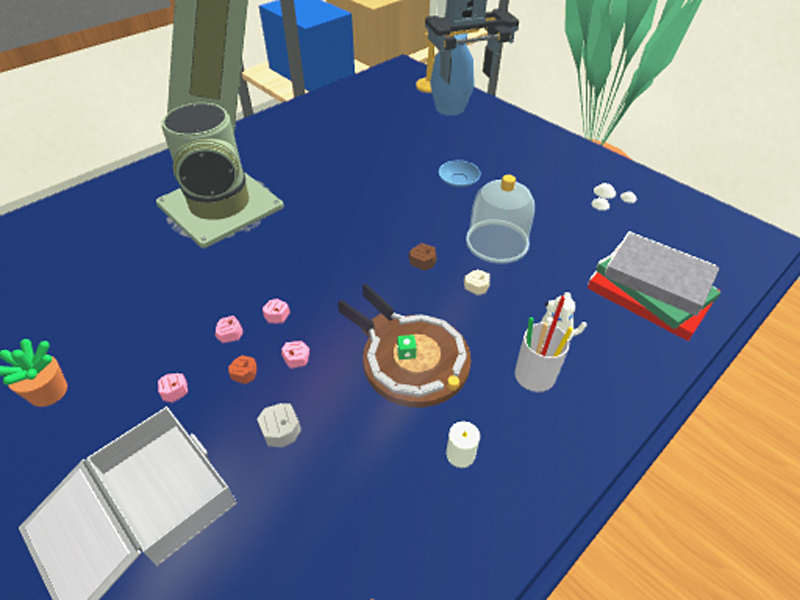

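View pics/top0.png

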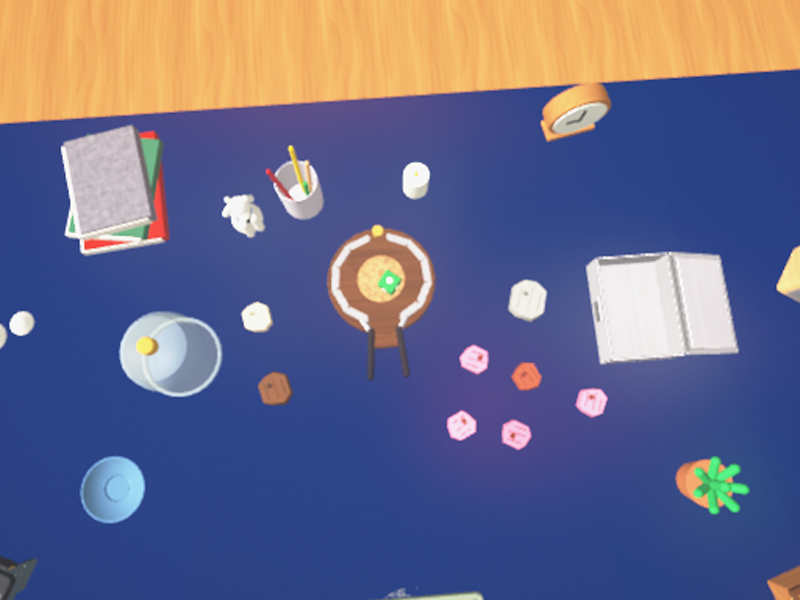

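View pics/wrist0.png

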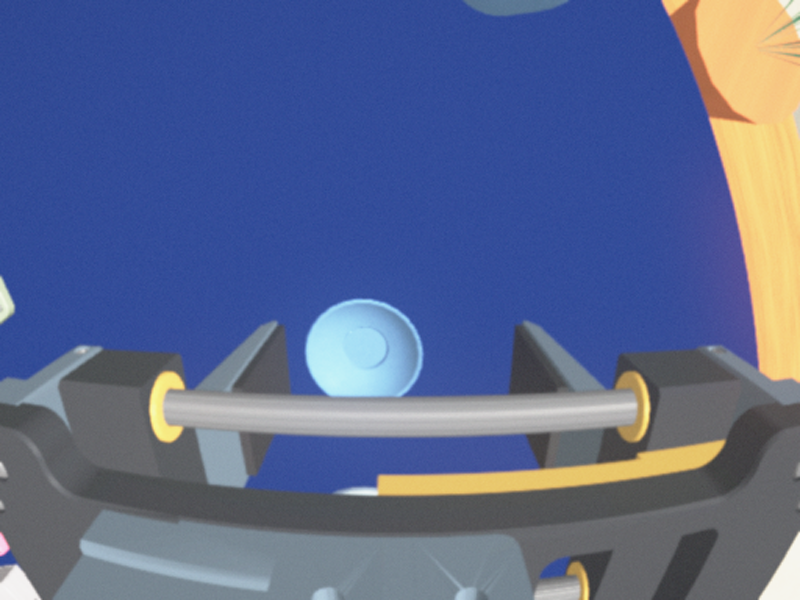

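```bash
cat > h.py <<'E'
import numpy as np,cv2,pickle
from scipy.spatial.transform import Rotation as R
def rot(a): return R.from_euler('xyz',a,degrees=True).as_matrix()
def un(f,u,v,z,fish=False):
    K=f["intrinsics"]; x=(u-K[0,2])/K[0,0]; y=(v-K[1,2])/K[1,1]
    if fish:
        r=np.hypot(x,y); s=np.tan(r)/r if r>1e-9 else 1; x*=s;y*=s
    d=rot(f["attitude"])@np.array([x,-y,-1]); e=np.array(f["eye"])
    return e+d*(z-e[2])/d[2]
def pr(f,p,fish=False):
    K=f["intrinsics"]; c=rot(f["attitude"]).T@(np.array(p,float)-f["eye"])
    x,y=c[0]/-c[2],-c[1]/-c[2]
    if fish:
        r=np.hypot(x,y); s=np.arctan(r)/r if r>1e-9 else 1; x*=s;y*=s
    return np.array([K[0,0]*x+K[0,2],K[1,1]*y+K[1,2]])
def grab(n,tag):
    from workcell import env
    f=env.grab_frame(n); pickle.dump(f,open(f"pics/{n}{tag}.pkl","wb")); return f
def load(n,tag): return pickle.load(open(f"pics/{n}{tag}.pkl","rb"))
def crop(f,x0,y0,w,h,k,out):
    im=f["pixels"][:,:,::-1]
    c=cv2.resize(im[y0:y0+h,x0:x0+w],(w*k,h*k),interpolation=cv2.INTER_CUBIC)
    for i in range(0,w,10): cv2.putText(c,str(x0+i),(i*k,8),0,0.3,(255,255,255),1);cv2.line(c,(i*k,0),(i*k,4),(255,255,255),1)
    for i in range(0,h,10): cv2.putText(c,str(y0+i),(0,i*k+4),0,0.3,(255,255,255),1)
    cv2.imwrite(out,c)
E
python3 - <<'E'
from h import *
f=load("top",0)
crop(f,145,170,100,100,6,"pics/t1.png")
crop(f,280,160,110,130,5,"pics/t2.png")
crop(f,200,135,90,115,5,"pics/t3.png")
print(un(f,425,195,55),un(f,243,180,26), un(f,93,221,161),un(f,336,191,26))
E
```

```text
[ 521.00697973 -440.5210054    55.        ] [601.10021142  16.94815899  26.        ] [502.15931209 353.53304285 161.        ] [ 553.49831553 -223.20205961   26.        ]
```

View pics/t1.png

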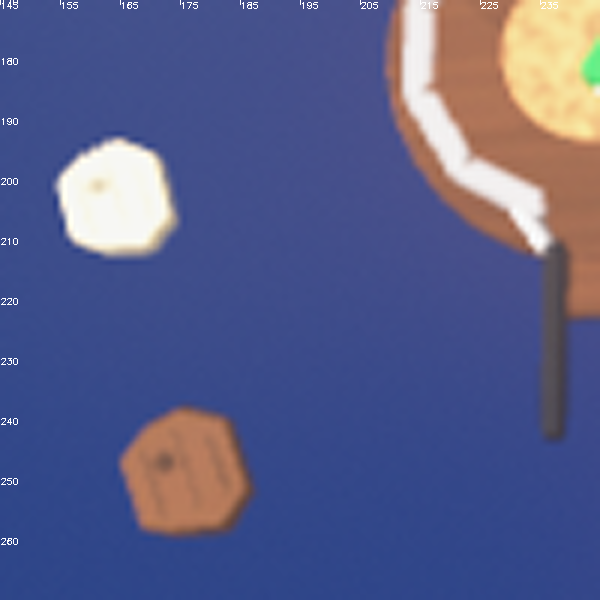

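View pics/t2.png

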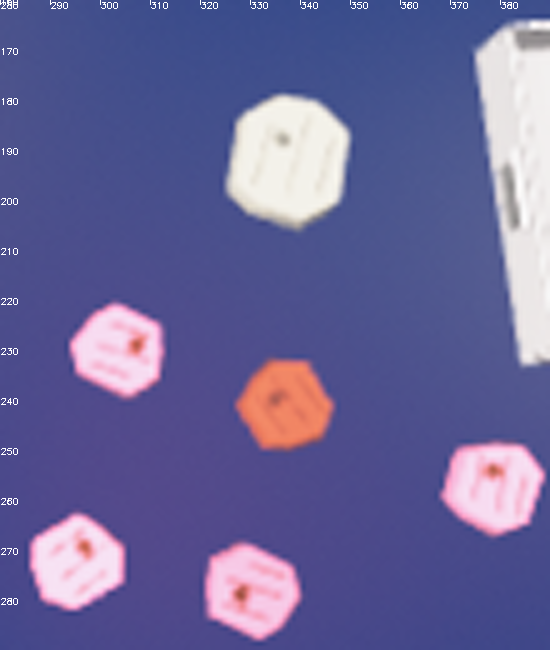

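View pics/t3.png

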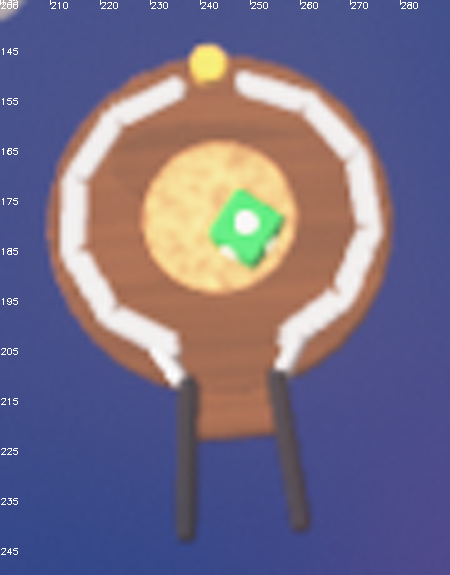

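```bash
cat >> h.py <<'E'
def go(x,y,z,yaw,n=10,st=None):
    """rows needed: pointing down"""
    from workcell import env
    s=st or env.state(); p=np.array(s["ee_pos"]); Rm=rot(s["ee_rot"])
    T=rot([180,0,yaw]); rv=R.from_matrix(Rm.T@T).as_rotvec(degrees=True)
    d=Rm.T@(np.array([x,y,z])-p)
    m=max(np.linalg.norm(rv)/10.5,np.linalg.norm(d)/61)
    print("t",round(s["time_s"],2),"pose",p.round(1),np.round(s["ee_rot"],1),"F",np.round(s["force"],1),"w",round(s["gripper_width"],1))
    print("turn",rv.round(1),"shift",d.round(1),"min rows",round(m,1),"dist in tilted tool frame")
    # sequence with turn spread over n rows, straight line
    rn=max(n,1); q=p.copy(); Rc=Rm; 
    dr=R.from_rotvec(rv/rn,degrees=True).as_matrix(); out=[]
    for i in range(rn):
        out.append((Rc.T@((np.array([x,y,z])-p)/rn)).round(1).tolist()); Rc=Rc@dr
    print("per-row turn",(rv/rn).round(1)); print(out)
E
python3 - <<'E'
from h import *
f=load("top",0)
pad=un(f,244,178.4,26); hinge=un(f,241.5,147.5,29)
print("pad",pad,"hinge",hinge, "base edge L,R",un(f,209.5,178,18),un(f,278.5,178,18),un(f,243,146,18))
for a in [(237.5,210),(237,242),(255,209),(259.5,240)]: print("hand",un(f,*a,46))
print("cube top centre",un(f,249,178.5,56)); 
for a in [(248,172.5),(257,178.5),(250.5,183),(242,178)]: print(un(f,*a,56))
g=load("scene",0)
s=512/800
print("cube scene",un(g,407*s,341*s,56)); print("pad scene",un(g,417*s,352*s,26),"hinge",un(g,454*s,381*s,29))
print("clocheknob", un(g,508*s,183*s,161),un(f,146*s,345*s,161)); print("cl foot",un(f,171*s,357*s,8),un(g,498*s,241*s,8))
for n,a in dict(a=(336.5,192),d=(163.5,202.5),c=(175,248),e=(336.5,241)).items(): print(n,un(f,*a,24))
print("tin",[un(f,a*s,b*s,55) for a,b in [(588,262),(666,253),(685,354),(604,362)]])
E
```

```text
pad [605.20323553  14.03078668  26.        ] hinge [689.32223421  14.75635657  29.        ] base edge L,R [614.9935434  105.07722068  18.        ] [601.2996803 -77.126132   18.       ] [696.72539275  10.53097407  18.        ]
hand [519.92479816  35.98759977  46.        ]
hand [439.94853294  42.53891202  46.        ]
hand [519.13320928  -8.35375     46.        ]
hand [440.62701533 -13.63020132  46.        ]
cube top centre [597.00492502   1.10252276  56.        ]
[612.90274795   2.51170118  56.        ]
[595.47659077 -19.23075496  56.        ]
[585.00797756  -1.84951079  56.        ]
[599.64703022  18.80065182  56.        ]
cube scene [594.36359015   5.86487473  56.        ]
pad scene [606.1034066   18.60755817  26.        ] hinge [689.37100672  19.32386479  29.        ]
clocheknob [513.15631135 343.72948515 161.        ] [502.53207751 352.56756523 161.        ]
cl foot [502.43579873 371.83338013   8.        ] [507.89918684 354.53823025   8.        ]
a [ 551.11326859 -224.64385525   24.        ]
d [557.3009964  226.75292907  24.        ]
c [438.36310328 200.80551075  24.        ]
e [ 424.79984428 -209.39573686   24.        ]
tin [array([ 601.17940041, -327.418888  ,   55.        ]), array([ 606.75763816, -458.32442523,   55.        ]), array([ 439.32878638, -460.44043797,   55.        ]), array([ 436.51306534, -329.57520169,   55.        ])]
```

```bash
python3 - <<'E'
from h import *
f=load("top",0)
print("pot",un(f,192,125,90),un(f,187,107,120),"dog",un(f,156,137,40),"candle",un(f,266,115,74))
go(590,5,190,-50,12)
E
```

```text
pot [738.71430434 135.1985227   90.        ] [775.11067696 141.47296243 120.        ] dog [731.67681671 238.44697938  40.        ] candle [758.16789495 -55.0326578   74.        ]
t 0.15 pose [243.1 520.7 213.3] [-1.8e+02  1.0e-01  6.5e+01] F [-0.2 -0.4  0.6] w 91.4
turn [1.00e-01 0.00e+00 1.15e+02] shift [-320.5  532.5   23.7] min rows 10.9 dist in tilted tool frame
per-row turn [0.  0.  9.6]
[[-26.7, 44.4, 2.0], [-18.9, 48.2, 2.0], [-10.7, 50.7, 2.0], [-2.1, 51.8, 2.0], [6.6, 51.4, 2.0], [15.0, 49.6, 1.9], [23.1, 46.4, 1.9], [30.5, 41.9, 1.9], [37.0, 36.2, 1.9], [42.5, 29.6, 1.9], [46.9, 22.1, 1.9], [49.9, 14.0, 1.9]]
```

Request:
servo_tool(plan=[[[0, 0, 10], [-27, 45, 0], 91], [[0, 0, 10], [-19, 48, 2], 91], [[0, 0, 10], [-11, 51, 2], 91], [[0, 0, 10], [-2, 52, 2], 91], [[0, 0, 10], [7, 51, 2], 91], [[0, 0, 10], [15, 50, 2], 91], [[0, 0, 10], [23, 46, 2], 91], [[0, 0, 10], [30, 42, 2], 91], [[0, 0, 10], [37, 36, 2], 91], [[0, 0, 10], [42, 30, 2], 91]])

```text
time_s: 1.4
ee_pos: [513.0, 64.2, 192.8]
ee_rot: [179.9, 0.0, -37.9]
force: [-0.4, -0.2, -0.3]
gripper_width: 91.3
```

```bash
python3 - <<'E'
from h import *
go(580,20,190,-50,4)
E
```

```text
t 1.4 pose [513.   64.2 192.8] [179.9   0.  -37.9] F [-0.4 -0.2 -0.3] w 91.3
turn [ 0.1 -0.  12.1] shift [80.1 -6.3  2.8] min rows 1.3 dist in tilted tool frame
per-row turn [ 0. -0.  3.]
[[20.0, -1.6, 0.7], [19.9, -2.6, 0.7], [19.7, -3.7, 0.7], [19.5, -4.7, 0.7]]
```

Request:
servo_tool(plan=[[[0, 0, 4], [25, 0, 2], 91], [[0, 0, 4], [25, -1, 0], 91], [[0, 0, 4], [25, -2, 0], 91], [[0, 0, 0], [24, 0, 0], 91], [[0, 0, 0], [0, 0, 0], 91], [[0, 0, 0], [0, 0, 0], 91], [[0, 0, 0], [0, 0, 0], 91], [[0, 0, 0], [0, 0, 0], 91], [[0, 0, 0], [0, 0, 0], 91], [[0, 0, 0], [0, 0, 0], 91]])

```text
time_s: 2.65
ee_pos: [586.4, -7.2, 189.1]
ee_rot: [179.7, 0.2, -50.4]
force: [-0.2, -0.3, -0.1]
gripper_width: 91.2
```

```bash
python3 - <<'E'
from h import *
f=grab("wrist",1); crop(f,0,0,512,384,1,"pics/w1s.png"); cv2.imwrite("pics/w1.png",cv2.resize(f["pixels"][:,:,::-1],(800,600),interpolation=2))
go(597,2,190,-50,4)
E
```

```text
t 2.7 pose [586.4  -7.3 189. ] [179.7   0.2 -50.4] F [-0.4 -0.1  0.2] w 90.8
turn [ 0.3  0.2 -0.4] shift [ -0.4 -14.1  -1.1] min rows 0.2 dist in tilted tool frame
per-row turn [ 0.1  0.  -0.1]
[[-0.1, -3.5, -0.3], [-0.1, -3.5, -0.3], [-0.1, -3.5, -0.3], [-0.1, -3.5, -0.3]]
```

View pics/w1.png

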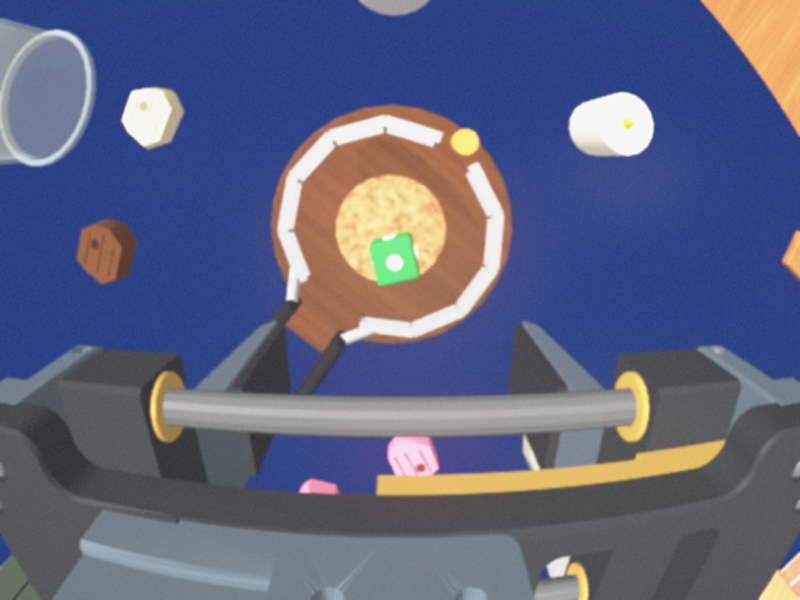

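```bash
python3 - <<'E'
from h import *
f=load("wrist",1); s=.64
c=[un(f,a*s,b*s,56,True) for a,b in [(371,241),(412,233),(419,277),(379,285)]]
print(np.round(c,1),np.mean(c,0))
for i in range(4):
    d=c[(i+1)%4]-c[i]; print(np.degrees(np.arctan2(d[1],d[0])),np.linalg.norm(d))
print("pad",un(f,391*s,228*s,26,True),"hinge",un(f,465*s,142*s,29,True))
E
```

```text
[[594.3  24.7  56. ]
 [615.6   7.3  56. ]
 [595.8 -15.5  56. ]
 [574.3   1.7  56. ]] [595.01589617   4.5648016   56.        ]
-39.326308484769044 27.552510197743867
-131.16083948257346 30.211706231398452
141.23989501283884 27.501679285957273
48.953533694820614 30.48172776222757
pad [605.8752173   17.89077995  26.        ] hinge [687.25641052  17.44025676  29.        ]
```

```bash
python3 - <<'E'
from h import *
go(595.5,4,33,-41,5)
E
```

```text
t 2.7 pose [586.4  -7.3 189. ] [179.7   0.2 -50.4] F [-0.4 -0.1  0.2] w 90.8
turn [ 0.3  0.2 -9.4] shift [ -2.4 -15.1 155.9] min rows 2.6 dist in tilted tool frame
per-row turn [ 0.1  0.  -1.9]
[[-0.5, -3.0, 31.2], [-0.4, -3.0, 31.2], [-0.3, -3.0, 31.2], [-0.2, -3.0, 31.2], [-0.2, -2.9, 31.2]]
```

Request:
servo_tool(plan=[[[0, 0, -5], [-1, -8, 30], 91], [[0, 0, -4.5], [-1, -7, 40], 91], [[0, 0, 0], [0, 0, 40], 91], [[0, 0, 0], [0, 0, 30], 91], [[0, 0, 0], [0, 0, 14], 91], [[0, 0, 0], [0, 0, 2], 91], [[0, 0, 0], [0, 0, 0], 20], [[0, 0, 0], [0, 0, 0], 20], [[0, 0, 0], [0, 0, 0], 20], [[0, 0, 0], [0, 0, 0], 20]], squeeze=15)

```text
time_s: 3.95
ee_pos: [600.8, 4.5, 34.6]
ee_rot: [-179.8, -0.4, -40.6]
force: [-0.4, 0.2, 0.3]
gripper_width: 54.3
```

```bash
python3 - <<'E'
from h import *
go(595.5,4,33,-41,5)
E
```

```text
t 3.95 pose [600.8   4.5  34.6] [-179.8   -0.4  -40.6] F [-0.4  0.2  0.3] w 54.3
turn [-0.2 -0.4  0.4] shift [-3.7  3.8  1.5] min rows 0.1 dist in tilted tool frame
per-row turn [-0.  -0.1  0.1]
[[-0.7, 0.8, 0.3], [-0.7, 0.8, 0.3], [-0.7, 0.8, 0.3], [-0.7, 0.8, 0.3], [-0.7, 0.8, 0.3]]
```

Request:
servo_tool(plan=[[[0, 0, 0], [-3, 4, 1], 20], [[0, 0, 0], [0, 0, 0], 20], [[0, 0, 0], [0, 0, 0], 20], [[0, 0, 0], [0, 0, 0], 20], [[0, 0, 0], [0, 0, 0], 20], [[0, 0, 0], [0, 0, -10], 20], [[0, 0, 0], [0, 0, -30], 20], [[0, 0, 0], [0, 0, -50], 20], [[0, 0, 0], [0, 0, -40], 20], [[0, 0, 0], [0, 0, 0], 20]])

```text
time_s: 5.2
ee_pos: [594.8, 3.5, 169.4]
ee_rot: [-179.8, -0.4, -40.6]
force: [1.0, -0.6, -1.7]
gripper_width: 30.0
```

```bash
python3 - <<'E'
from h import *
go(521,-390,150,0,7)
E
```

```text
t 5.2 pose [594.8   3.5 169.4] [-179.8   -0.4  -40.6] F [ 1.  -0.6 -1.7] w 30.0
turn [ -0.1  -0.4 -40.6] shift [199.9 346.8  19.2] min rows 6.6 dist in tilted tool frame
per-row turn [-0.  -0.1 -5.8]
[[28.6, 49.5, 2.7], [23.4, 52.2, 2.7], [18.0, 54.3, 2.7], [12.4, 55.8, 2.7], [6.7, 56.8, 2.7], [1.0, 57.2, 2.7], [-4.8, 57.0, 2.7]]
```

Request:
servo_tool(plan=[[[0, 0, -6], [29, 50, 2], 20], [[0, 0, -6], [23, 52, 2], 20], [[0, 0, -6], [18, 54, 2], 20], [[0, 0, -6], [12, 56, 2], 20], [[0, 0, -6], [7, 57, 2], 20], [[0, 0, -6], [1, 57, 2], 20], [[0, 0, -5], [-5, 57, 0], 20], [[0, 0, 0], [0, 0, 0], 20], [[0, 0, 0], [0, 0, 30], 20], [[0, 0, 0], [0, 0, 20], 20]])

```text
time_s: 6.45
ee_pos: [523.6, -399.5, 97.1]
ee_rot: [-179.6, 0.1, 1.8]
force: [0.4, 0.3, -0.6]
gripper_width: 30.1
```

```bash
python3 - <<'E'
from h import *
go(521,-394,18,0,3)
E
```

```text
t 6.45 pose [ 523.6 -399.5   97.1] [-1.796e+02  1.000e-01  1.800e+00] F [ 0.4  0.3 -0.6] w 30.1
turn [-0.4  0.1  1.8] shift [-2.3 -5.1 79.1] min rows 1.3 dist in tilted tool frame
per-row turn [-0.1  0.   0.6]
[[-0.8, -1.7, 26.4], [-0.8, -1.7, 26.4], [-0.8, -1.8, 26.4]]
```

Request:
servo_tool(plan=[[[0, 0, 1], [-2, -5, 30], 20], [[0, 0, 0], [0, 0, 30], 20], [[0, 0, 0], [0, 0, 17], 20], [[0, 0, 0], [0, 0, 0], 65], [[0, 0, 0], [0, 0, 0], 65], [[0, 0, 0], [0, 0, 0], 65], [[0, 0, 0], [0, 0, -30], 65], [[0, 0, 0], [0, 0, -50], 65], [[0, 0, 0], [0, 0, -50], 80], [[0, 0, 0], [0, 0, -30], 91]])

```text
time_s: 7.7
ee_pos: [521.6, -390.0, 182.3]
ee_rot: [-179.4, 0.2, 0.8]
force: [0.3, -0.6, -0.7]
gripper_width: 82.2
```

```bash
python3 - <<'E'
from h import *
f=grab("wrist",2);  cv2.imwrite("pics/w2.png",cv2.resize(f["pixels"][:,:,::-1],(800,600),interpolation=2))
go(500,-260,220,30,10)
E
```

```text
t 7.75 pose [ 523.2 -391.2  186.5] [-1.796e+02 -1.000e-01  8.000e-01] F [ 1.2 -1.9  2.8] w 86.1
turn [ -0.3  -0.2 -29.2] shift [ -21.2 -131.7  -32.7] min rows 2.8 dist in tilted tool frame
per-row turn [-0.  -0.  -2.9]
[[-2.1, -13.2, -3.3], [-1.4, -13.3, -3.3], [-0.8, -13.3, -3.3], [-0.1, -13.3, -3.3], [0.6, -13.3, -3.3], [1.3, -13.3, -3.3], [1.9, -13.2, -3.3], [2.6, -13.1, -3.3], [3.3, -12.9, -3.3], [3.9, -12.7, -3.3]]
```

View pics/w2.png

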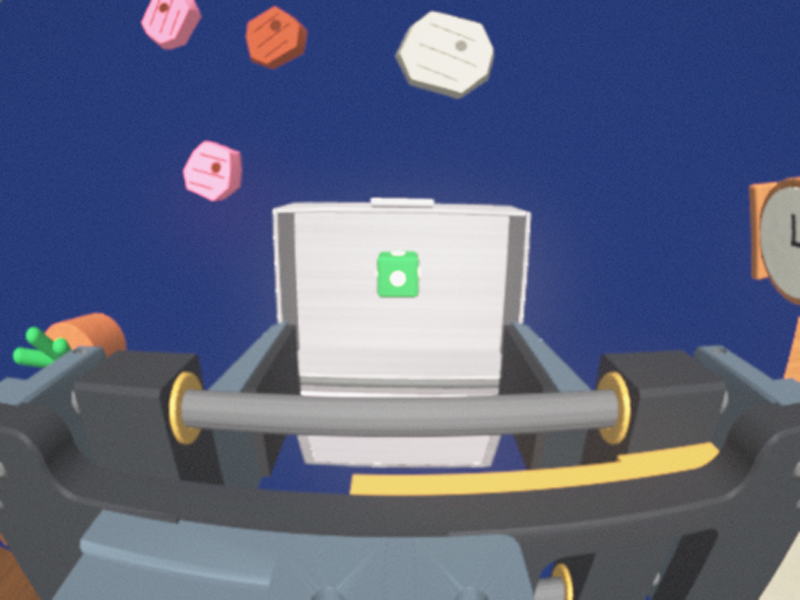

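```bash
python3 - <<'E'
from h import *
f=load("wrist",2); s=.64
crop(f,80,0,250,140,3,"pics/w2c.png")
def L(a,b,z=24):
    p=un(f,a[0]*s,a[1]*s,z,True);q=un(f,b[0]*s,b[1]*s,z,True);d=q-p;return p.round(1),q.round(1),np.degrees(np.arctan2(d[1],d[0]))
print(L((418,44),(478,64)))
E
```

```text
(array([ 530.9, -221.7,   24. ]), array([ 573.5, -234.8,   24. ]), np.float64(-17.097865970492112))
```

View pics/w2c.png

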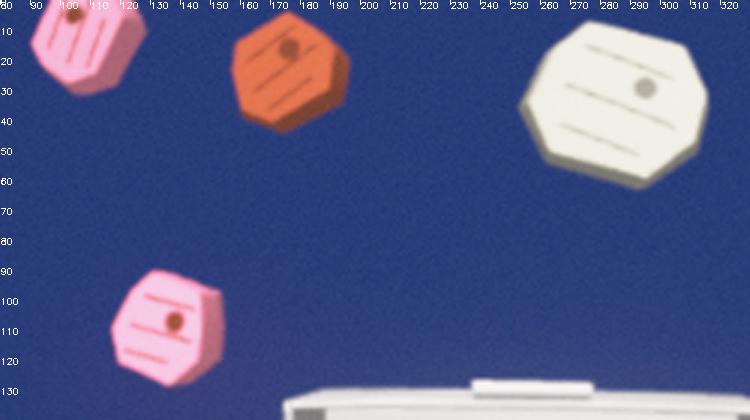

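```bash
python3 - <<'E'
from h import *
go(542,-223,170,73,8)
E
```

```text
t 7.75 pose [ 523.2 -391.2  186.5] [-1.796e+02 -1.000e-01  8.000e-01] F [ 1.2 -1.9  2.8] w 86.1
turn [ -0.3  -0.3 -72.2] shift [  21.3 -167.8   17.6] min rows 6.9 dist in tilted tool frame
per-row turn [-0. -0. -9.]
[[2.7, -21.0, 2.2], [5.9, -20.3, 2.2], [9.0, -19.1, 2.2], [11.9, -17.5, 2.2], [14.5, -15.4, 2.1], [16.7, -12.9, 2.1], [18.6, -10.1, 2.1], [19.9, -7.1, 2.1]]
```

Request:
servo_tool(plan=[[[0, 0, -9], [3, -21, 0], 91], [[0, 0, -9], [6, -20, 2], 91], [[0, 0, -9], [9, -19, 2], 91], [[0, 0, -9], [12, -17, 2], 91], [[0, 0, -9], [15, -15, 2], 91], [[0, 0, -9], [17, -13, 2], 91], [[0, 0, -9], [19, -10, 2], 91], [[0, 0, -9], [20, -7, 2], 91], [[0, 0, 0], [0, 0, 0], 91], [[0, 0, 0], [0, 0, 0], 91]])

```text
time_s: 9.0
ee_pos: [544.1, -221.2, 181.9]
ee_rot: [178.9, -0.0, 74.9]
force: [0.2, -0.2, 0.0]
gripper_width: 90.9
```

```bash
python3 - <<'E'
from h import *
f=grab("wrist",3);  cv2.imwrite("pics/w3.png",cv2.resize(f["pixels"][:,:,::-1],(800,600),interpolation=2))
go(551,-226,170,73,10)
E
```

```text
t 9.05 pose [ 544.1 -221.3  181.9] [ 1.789e+02 -1.000e-01  7.490e+01] F [ 0.3  0.4 -0.4] w 90.9
turn [ 1.1 -0.1  1.9] shift [-2.8  7.6 12. ] min rows 0.2 dist in tilted tool frame
per-row turn [ 0.1 -0.   0.2]
[[-0.3, 0.8, 1.2], [-0.3, 0.8, 1.2], [-0.3, 0.8, 1.2], [-0.3, 0.8, 1.2], [-0.3, 0.8, 1.2], [-0.3, 0.8, 1.2], [-0.3, 0.8, 1.2], [-0.3, 0.8, 1.2], [-0.3, 0.8, 1.2], [-0.3, 0.8, 1.2]]
```

View pics/w3.png

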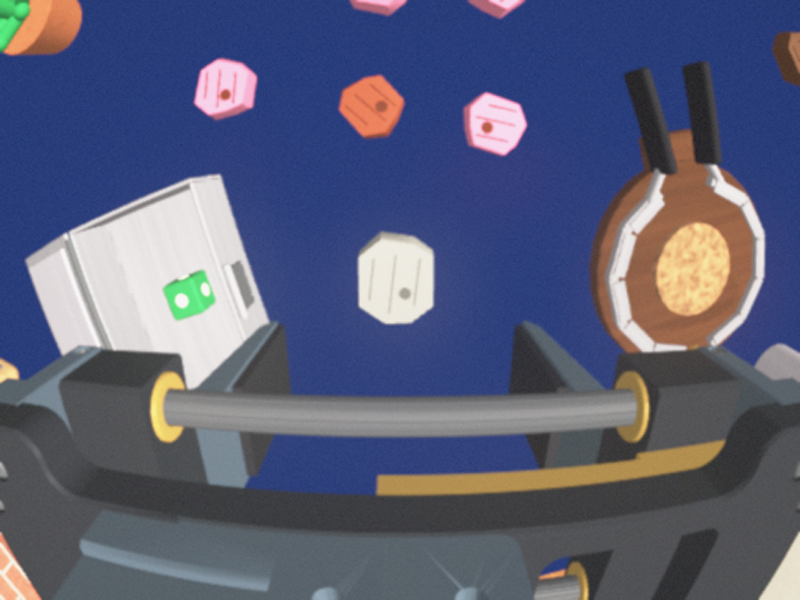

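```bash
python3 - <<'E'
from h import *
f=load("scene",0)
a=f["pixels"][:,:,::-1]
def c(x,y): return cv2.resize(a[y:y+40,x:x+50],(400,320),interpolation=2)
cv2.imwrite("pics/s4.png",np.vstack([np.hstack([c(155,250),c(130,215)]),np.hstack([c(245,145),c(280,160)])])[:600])
E
```

```text
(no output)
```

View pics/s4.png

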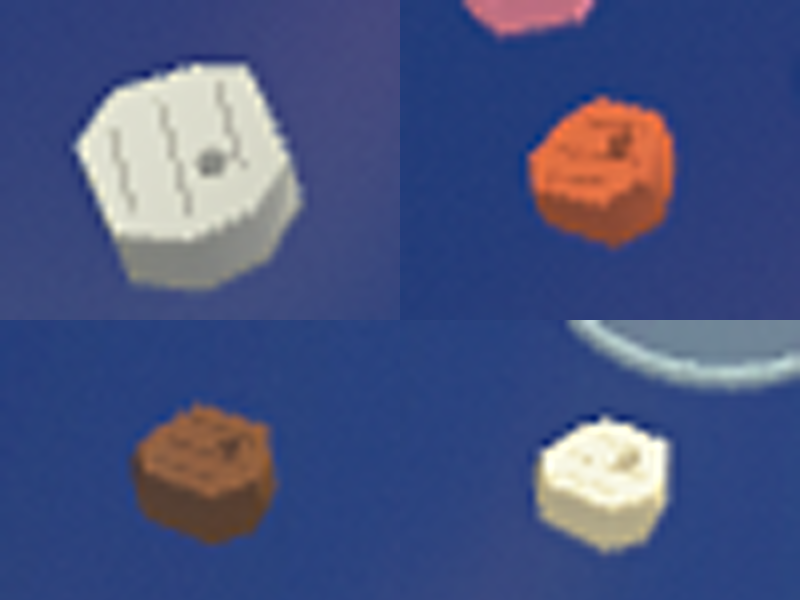

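Request:
servo_tool(plan=[[[0, 0, 0], [0, -10, 20], 91], [[0, 0, 0], [0, -10, 20], 91], [[0, 0, 0], [0, -10, 20], 91], [[0, 0, 0], [0, 0, 10], 91], [[0, 0, 0], [0, 0, 0], 91], [[0, 0, 0], [0, 0, 0], 91], [[0, 0, 0], [0, 0, 0], 91], [[0, 0, 0], [0, 0, 0], 91], [[0, 0, 0], [0, 0, 0], 91], [[0, 0, 0], [0, 0, 0], 91]])

```text
time_s: 10.3
ee_pos: [519.8, -219.6, 113.2]
ee_rot: [178.3, 0.1, 74.2]
force: [0.5, -0.5, 0.0]
gripper_width: 90.8
```

```bash
python3 - <<'E'
from h import *
f=grab("wrist",4);  
crop(f,170,120,160,120,5,"pics/w4c.png")
crop(load("wrist",3),190,130,120,90,6,"pics/w3c.png")
go(551,-226,170,73,10)
E
```

```text
t 10.35 pose [ 519.8 -219.6  113.2] [1.783e+02 1.000e-01 7.420e+01] F [-0.2  0.2  0.1] w 90.7
turn [1.7 0.1 1.2] shift [  2.3  33.4 -55.8] min rows 1.1 dist in tilted tool frame
per-row turn [0.2 0.  0.1]
[[0.2, 3.3, -5.6], [0.2, 3.3, -5.6], [0.2, 3.3, -5.6], [0.3, 3.3, -5.6], [0.3, 3.3, -5.6], [0.3, 3.3, -5.6], [0.3, 3.2, -5.6], [0.3, 3.2, -5.7], [0.3, 3.2, -5.7], [0.3, 3.2, -5.7]]
```

View pics/w4c.png

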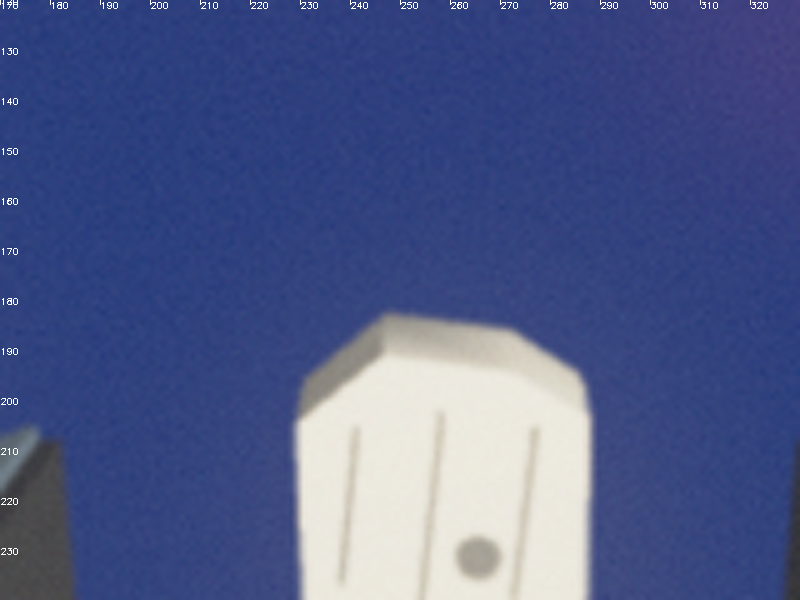

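View pics/w3c.png

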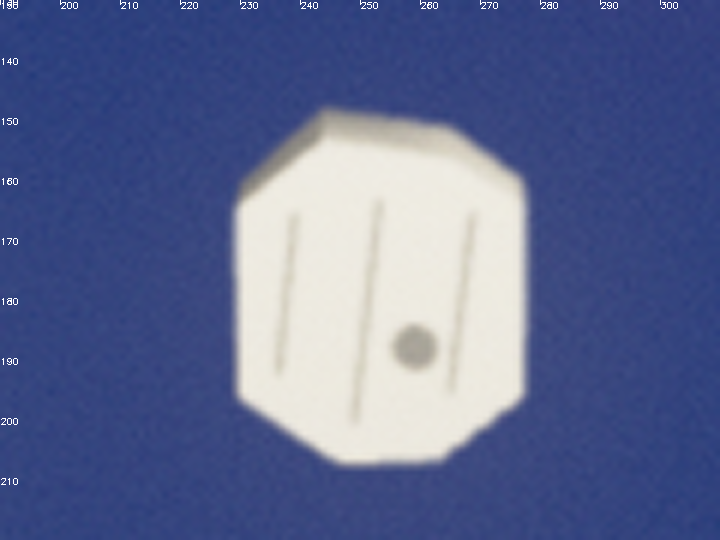

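```bash
python3 - <<'E'
from h import *
for tag,b,t in [(3,(243.5,148.2),(242.5,153)),(4,(247,182.3),(245.5,190.3)),(4,(229.5,196.5),(229.3,203.5)),(4,(271,186),(271,194)),(4,(286,194.5),(287,203)),(3,(263.5,151),(263,156))]:
    f=load("wrist",tag); p=un(f,*b,0,True)
    z=np.linspace(10,40,301); e=[np.linalg.norm(pr(f,[p[0],p[1],q],True)-t) for q in z]
    i=np.argmin(e); print(tag,p.round(1),z[i].round(1),e[i].round(2), [un(f,*t,h,True)[:2].round(1) for h in (23,29)])
def tri(ps):
    from scipy.optimize import least_squares
    r=least_squares(lambda x:np.concatenate([pr(load(n,t),x,n=="wrist")-uv for n,t,uv in ps]),[550,-225,20]); return r.x.round(1),r.fun.round(2)
print(tri([("wrist",3,(258.5,188)),("wrist",4,(265.5,231))]))
print(tri([("wrist",3,(242.5,153)),("wrist",4,(245.5,190.3))]))
print(tri([("wrist",3,(229,164)),("wrist",4,(229.3,203.5))]))
print(tri([("wrist",3,(277,162)),("wrist",4,(287,203))]))
E
```

```text
3 [ 516.1 -228.5    0. ] 33.4 0.22 [array([ 517.9, -229.2]), array([ 516.9, -228.6])]
4 [ 516.8 -227.8    0. ] 26.3 0.64 [array([ 517.5, -228.7]), array([ 515.8, -228. ])]
4 [ 526.2 -248.8    0. ] 19.3 1.59 [array([ 525.7, -246.8]), array([ 523.8, -245.7])]
4 [ 526.9 -206.     0. ] 24.6 1.3 [array([ 527.3, -207.3]), array([ 525.3, -207. ])]
4 [ 539.5 -193.9    0. ] 23.7 1.49 [array([ 539.8, -195.2]), array([ 537.6, -195.3])]
3 [ 525.7 -206.4    0. ] 32.0 1.29 [array([ 527.2, -208. ]), array([ 526.1, -207.8])]
(array([ 562. , -222.2,   22.8]), array([ 0.31, -0.03, -0.26,  0.03]))
(array([ 518.4, -229.2,   19.9]), array([ 0.18, -0.  , -0.15,  0.01]))
(array([ 526.4, -247.4,   21. ]), array([ 0.2 ,  0.01, -0.16, -0.  ]))
(array([ 535.3, -195.1,   35. ]), array([-0.33,  0.07,  0.27, -0.06]))
```

```bash
python3 - <<'E'
from h import *
f=load("wrist",3)
A=[un(f,242.5,153,23,True),un(f,264,157,23,True),un(f,246,207,29,True),un(f,262.5,206.5,29,True),un(f,229,163.5,25,True),un(f,277,162,25,True),un(f,229,196,27,True),un(f,277,196,27,True)]
for q in A: print(q.round(1))
print("flanks mid",np.mean(A[4:],0),"ends mid",np.mean(A[:4],0)); d=A[6]-A[4];print(np.degrees(np.arctan2(d[1],d[0])));d=A[7]-A[5];print(np.degrees(np.arctan2(d[1],d[0])))
go(552,-225,18,71,10)
E
```

```text
[ 517.9 -229.2   23. ]
[ 528.6 -207.2   23. ]
[ 578.5 -241.9   29. ]
[ 582.9 -223.4   29. ]
[ 525.  -246.8   25. ]
[ 537.5 -194.5   25. ]
[ 561.2 -257.4   27. ]
[ 575.6 -204.2   27. ]
flanks mid [ 549.79999125 -225.75160534   26.        ] ends mid [ 551.94427757 -225.41845487   26.        ]
-16.278781682024487
-14.271946359752517
t 10.35 pose [ 519.8 -219.6  113.2] [1.783e+02 1.000e-01 7.420e+01] F [-0.2  0.2  0.1] w 90.7
turn [1.7 0.  3.2] shift [ 3.7 29.5 96.1] min rows 1.6 dist in tilted tool frame
per-row turn [0.2 0.  0.3]
[[0.4, 3.0, 9.6], [0.4, 3.0, 9.6], [0.4, 3.0, 9.6], [0.4, 3.0, 9.6], [0.4, 3.1, 9.6], [0.5, 3.1, 9.6], [0.5, 3.1, 9.6], [0.5, 3.1, 9.5], [0.5, 3.2, 9.5], [0.5, 3.2, 9.5]]
```

Request:
servo_tool(plan=[[[1.7, 0, 0], [3, 15, 30], 91], [[0, 0, 0], [0, 15, 35], 91], [[0, 0, 0], [0, 0, 25], 91], [[0, 0, 0], [0, 0, 13], 91], [[0, 0, 0], [0, 0, 2], 91], [[0, 0, 0], [0, 0, 0], 40], [[0, 0, 0], [0, 0, 0], 40], [[0, 0, 0], [0, 0, 0], 40], [[0, 0, 0], [0, 0, 0], 40], [[0, 0, 0], [0, 0, 0], 40]], squeeze=20)

```text
time_s: 11.6
ee_pos: [554.4, -226.9, 10.6]
ee_rot: [179.5, 0.2, 74.2]
force: [-0.0, -0.5, -0.8]
gripper_width: 53.6
```

```bash
python3 - <<'E'
from h import *
go(551,-225.5,6,74.5,10)
E
```

```text
t 11.6 pose [ 554.4 -226.9   10.6] [179.5   0.2  74.2] F [-0.  -0.5 -0.8] w 53.6
turn [ 0.5  0.2 -0.3] shift [ 0.4 -3.7  4.5] min rows 0.1 dist in tilted tool frame
per-row turn [ 0.1  0.  -0. ]
[[0.0, -0.4, 0.5], [0.0, -0.4, 0.5], [0.0, -0.4, 0.5], [0.0, -0.4, 0.5], [0.0, -0.4, 0.5], [0.0, -0.4, 0.5], [0.0, -0.4, 0.5], [0.0, -0.4, 0.5], [0.0, -0.4, 0.5], [0.0, -0.4, 0.5]]
```

Request:
servo_tool(plan=[[[0, 0, 0], [0, 0, -5], 40], [[0, 0, 0], [0, 0, -20], 40], [[0, 0, 0], [0, 0, -30], 40], [[0, 0, 0], [0, 0, -30], 40], [[0, 0, 0], [0, 0, -20], 40], [[0, 0, 0], [0, 0, 0], 40], [[0, 0, 0], [0, 0, 0], 40], [[0, 0, 0], [0, 0, 0], 40], [[0, 0, 0], [0, 0, 0], 40], [[0, 0, 0], [0, 0, 0], 40]])

```text
time_s: 12.85
ee_pos: [551.3, -225.3, 116.0]
ee_rot: [179.9, 0.1, 74.2]
force: [0.5, -0.1, -0.6]
gripper_width: 53.8
```

```bash
python3 - <<'E'
from h import *
go(609.2,16.5,110,90,6)
f=grab("wrist",5);  crop(f,130,130,250,160,3,"pics/w5c.png")
E
```

```text
t 12.85 pose [ 551.3 -225.3  116. ] [1.799e+02 1.000e-01 7.420e+01] F [ 0.5 -0.1 -0.6] w 53.8
turn [  0.1   0.1 -15.8] shift [248.5 -10.2   5.5] min rows 4.1 dist in tilted tool frame
per-row turn [ 0.   0.  -2.6]
[[41.4, -1.7, 0.9], [41.4, 0.2, 0.9], [41.4, 2.1, 0.9], [41.3, 4.0, 1.0], [41.0, 5.9, 1.0], [40.7, 7.8, 1.0]]
```

View pics/w5c.png

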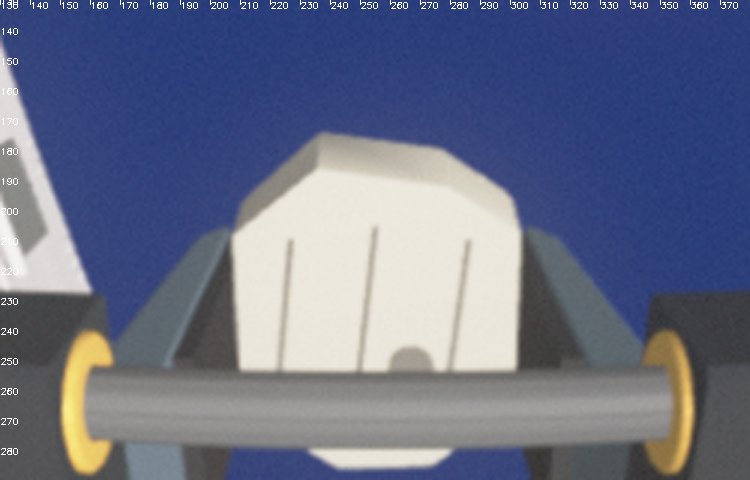

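```bash
python3 - <<'E'
from h import *
f=load("wrist",5)
zb=116-10.6
for uv,h,r in [((237,186),23,(517.9,-229.2)),((280,191.5),23.3,(528.6,-207.2)),((207.5,208),24,(525,-246.8)),((241,285),29,(578.5,-241.9)),((275,285),29,(582.9,-223.4))]:
    p=un(f,*uv,zb+h,True)[:2]; print(p.round(1), (p-np.array(r)).round(1))
E
```

```text
[ 515.7 -225.9] [-2.2  3.3]
[ 525.1 -203.9] [-3.5  3.3]
[ 523.2 -245.5] [-1.8  1.3]
[ 574.4 -241.1] [-4.1  0.8]
[ 580.  -221.2] [-2.9  2.2]
```

Request:
servo_tool(plan=[[[0, 0, -3], [42, -2, 1], 40], [[0, 0, -3], [42, 0, 1], 40], [[0, 0, -3], [41, 2, 1], 40], [[0, 0, -3], [41, 4, 1], 40], [[0, 0, -2], [41, 6, 1], 40], [[0, 0, -2], [41, 8, 1], 40], [[0, 0, 0], [0, 0, 0], 40], [[0, 0, 0], [0, 0, 0], 40], [[0, 0, 0], [0, 0, 0], 40], [[0, 0, 0], [0, 0, 0], 40]])

```text
time_s: 14.15
ee_pos: [606.9, 22.5, 107.8]
ee_rot: [179.9, 0.2, 90.5]
force: [0.9, 0.3, -0.4]
gripper_width: 53.7
```

```bash
python3 - <<'E'
from h import *
go(609.5,16.5,40,90,4)
f=grab("wrist",6);  cv2.imwrite("pics/w6.png",cv2.resize(f["pixels"][:,:,::-1],(800,600),interpolation=2))
E
```

```text
t 14.15 pose [606.9  22.5 107.8] [179.9   0.2  90.5] F [ 0.9  0.3 -0.4] w 53.7
turn [0.1 0.2 0.5] shift [-5.8  2.5 67.8] min rows 1.1 dist in tilted tool frame
per-row turn [0.  0.1 0.1]
[[-1.4, 0.6, 17.0], [-1.5, 0.6, 17.0], [-1.5, 0.6, 17.0], [-1.5, 0.7, 17.0]]
```

View pics/w6.png

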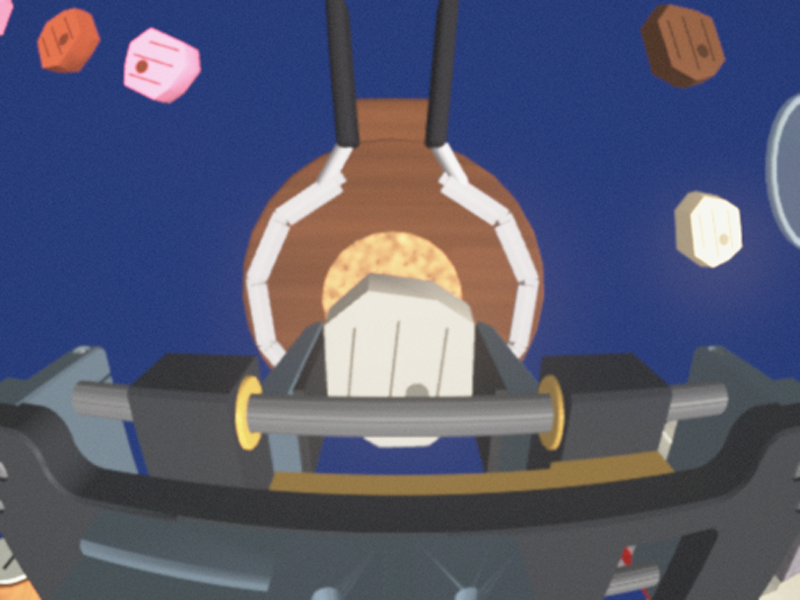

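```bash
python3 - <<'E'
from h import *
f=load("wrist",6); s=.64
U=lambda a,b,z:un(f,a*s,b*s,z,True).round(1)
print("edges",U(245,285,18),U(544,285,18))
print("pad edges",U(322,298,26),U(463,298,26),"pad back",U(392,233,26))
print("handles at",U(346,140,46),U(437,140,46),U(337,0,46),U(446,0,46))
print("jaw outer", U(247,290,29),U(540,290,29))
E
```

```text
edges [597.5 -70.4  18. ] [596.  108.6  18. ]
pad edges [602.9 -21.7  26. ] [602.2  58.5  26. ] pad back [565.6  18.1  26. ]
handles at [515.9  -4.6  46. ] [515.8  40.3  46. ] [441.5 -10.1  46. ] [441.6  44.6  46. ]
jaw outer [597.7 -65.5  29. ] [596.2 102.8  29. ]
```

```bash
python3 - <<'E'
from h import *
f=load("wrist",6); s=.64
U=lambda a,b,z:un(f,a*s,b*s,z,True).round(1)
print(U(326,325,121),U(474,325,121), U(326,370,122),U(474,370,122), f["eye"],f["attitude"])
E
```

```text
[585.6  -3.9 121. ] [585.2  49.5 121. ] [603.1  -4.6 122. ] [602.6  50.5 122. ] [530.26484135  22.77582555 278.05310167] [-15.56215606   0.25942136  90.43298286]
```

Request:
servo_tool(plan=[[[0, 0, 0], [-4, 2, 20], 40], [[0, 0, 0], [0, 0, 25], 40], [[0, 0, 0], [0, 0, 15], 40], [[0, 0, 0], [0, 0, 6], 40], [[0, 0, 0], [0, 0, 2], 40], [[0, 0, 0], [0, 0, 0], 40], [[0, 0, 0], [0, 0, 0], 40], [[0, 0, 0], [0, 0, 0], 40], [[0, 0, 0], [0, 0, 0], 40], [[0, 0, 0], [0, 0, 0], 40]])

```text
time_s: 15.45
ee_pos: [611.8, 15.9, 41.7]
ee_rot: [179.5, 0.2, 90.3]
force: [-0.1, 0.1, -0.0]
gripper_width: 53.9
```

```bash
python3 - <<'E'
from h import *
go(609.5,18,36.5,90,4)
E
```

```text
t 15.45 pose [611.8  15.9  41.7] [179.5   0.2  90.3] F [-0.1  0.1 -0. ] w 53.9
turn [0.5 0.2 0.3] shift [ 2.2 -2.3  5.2] min rows 0.1 dist in tilted tool frame
per-row turn [0.1 0.1 0.1]
[[0.5, -0.6, 1.3], [0.5, -0.6, 1.3], [0.5, -0.6, 1.3], [0.5, -0.6, 1.3]]
```

Request:
servo_tool(plan=[[[0, 0, 0], [2, -2, 0], 40], [[0, 0, 0], [0, 0, 2], 40], [[0, 0, 0], [0, 0, 2], 40], [[0, 0, 0], [0, 0, 2], 40], [[0, 0, 0], [0, 0, 0], 40], [[0, 0, 0], [0, 0, 0], 40], [[0, 0, 0], [0, 0, 0], 40], [[0, 0, 0], [0, 0, 0], 40], [[0, 0, 0], [0, 0, 0], 40], [[0, 0, 0], [0, 0, 0], 40]])

```text
time_s: 16.7
ee_pos: [609.7, 18.0, 36.3]
ee_rot: [179.5, 0.2, 90.3]
force: [0.0, -0.7, 0.2]
gripper_width: 54.2
```

```bash
python3 - <<'E'
from h import *
go(609.5,18,36.5,90,4)
E
```

```text
t 16.7 pose [609.7  18.   36.3] [179.5   0.2  90.3] F [ 0.  -0.7  0.2] w 54.2
turn [0.5 0.2 0.3] shift [-0.  -0.2 -0.2] min rows 0.1 dist in tilted tool frame
per-row turn [0.1 0.1 0.1]
[[-0.0, -0.1, -0.0], [-0.0, -0.1, -0.0], [-0.0, -0.1, -0.0], [-0.0, -0.1, -0.0]]
```

Request:
servo_tool(plan=[[[0, 0, 0], [0, 0, 1.5], 40], [[0, 0, 0], [0, 0, 0], 40], [[0, 0, 0], [0, 0, 0], 40], [[0, 0, 0], [0, 0, 0], 75], [[0, 0, 0], [0, 0, 0], 75], [[0, 0, 0], [0, 0, 0], 75], [[0, 0, 0], [0, 0, 0], 75], [[0, 0, 0], [0, 0, -20], 75], [[0, 0, 0], [0, 0, -40], 80], [[0, 0, 0], [0, 0, -40], 91]])

```text
time_s: 17.95
ee_pos: [606.4, 18.3, 134.0]
ee_rot: [-180.0, 0.2, 90.3]
force: [0.4, -0.9, -0.0]
gripper_width: 87.4
```

```bash
python3 - <<'E'
from h import *
go(557,227,170,0,4)
f=grab("wrist",7);  cv2.imwrite("pics/w7.png",cv2.resize(f["pixels"][:,:,::-1],(800,600),interpolation=2))
E
```

```text
t 17.95 pose [606.4  18.3 134. ] [-180.     0.2   90.3] F [ 0.4 -0.9 -0. ] w 87.4
turn [ 0.2  0.2 90.3] shift [208.8 -48.4 -36.8] min rows 8.6 dist in tilted tool frame
per-row turn [ 0.   0.  22.6]
[[52.2, -12.1, -9.2], [43.6, -31.2, -9.1], [28.3, -45.5, -9.1], [8.6, -52.9, -9.0]]
```

View pics/w7.png

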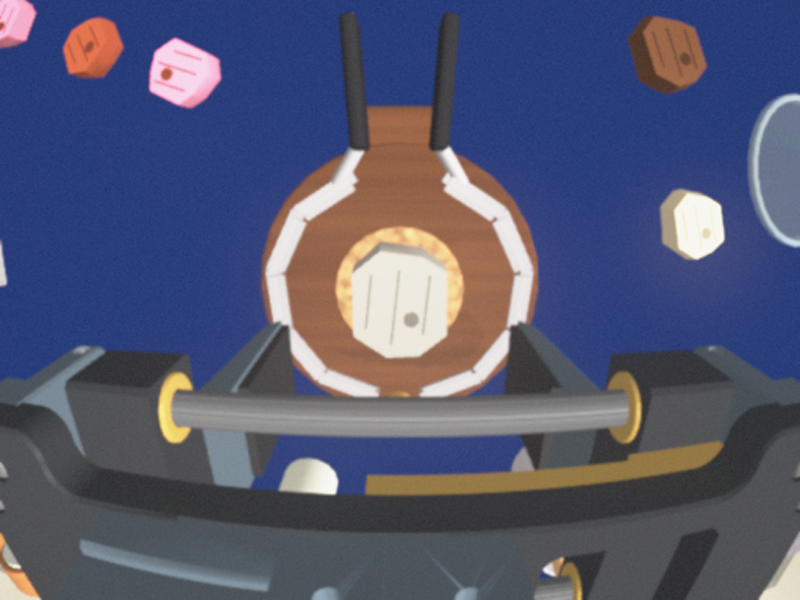

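```bash
python3 - <<'E'
from h import *
f=load("wrist",7); s=.64
U=lambda a,b,z:un(f,a*s,b*s,z,True).round(1)
print("edges",U(263,285,18),U(538,285,18),"pad",U(336,285,26),U(464,285,26),U(400,228,26))
print("a flanks",U(351.5,290,52),U(449,290,52),"ends",U(387,247,49),U(402,357,55))
print("c",U(665,55,24),"d",U(692,225,22))
go(445,203,170,-72.5,16)
E
```

```text
edges [603.3 -71.4  18. ] [602.3 108.8  18. ] pad [601.2 -21.4  26. ] [600.7  58.3  26. ] [565.5  18.3  26. ]
a flanks [597.4  -8.9  52. ] [597.1  46.1  52. ] ends [573.3  11.1  49. ] [636.8  19.9  55. ]
c [441.  194.4  24. ] d [556.5 222.8  22. ]
t 18.0 pose [609.6  18.4 140. ] [179.4   0.2  90.3] F [ 2.1 -0.3  4.1] w 90.0
turn [  0.4  -0.8 162.8] shift [ 185.3 -163.4  -32.3] min rows 15.5 dist in tilted tool frame
per-row turn [ 0.  -0.  10.2]
[[11.6, -10.2, -2.0], [9.6, -12.1, -2.0], [7.3, -13.6, -2.0], [4.8, -14.7, -2.0], [2.1, -15.3, -2.0], [-0.6, -15.4, -2.0], [-3.3, -15.1, -2.0], [-6.0, -14.3, -2.0], [-8.4, -13.0, -2.0], [-10.5, -11.3, -2.0], [-12.4, -9.3, -2.0], [-13.8, -6.9, -1.9], [-14.8, -4.4, -1.9], [-15.4, -1.7, -1.9], [-15.4, 1.0, -1.9], [-15.0, 3.8, -1.9]]
```

Request:
servo_tool(plan=[[[0, 0, 10.4], [12, -10, -6], 91], [[0, 0, 10.4], [10, -12, -6], 91], [[0, 0, 10.4], [7, -14, -6], 91], [[0, 0, 10.4], [5, -15, -6], 91], [[0, 0, 10.4], [2, -15, -6], 91], [[0, 0, 10.4], [-1, -15, -2], 91], [[0, 0, 10.4], [-3, -15, 0], 91], [[0, 0, 10.4], [-6, -14, 0], 91], [[0, 0, 10.4], [-8, -13, 0], 91], [[0, 0, 10.4], [-11, -11, 0], 91]])

```text
time_s: 19.25
ee_pos: [510.0, 140.7, 172.7]
ee_rot: [-179.9, -0.9, -17.2]
force: [-0.2, -0.3, 0.3]
gripper_width: 91.0
```

```bash
python3 - <<'E'
from h import *
go(450,204,165,-72.5,7)
E
```

```text
t 19.25 pose [510.  140.7 172.7] [-179.9   -0.9  -17.2] F [-0.2 -0.3  0.3] w 91.0
turn [-0.5 -0.8 55.3] shift [-76.1 -42.7   6.5] min rows 5.3 dist in tilted tool frame
per-row turn [-0.1 -0.1  7.9]
[[-10.9, -6.1, 0.9], [-11.6, -4.6, 0.9], [-12.1, -2.9, 1.0], [-12.4, -1.2, 1.0], [-12.5, 0.5, 1.0], [-12.3, 2.2, 1.0], [-11.8, 3.9, 1.1]]
```

Request:
servo_tool(plan=[[[-0.5, -0.8, 8], [-11, -6, 1], 91], [[0, 0, 8], [-12, -5, 1], 91], [[0, 0, 8], [-12, -3, 1], 91], [[0, 0, 8], [-12, -1, 1], 91], [[0, 0, 8], [-12, 1, 1], 91], [[0, 0, 8], [-12, 2, 1], 91], [[0, 0, 5], [-9, 4, 1], 91], [[0, 0, 0], [0, 0, 0], 91], [[0, 0, 0], [0, 0, 0], 91], [[0, 0, 0], [0, 0, 0], 91]])

```text
time_s: 20.5
ee_pos: [449.9, 203.9, 164.4]
ee_rot: [179.9, -0.4, -71.8]
force: [-0.3, 0.1, 0.3]
gripper_width: 91.3
```

```bash
python3 - <<'E'
from h import *
go(445,203,165,-72.5,7)
f=grab("wrist",8);  cv2.imwrite("pics/w8.png",cv2.resize(f["pixels"][:,:,::-1],(800,600),interpolation=2))
crop(f,150,110,240,160,3,"pics/w8c.png")
E
```

```text
t 20.5 pose [449.9 203.9 164.4] [179.9  -0.4 -71.8] F [-0.3  0.1  0.3] w 91.3
turn [ 0.1 -0.4  0.7] shift [-0.7  4.9 -0.6] min rows 0.1 dist in tilted tool frame
per-row turn [ 0.  -0.1  0.1]
[[-0.1, 0.7, -0.1], [-0.1, 0.7, -0.1], [-0.1, 0.7, -0.1], [-0.1, 0.7, -0.1], [-0.1, 0.7, -0.1], [-0.1, 0.7, -0.1], [-0.1, 0.7, -0.1]]
```

View pics/w8.png

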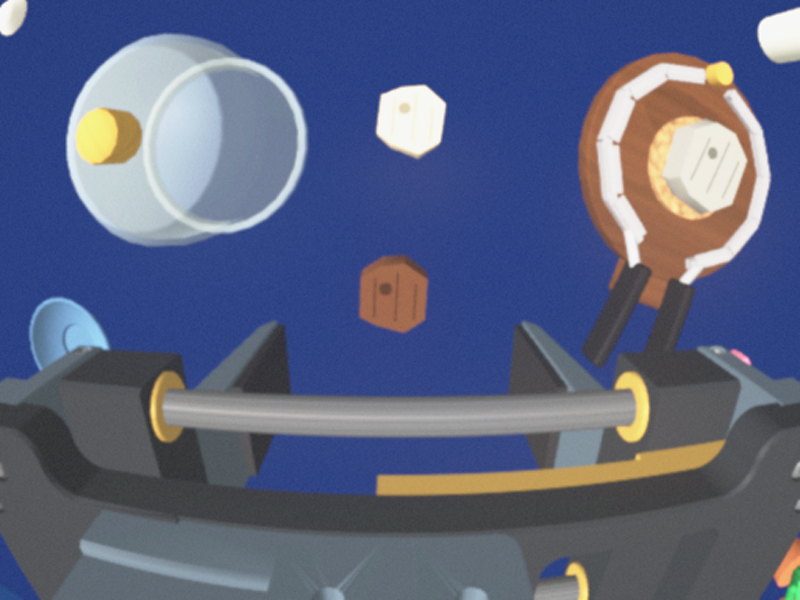

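View pics/w8c.png

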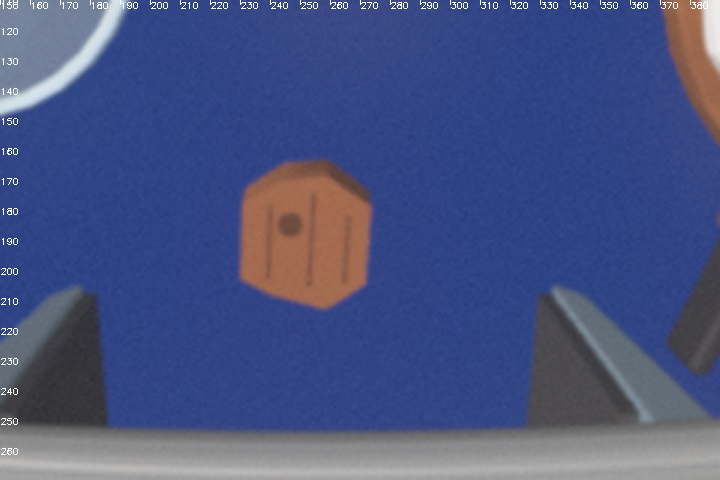

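```bash
python3 - <<'E'
from h import *
f=load("wrist",8)
U=lambda a,b,z:un(f,a,b,z,True).round(1)
A=[U(231,175,26.5),U(273.5,178,26.5),U(230,203,24),U(272,204,24)]
d=A[2]-A[0];print(np.degrees(np.arctan2(d[1],d[0])));d=A[3]-A[1];print(np.degrees(np.arctan2(d[1],d[0])))
print(A,"mid",np.mean(A,0)); E=[U(252,168.5,27),U(252,211,23)];print("ends",E,np.mean(E,0))
c=np.mean(E,0)
print("cream", U(411*.64,120*.64,22))
go(439,200,8,-72,4)
E
```

```text
-165.31952829055285
-163.66395711028153
[array([445.5, 229.2,  26.5]), array([456.5, 185.1,  26.5]), array([414.2, 221. ,  24. ]), array([427.5, 176.6,  24. ])] mid [435.925 202.975  25.25 ]
ends [array([459.3, 210.2,  27. ]), array([412.5, 195. ,  23. ])] [435.9 202.6  25. ]
cream [554.5 229.4  22. ]
t 20.55 pose [449.9 203.9 164.4] [179.9  -0.4 -71.8] F [ 0.3 -0.7  0.4] w 91.0
turn [ 0.1 -0.4  0.2] shift [ -0.7  11.4 156.4] min rows 2.6 dist in tilted tool frame
per-row turn [ 0.  -0.1  0.1]
[[-0.2, 2.9, 39.1], [-0.1, 2.9, 39.1], [-0.1, 2.9, 39.1], [0.0, 2.9, 39.1]]
```

Request:
servo_tool(plan=[[[0, -0.4, 2.7], [-3, 7, 30], 91], [[0, 0, 0], [0, 6, 40], 91], [[0, 0, 0], [0, 0, 40], 91], [[0, 0, 0], [0, 0, 30], 91], [[0, 0, 0], [0, 0, 10], 91], [[0, 0, 0], [0, 0, 1], 91], [[0, 0, 0], [0, 0, 0], 91], [[0, 0, 0], [0, 0, 0], 91], [[0, 0, 0], [0, 0, 0], 91], [[0, 0, 0], [0, 0, 0], 91]])

```text
time_s: 21.8
ee_pos: [442.9, 204.0, 14.4]
ee_rot: [-179.3, 0.1, -74.5]
force: [0.1, -0.5, 0.7]
gripper_width: 91.7
```

```bash
python3 - <<'E'
from h import *
go(436,203,8,-74.5,4)
f=grab("wrist",9);  
crop(f,150,150,200,120,4,"pics/w9c.png")
E
```

```text
t 21.8 pose [442.9 204.   14.4] [-1.793e+02  1.000e-01 -7.450e+01] F [ 0.1 -0.5  0.7] w 91.7
turn [-0.7  0.1 -0. ] shift [-0.9  7.   6.4] min rows 0.2 dist in tilted tool frame
per-row turn [-0.2  0.  -0. ]
[[-0.2, 1.7, 1.6], [-0.2, 1.7, 1.6], [-0.2, 1.7, 1.6], [-0.2, 1.7, 1.6]]
```

View pics/w9c.png

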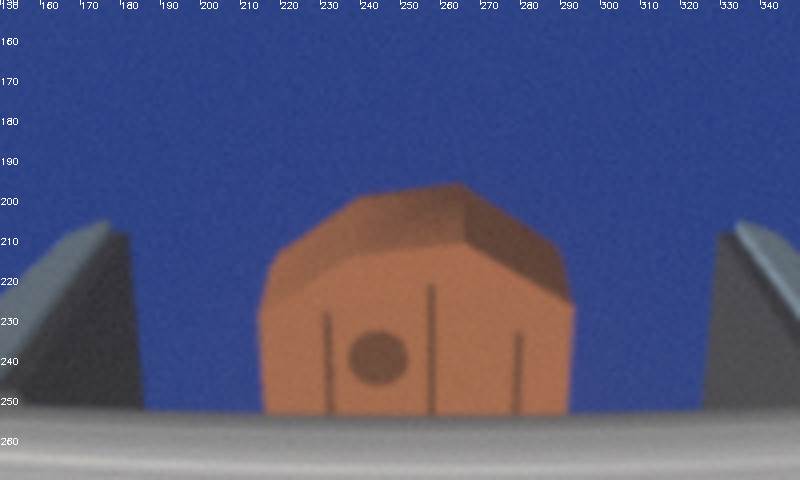

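Request:
servo_tool(plan=[[[-0.7, 0, 0], [-1, 6, 5], 91], [[0, 0, 0], [0, 0, 0], 60], [[0, 0, 0], [0, 0, 0], 35], [[0, 0, 0], [0, 0, 0], 35], [[0, 0, 0], [0, 0, 0], 35], [[0, 0, 0], [0, 0, 0], 35], [[0, 0, 0], [0, 0, 0], 35], [[0, 0, 0], [0, 0, 0], 35], [[0, 0, 0], [0, 0, 0], 35], [[0, 0, 0], [0, 0, 0], 35]])

```text
time_s: 23.1
ee_pos: [436.3, 203.3, 8.9]
ee_rot: [180.0, 0.1, -74.5]
force: [0.4, 1.1, -0.9]
gripper_width: 45.9
```

```bash
python3 - <<'E'
from h import *
go(436,203,8,-74.5,4)
go(606,18,160,90,16)
E
```

```text
t 23.1 pose [436.3 203.3   8.9] [ 1.80e+02  1.00e-01 -7.45e+01] F [ 0.4  1.1 -0.9] w 45.9
turn [ 0.   0.1 -0. ] shift [0.2 0.4 0.9] min rows 0.0 dist in tilted tool frame
per-row turn [ 0.  0. -0.]
[[0.0, 0.1, 0.2], [0.0, 0.1, 0.2], [0.0, 0.1, 0.2], [0.0, 0.1, 0.2]]
t 23.1 pose [436.3 203.3   8.9] [ 1.80e+02  1.00e-01 -7.45e+01] F [ 0.4  1.1 -0.9] w 45.9
turn [-2.000e-01  1.000e-01 -1.645e+02] shift [ 223.5 -114.1 -151.7] min rows 15.7 dist in tilted tool frame
per-row turn [ -0.    0.  -10.3]
[[14.0, -7.1, -9.5], [15.0, -4.5, -9.5], [15.6, -1.8, -9.5], [15.6, 1.0, -9.5], [15.2, 3.8, -9.5], [14.3, 6.5, -9.5], [12.9, 8.9, -9.5], [11.1, 11.1, -9.5], [8.9, 12.9, -9.5], [6.5, 14.3, -9.5], [3.8, 15.2, -9.5], [1.1, 15.7, -9.5], [-1.7, 15.6, -9.5], [-4.5, 15.0, -9.5], [-7.1, 14.0, -9.4], [-9.5, 12.5, -9.4]]
```

Request:
servo_tool(plan=[[[0, 0, 0], [0, 0, -6], 35], [[0, 0, 0], [0, 0, -25], 35], [[0, 0, 0], [0, 0, -40], 35], [[0, 0, -10.4], [14, -7, -30], 35], [[0, 0, -10.4], [15, -4, -20], 35], [[0, 0, -10.4], [16, -2, -10], 35], [[0, 0, -10.4], [16, 1, 0], 35], [[0, 0, -10.4], [15, 4, 0], 35], [[0, 0, -10.4], [14, 6, 0], 35], [[0, 0, -10.4], [13, 9, 0], 35]])

```text
time_s: 24.35
ee_pos: [513.5, 121.5, 147.8]
ee_rot: [-179.9, -0.1, 0.7]
force: [-0.7, 0.9, 0.1]
gripper_width: 45.8
```

```bash
python3 - <<'E'
from h import *
go(606,18,135,90,9)
E
```

```text
t 24.35 pose [513.5 121.5 147.8] [-1.799e+02 -1.000e-01  7.000e-01] F [-0.7  0.9  0.1] w 45.8
turn [ -0.   -0.2 -89.3] shift [ 91.3 104.6  12.7] min rows 8.5 dist in tilted tool frame
per-row turn [-0.  -0.  -9.9]
[[10.1, 11.6, 1.4], [8.0, 13.2, 1.4], [5.6, 14.4, 1.4], [3.0, 15.1, 1.4], [0.4, 15.4, 1.4], [-2.3, 15.3, 1.4], [-4.9, 14.6, 1.4], [-7.3, 13.6, 1.4], [-9.6, 12.1, 1.4]]
```

Request:
servo_tool(plan=[[[0, 0, -9.8], [10, 12, 1], 35], [[0, 0, -9.8], [8, 13, 1], 35], [[0, 0, -9.8], [6, 14, 1], 35], [[0, 0, -9.8], [3, 15, 1], 35], [[0, 0, -9.8], [0, 15, 1], 35], [[0, 0, -9.8], [-2, 15, 1], 35], [[0, 0, -9.8], [-5, 15, 1], 35], [[0, 0, -9.8], [-7, 14, 1], 35], [[0, 0, -9], [-10, 11, 1], 35], [[0, 0, 0], [0, 0, 0], 35]])

```text
time_s: 25.6
ee_pos: [608.4, 15.4, 141.2]
ee_rot: [179.9, -0.1, 90.9]
force: [0.1, -0.4, 0.0]
gripper_width: 45.7
```

```bash
python3 - <<'E'
from h import *
go(606,18,100,90,1)
f=grab("wrist",10);  cv2.imwrite("pics/w10.png",cv2.resize(f["pixels"][:,:,::-1],(800,600),interpolation=2))
E
```

```text
t 25.6 pose [608.4  15.4 141.2] [ 1.799e+02 -1.000e-01  9.090e+01] F [ 0.1 -0.4  0. ] w 45.7
turn [ 0.1 -0.1  0.9] shift [ 2.5 -2.5 41.2] min rows 0.7 dist in tilted tool frame
per-row turn [ 0.1 -0.1  0.9]
[[2.5, -2.5, 41.2]]
```

View pics/w10.png

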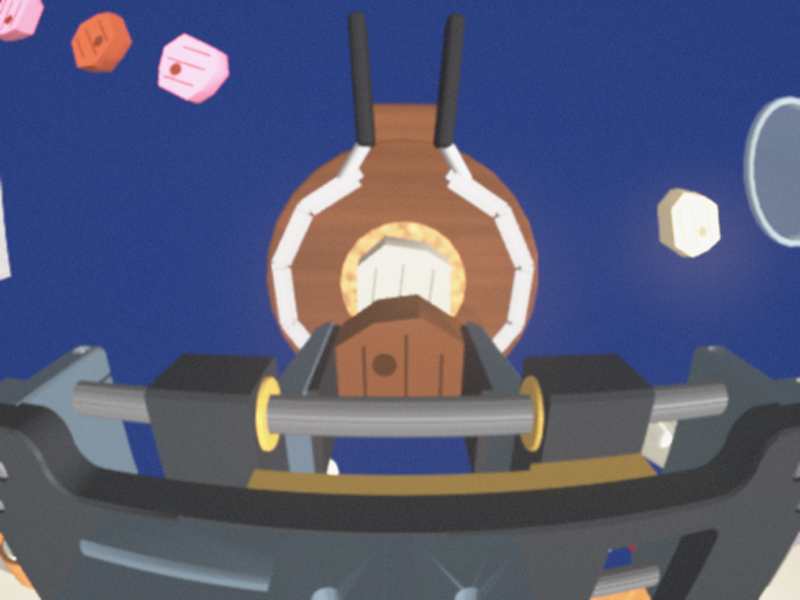

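Request:
servo_tool(plan=[[[-2.5, 0, 0.9], [3, -3, 20], 35], [[-2.5, 0, 0], [0, 0, 25], 35], [[0, 0, 0], [0, 0, 18], 35], [[0, 0, 0], [0, 0, 6], 35], [[0, 0, 0], [0, 0, 0], 35], [[0, 0, 0], [0, 0, 0], 35], [[0, 0, 0], [0, 0, 0], 35], [[0, 0, 0], [0, 0, 0], 35], [[0, 0, 0], [0, 0, 0], 35], [[0, 0, 0], [0, 0, 0], 35]])

```text
time_s: 26.9
ee_pos: [608.1, 22.1, 75.0]
ee_rot: [174.5, -0.3, 89.3]
force: [0.7, 0.1, -0.5]
gripper_width: 45.9
```

```bash
python3 - <<'E'
from h import *
go(605,18.3,61,90,1)
E
```

```text
t 26.9 pose [608.1  22.1  75. ] [174.5  -0.3  89.3] F [ 0.7  0.1 -0.5] w 45.9
turn [ 5.5 -0.3 -0.7] shift [-3.9 -4.3 13.6] min rows 0.5 dist in tilted tool frame
per-row turn [ 5.5 -0.3 -0.7]
[[-3.9, -4.3, 13.6]]
```

Request:
servo_tool(plan=[[[0, 0, -0.5], [-4, -4, 4], 35], [[0, 0, 0], [0, 0, 3], 35], [[0, 0, 0], [0, 0, 2], 35], [[0, 0, 0], [0, 0, 0], 35], [[0, 0, 0], [0, 0, 0], 35], [[0, 0, 0], [0, 0, 0], 35], [[0, 0, 0], [0, 0, 0], 35], [[0, 0, 0], [0, 0, 0], 35], [[0, 0, 0], [0, 0, 0], 35], [[0, 0, 0], [0, 0, 0], 35]])

```text
time_s: 28.15
ee_pos: [604.6, 17.9, 64.9]
ee_rot: [174.5, -0.3, 89.9]
force: [0.4, -0.1, 0.4]
gripper_width: 45.8
```

```bash
python3 - <<'E'
from h import *
go(605,18.3,61,90,1)
f=grab("scene",11); crop(f,200,170,130,100,6,"pics/s11.png")
E
```

```text
t 28.15 pose [604.6  17.9  64.9] [174.5  -0.3  89.9] F [ 0.4 -0.1  0.4] w 45.8
turn [ 5.5 -0.3 -0.1] shift [ 0.4 -0.   3.9] min rows 0.5 dist in tilted tool frame
per-row turn [ 5.5 -0.3 -0.1]
[[0.4, -0.0, 3.9]]
```

View pics/s11.png

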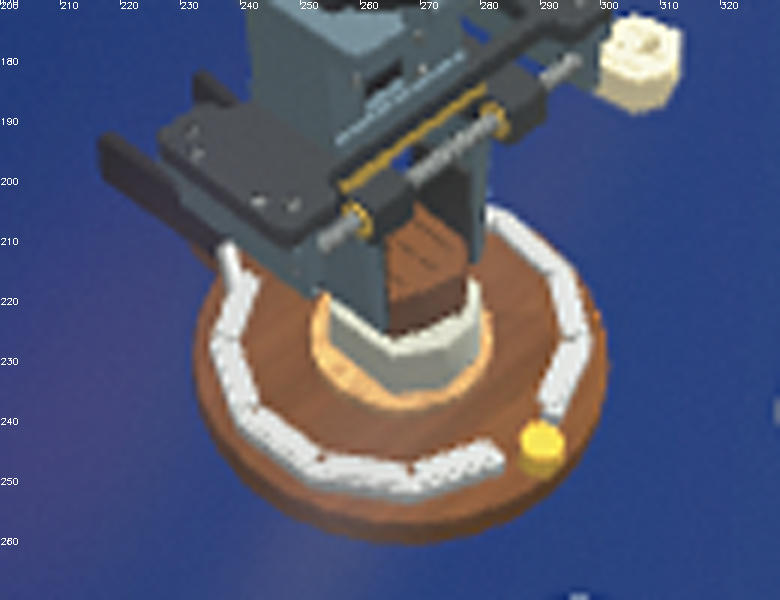

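Request:
servo_tool(plan=[[[0, 0, 0], [0, 0, 1.5], 35], [[0, 0, 0], [0, 0, 1.5], 35], [[0, 0, 0], [0, 0, 1], 35], [[0, 0, 0], [0, 0, 0], 35], [[0, 0, 0], [0, 0, 0], 35], [[0, 0, 0], [0, 0, 0], 35], [[0, 0, 0], [0, 0, 0], 35], [[0, 0, 0], [0, 0, 0], 35], [[0, 0, 0], [0, 0, 0], 35], [[0, 0, 0], [0, 0, 0], 35]])

```text
time_s: 29.45
ee_pos: [605.0, 17.9, 61.0]
ee_rot: [174.5, -0.3, 89.9]
force: [-0.6, 0.0, 0.3]
gripper_width: 46.0
```

Request:
servo_tool(plan=[[[0, 0, 0], [0, 0, 1], 35], [[0, 0, 0], [0, 0, 1], 35], [[0, 0, 0], [0, 0, 0], 35], [[0, 0, 0], [0, 0, 0], 35], [[0, 0, 0], [0, 0, 0], 65], [[0, 0, 0], [0, 0, 0], 65], [[0, 0, 0], [0, 0, 0], 65], [[0, 0, 0], [0, 0, -5], 65], [[0, 0, 0], [0, 0, -25], 65], [[0, 0, 0], [0, 0, -40], 70]])

```text
time_s: 30.7
ee_pos: [596.4, 17.6, 128.8]
ee_rot: [174.9, -0.3, 89.9]
force: [0.2, -0.4, -0.6]
gripper_width: 69.9
```

```bash
python3 - <<'E'
from h import *
go(606,18,150,90,2)
f=grab("scene",12); crop(f,200,170,130,100,6,"pics/s12.png")
E
```

```text
t 30.7 pose [596.4  17.6 128.8] [174.9  -0.3  89.9] F [ 0.2 -0.4 -0.6] w 69.9
turn [ 5.1 -0.3 -0.1] shift [  0.5  11.5 -20.3] min rows 0.5 dist in tilted tool frame
per-row turn [ 2.6 -0.1 -0.1]
[[0.3, 5.7, -10.1], [0.2, 5.3, -10.4]]
```

View pics/s12.png

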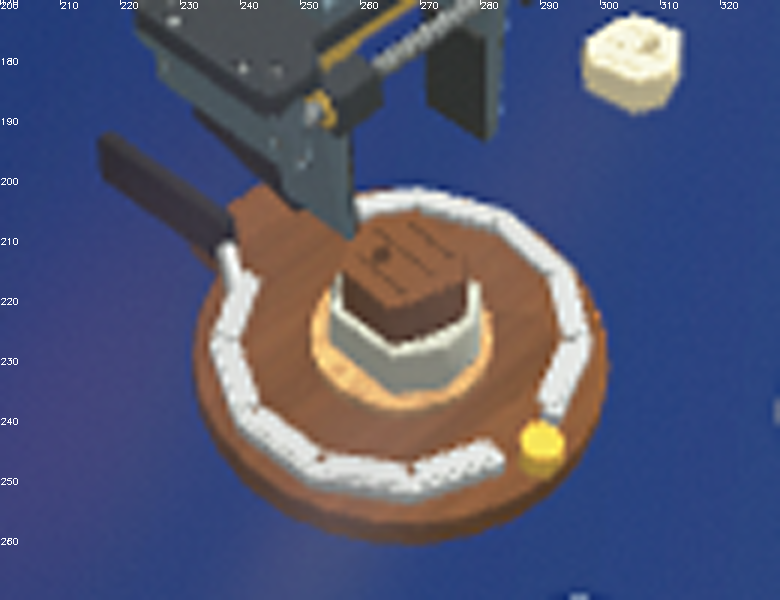

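```bash
python3 - <<'E'
from h import *
f=load("wrist",8);s=.64
U=lambda a,b,z:un(f,a*s,b*s,z,True).round(1)
print("knob top",U(98,135,161),"foot",U(226,146,4),"foot R edge",U(306,146,4),U(145,146,4),U(226,60,4),U(226,232,4))
print("d",U(411,118,22), [U(a,b,22) for a,b in [(379,97),(377,126),(445,96),(443,132)]])
crop(f,225,40,75,75,8,"pics/w8d.png")
g=load("top",0); print(un(g,93,221,161), un(g,110,228,0)); 
E
```

```text
knob top [502.2 355.9 161. ] foot [501.3 353.3   4. ] foot R edge [516.8 294.5   4. ] [485.7 421.7   4. ] [563.5 373.9   4. ] [439.4 336.    4. ]
d [555.8 229.8  22. ] [array([562.9, 254.4,  22. ]), array([543.6, 249.5,  22. ]), array([577.5, 213.2,  22. ]), array([553.7, 206.7,  22. ])]
[502.15931209 353.53304285 161.        ] [504.61040306 373.23502541   0.        ]
```

View pics/w8d.png

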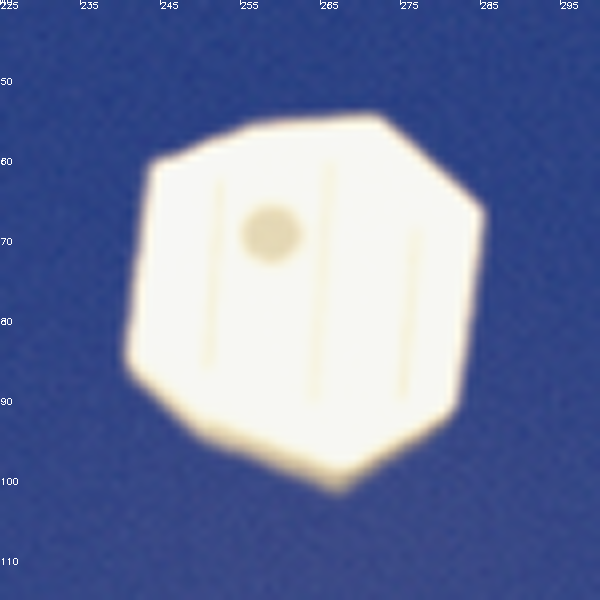

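```bash
python3 - <<'E'
from h import *
f=load("wrist",8)
g=load("top",0);s=.64
print("stone",un(g,22*s,323*s,10),"bowl",un(g,112*s,490*s,20),"books",un(g,75*s,240*s,0),un(g,160*s,240*s,0))
A=[un(f,244,60,24,True),un(f,241,86,20,True),un(f,285.5,66,24,True),un(f,282,91,20,True)]
print(np.round(A,1),np.mean(A,0)); print([np.degrees(np.arctan2(*(A[i+1]-A[i])[[1,0]])) for i in (0,2)])
go(502,345,212,90,7)
E
```

```text
stone [578.1112929  619.84223337  10.        ] bowl [298.87178548 459.02588208  20.        ] books [720.48221704 541.95817604   0.        ] [709.44715808 394.43664273   0.        ]
[[565.1 253.5  24. ]
 [538.3 248.1  20. ]
 [572.8 211.1  24. ]
 [546.8 205.9  20. ]] [555.74262498 229.63711666  22.        ]
[np.float64(-168.61819795828617), np.float64(-168.6637526463807)]
t 30.75 pose [599.6  17.6 135.3] [174.2  -0.3  89.9] F [1.1 0.6 4. ] w 70.1
turn [ 5.8 -0.3 -0.1] shift [327.5 -90.4 -84.5] min rows 5.7 dist in tilted tool frame
per-row turn [ 0.8 -0.  -0. ]
[[46.8, -12.9, -12.1], [46.8, -13.1, -11.9], [46.8, -13.2, -11.8], [46.8, -13.4, -11.6], [46.8, -13.5, -11.4], [46.8, -13.7, -11.3], [46.8, -13.8, -11.1]]
```

Request:
servo_tool(plan=[[[5.8, 0, 0], [0, 0, -40], 70], [[0, 0, 0], [20, -5, -40], 70], [[0, 0, 0], [47, -16, 0], 70], [[0, 0, 0], [47, -16, 0], 70], [[0, 0, 0], [47, -16, 0], 70], [[0, 0, 0], [47, -16, 0], 70], [[0, 0, 0], [47, -16, 0], 70], [[0, 0, 0], [47, -14, 0], 70], [[0, 0, 0], [15, 0, 0], 70], [[0, 0, 0], [0, 0, 0], 70]])

```text
time_s: 32.0
ee_pos: [496.3, 343.7, 224.6]
ee_rot: [179.6, -0.5, 89.7]
force: [-0.6, -0.8, -0.1]
gripper_width: 69.9
```

```bash
python3 - <<'E'
from h import *
go(502,355,205,90,1)
f=grab("wrist",13);  cv2.imwrite("pics/w13.png",cv2.resize(f["pixels"][:,:,::-1],(800,600),interpolation=2))
f=grab("scene",13); crop(f,200,80,170,120,4,"pics/s13.png")
E
```

```text
t 32.0 pose [496.3 343.7 224.6] [179.6  -0.5  89.7] F [-0.6 -0.8 -0.1] w 69.9
turn [ 0.4 -0.5 -0.3] shift [11.2  5.5 19.7] min rows 0.4 dist in tilted tool frame
per-row turn [ 0.4 -0.5 -0.3]
[[11.2, 5.5, 19.7]]
```

View pics/w13.png

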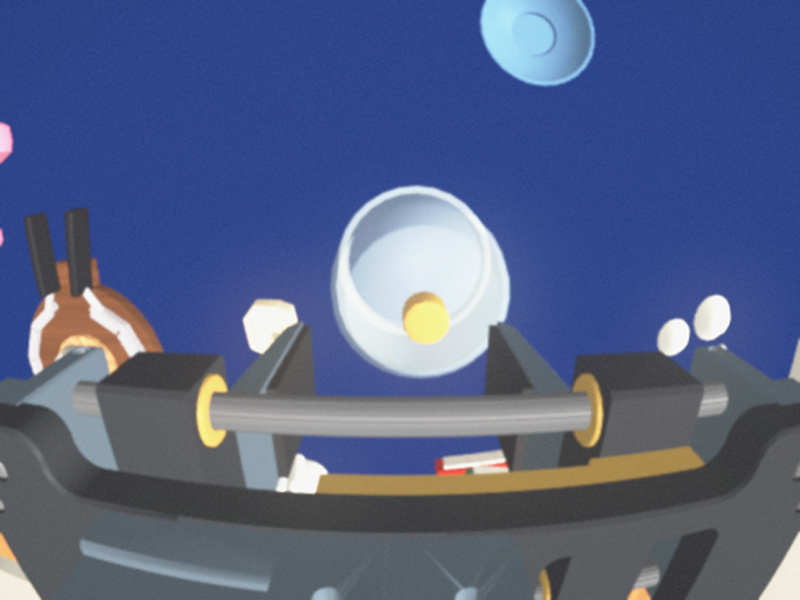

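View pics/s13.png

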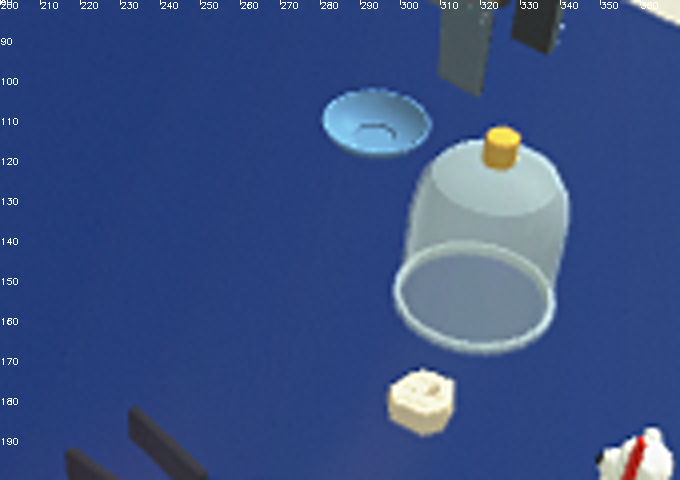

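```bash
python3 - <<'E'
from h import *
f=load("wrist",13);s=.64
print(un(f,427*s,323*s,161,True),un(f,417*s,261*s,4,True))
crop(f,260,175,50,60,8,"pics/w13c.png")
E
```

```text
[501.02995264 359.06173187 161.        ] [500.02581236 360.71390845   4.        ]
```

View pics/w13c.png

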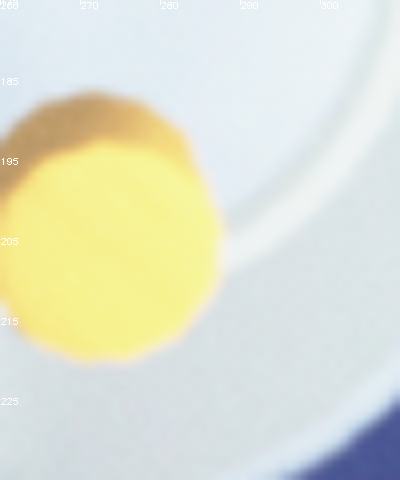

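Request:
servo_tool(plan=[[[0.4, -0.5, 0], [15, 5, 0], 70], [[0, 0, 0], [0, 0, 30], 70], [[0, 0, 0], [0, 0, 35], 70], [[0, 0, 0], [0, 0, 18], 70], [[0, 0, 0], [0, 0, 3], 70], [[0, 0, 0], [0, 0, 0], 70], [[0, 0, 0], [0, 0, 0], 70], [[0, 0, 0], [0, 0, 0], 70], [[0, 0, 0], [0, 0, 0], 70], [[0, 0, 0], [0, 0, 0], 70]])

```text
time_s: 33.35
ee_pos: [507.9, 348.7, 141.5]
ee_rot: [179.6, -0.0, 88.9]
force: [-0.1, -0.5, 0.9]
gripper_width: 70.1
```

```bash
python3 - <<'E'
from h import *
go(501.2,359,134,90,1)
E
```

```text
t 33.35 pose [507.9 348.7 141.5] [179.6  -0.   88.9] F [-0.1 -0.5  0.9] w 70.1
turn [ 0.4 -0.  -1.1] shift [10.2 -7.   7.4] min rows 0.2 dist in tilted tool frame
per-row turn [ 0.4 -0.  -1.1]
[[10.2, -7.0, 7.4]]
```

Request:
servo_tool(plan=[[[0.4, 0, -1], [10, -7, 4], 70], [[0, 0, 0], [0, 0, 2], 70], [[0, 0, 0], [0, 0, 0], 70], [[0, 0, 0], [0, 0, 0], 70], [[0, 0, 0], [0, 0, 0], 10], [[0, 0, 0], [0, 0, 0], 10], [[0, 0, 0], [0, 0, 0], 10], [[0, 0, 0], [0, 0, 0], 10], [[0, 0, 0], [0, 0, 0], 10], [[0, 0, 0], [0, 0, 0], 10]], squeeze=25)

```text
time_s: 34.6
ee_pos: [500.4, 359.0, 134.8]
ee_rot: [-179.9, 0.1, 90.0]
force: [1.0, -0.6, -1.0]
gripper_width: 25.5
```

```bash
python3 - <<'E'
from h import *
go(501.2,359,134,90,1)
f=grab("scene",14); crop(f,240,60,150,120,5,"pics/s14.png")
E
```

```text
t 34.6 pose [500.4 359.  134.8] [-1.799e+02  1.000e-01  9.000e+01] F [ 1.  -0.6 -1. ] w 25.5
turn [-0.1  0.1  0. ] shift [-0.   0.8  0.8] min rows 0.0 dist in tilted tool frame
per-row turn [-0.1  0.1  0. ]
[[-0.0, 0.8, 0.8]]
```

View pics/s14.png

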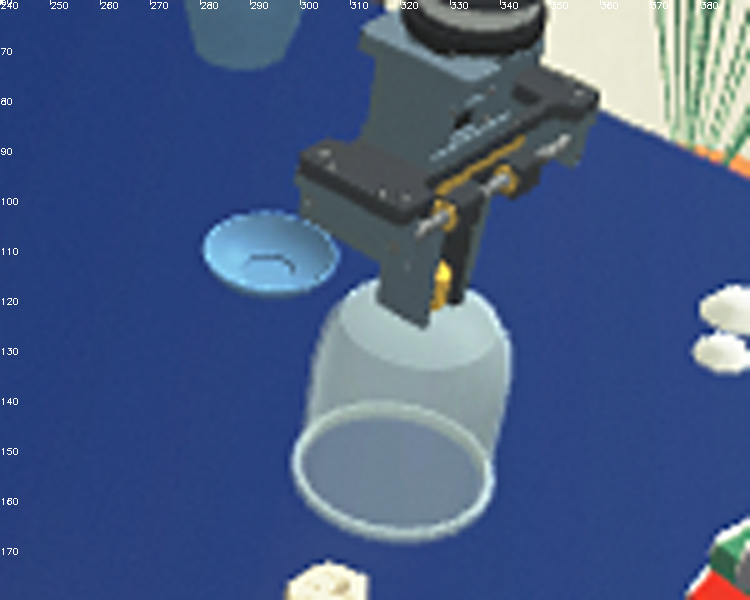

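Request:
servo_tool(plan=[[[0, 0, 0], [0, 0, -6], 10], [[0, 0, 0], [0, 0, -8], 10], [[0, 0, 0], [12, 0, 0], 10], [[0, 0, 0], [16, 0, 0], 10], [[0, 0, 0], [16, 0, 0], 10], [[0, 0, 0], [16, 0, 0], 10], [[0, 0, 0], [16, 0, 0], 10], [[0, 0, 0], [6, 0, 0], 10], [[0, 0, 0], [0, 0, 0], 10], [[0, 0, 0], [0, 0, 0], 10]])

```text
time_s: 35.9
ee_pos: [498.9, 448.1, 146.9]
ee_rot: [-179.7, 0.1, 90.1]
force: [-0.7, -0.9, -3.4]
gripper_width: 25.9
```

Request:
servo_tool(plan=[[[0, 0, 0], [0, 0, 4], 10], [[0, 0, 0], [0, 0, 4], 10], [[0, 0, 0], [0, 0, 2], 10], [[0, 0, 0], [0, 0, 1], 10], [[0, 0, 0], [0, 0, 0], 10], [[0, 0, 0], [0, 0, 0], 10], [[0, 0, 0], [0, 0, 0], 10], [[0, 0, 0], [0, 0, 0], 10], [[0, 0, 0], [0, 0, 0], 10], [[0, 0, 0], [0, 0, 0], 10]])

```text
time_s: 37.15
ee_pos: [499.2, 446.7, 135.6]
ee_rot: [-179.7, 0.2, 90.0]
force: [0.6, 0.5, -3.9]
gripper_width: 25.3
```

Request:
servo_tool(plan=[[[0, 0, 0], [0, 0, 1], 10], [[0, 0, 0], [0, 0, 0.5], 10], [[0, 0, 0], [0, 0, 0], 10], [[0, 0, 0], [0, 0, 0], 50], [[0, 0, 0], [0, 0, 0], 60], [[0, 0, 0], [0, 0, 0], 70], [[0, 0, 0], [0, 0, 0], 70], [[0, 0, 0], [0, 0, -20], 70], [[0, 0, 0], [0, 0, -35], 80], [[0, 0, 0], [0, 0, -15], 91]])

```text
time_s: 38.4
ee_pos: [499.8, 447.1, 206.4]
ee_rot: [-179.8, 0.1, 90.0]
force: [0.6, 0.1, 0.3]
gripper_width: 86.9
```

```bash
python3 - <<'E'
from h import *
go(568,232,165,-78.6,16)
f=grab("scene",15); crop(f,200,60,200,150,4,"pics/s15.png")
E
```

```text
t 38.4 pose [499.8 447.1 206.4] [-1.798e+02  1.000e-01  9.000e+01] F [0.6 0.1 0.3] w 86.9
turn [1.000e-01 3.000e-01 1.686e+02] shift [-215.    68.4   41.5] min rows 16.1 dist in tilted tool frame
per-row turn [ 0.   0.  10.5]
[[-13.4, 4.3, 2.6], [-12.4, 6.7, 2.6], [-11.0, 8.8, 2.6], [-9.2, 10.7, 2.6], [-7.1, 12.2, 2.6], [-4.7, 13.3, 2.6], [-2.2, 13.9, 2.6], [0.3, 14.1, 2.6], [2.9, 13.8, 2.6], [5.4, 13.0, 2.6], [7.7, 11.8, 2.6], [9.7, 10.2, 2.6], [11.4, 8.3, 2.6], [12.7, 6.1, 2.6], [13.6, 3.6, 2.6], [14.1, 1.1, 2.6]]
```

View pics/s15.png

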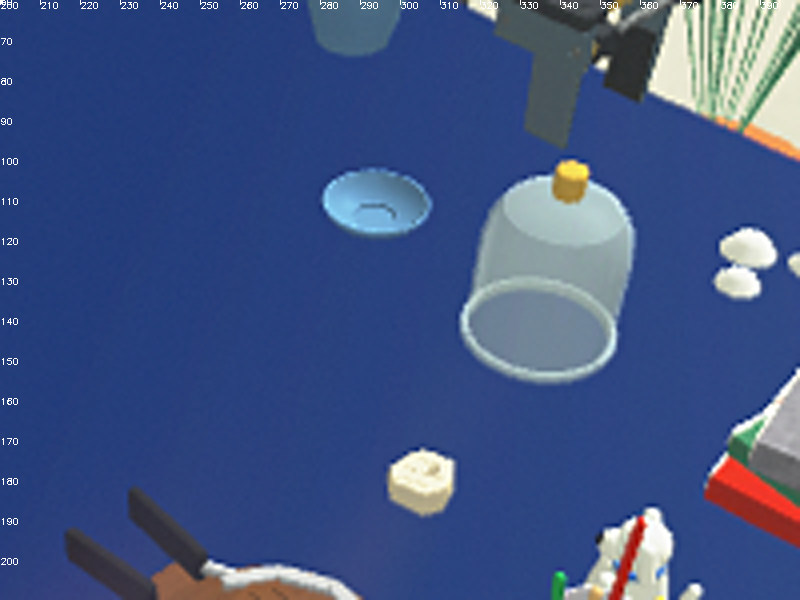

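Request:
servo_tool(plan=[[[0, 0, 10.5], [-13, 4, 0], 91], [[0, 0, 10.5], [-12, 7, 0], 91], [[0, 0, 10.5], [-11, 9, 0], 91], [[0, 0, 10.5], [-9, 11, 0], 91], [[0, 0, 10.5], [-7, 12, 0], 91], [[0, 0, 10.5], [-5, 13, 0], 91], [[0, 0, 10.5], [-2, 14, 0], 91], [[0, 0, 10.5], [0, 14, 0], 91], [[0, 0, 10.5], [3, 14, 0], 91], [[0, 0, 10.5], [5, 13, 0], 91]])

```text
time_s: 39.7
ee_pos: [537.0, 307.4, 196.3]
ee_rot: [179.2, 0.7, -17.5]
force: [-0.5, -0.1, -0.4]
gripper_width: 90.9
```

```bash
python3 - <<'E'
from h import *
go(568,232,165,-78.6,7)
E
```

```text
t 39.7 pose [537.  307.4 196.3] [179.2   0.7 -17.5] F [-0.5 -0.1 -0.4] w 90.9
turn [ 1.1  0.2 61.1] shift [52.6 62.1 31.6] min rows 5.8 dist in tilted tool frame
per-row turn [0.2 0.  8.7]
[[7.5, 8.9, 4.5], [8.8, 7.6, 4.5], [9.8, 6.2, 4.5], [10.7, 4.7, 4.5], [11.2, 3.0, 4.5], [11.6, 1.3, 4.5], [11.6, -0.5, 4.5]]
```

Request:
servo_tool(plan=[[[1, 0, 9], [8, 9, 4], 91], [[0, 0, 9], [9, 8, 4], 91], [[0, 0, 9], [10, 6, 4], 91], [[0, 0, 9], [11, 5, 4], 91], [[0, 0, 9], [11, 3, 4], 91], [[0, 0, 9], [11, 1, 4], 91], [[0, 0, 7], [11, -1, 4], 91], [[0, 0, 0], [0, 0, 0], 91], [[0, 0, 0], [0, 0, 0], 91], [[0, 0, 0], [0, 0, 0], 91]])

```text
time_s: 40.95
ee_pos: [562.7, 227.2, 156.9]
ee_rot: [178.7, 0.3, -80.5]
force: [-0.4, 0.6, 0.1]
gripper_width: 91.1
```

```bash
python3 - <<'E'
from h import *
go(568,232,165,-78.6,7)
f=grab("wrist",16);crop(f,180,110,160,120,5,"pics/w16c.png")
E
```

```text
t 40.95 pose [562.7 227.2 156.9] [178.7   0.3 -80.5] F [-0.4  0.6  0.1] w 91.1
turn [ 1.3  0.3 -1.9] shift [-3.9 -5.8 -8.2] min rows 0.2 dist in tilted tool frame
per-row turn [ 0.2  0.  -0.3]
[[-0.6, -0.8, -1.2], [-0.6, -0.8, -1.2], [-0.6, -0.8, -1.2], [-0.5, -0.9, -1.2], [-0.5, -0.9, -1.2], [-0.5, -0.9, -1.2], [-0.5, -0.9, -1.2]]
```

View pics/w16c.png

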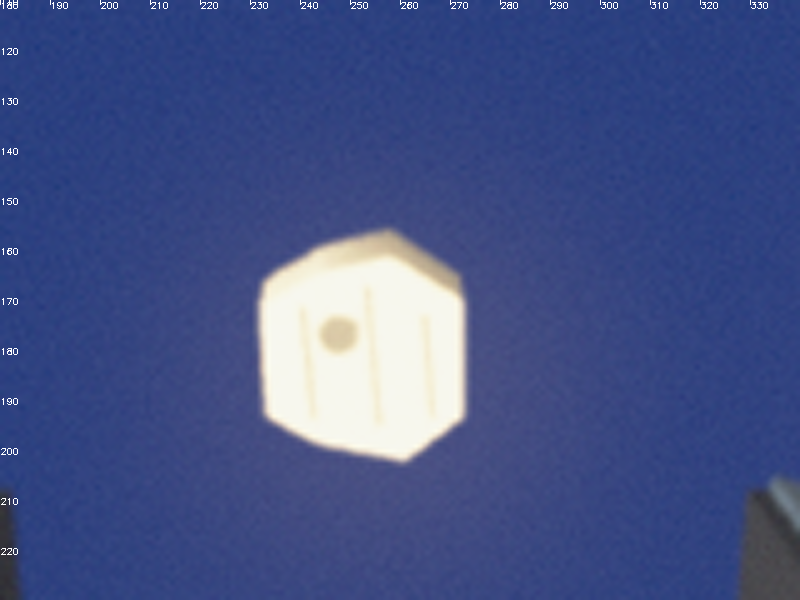

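```bash
python3 - <<'E'
from h import *
f=load("wrist",16)
U=lambda a,b,z:un(f,a,b,z,True)
A=[U(232,169,24),U(233,192,21),U(272.7,169,24),U(273,192.5,21)]
E=[U(253,161.5,24.5),U(254,201,19.5)]
print(np.round(A,1),np.mean(A,0),np.mean(E,0)); print([np.degrees(np.arctan2(*(A[i+1]-A[i])[[1,0]])) for i in (0,2)])
c=(np.mean(A,0)+np.mean(E,0))/2
go(c[0],c[1],8,-80,3)
E
```

```text
[[566.8 253.4  24. ]
 [541.1 248.8  21. ]
 [573.8 211.6  24. ]
 [547.7 206.3  21. ]] [557.33086447 230.04089572  22.5       ] [556.27442681 228.9622272   22.        ]
[np.float64(-169.89209111911774), np.float64(-168.54328685586674)]
t 41.0 pose [562.7 227.2 157. ] [178.7   0.3 -80.5] F [-0.2  1.   0.1] w 90.9
turn [ 1.3  0.3 -0.5] shift [ -2.5   1.9 149.1] min rows 2.4 dist in tilted tool frame
per-row turn [ 0.4  0.1 -0.2]
[[-0.8, 0.6, 49.7], [-0.9, 1.0, 49.7], [-1.0, 1.4, 49.7]]
```

Request:
servo_tool(plan=[[[1.3, 0.3, -0.8], [-3, 3, 30], 91], [[0, 0, 0], [0, 3, 40], 91], [[0, 0, 0], [0, 0, 40], 91], [[0, 0, 0], [0, 0, 25], 91], [[0, 0, 0], [0, 0, 8], 91], [[0, 0, 0], [0, 0, 0], 91], [[0, 0, 0], [0, 0, 0], 91], [[0, 0, 0], [0, 0, 0], 91], [[0, 0, 0], [0, 0, 0], 91], [[0, 0, 0], [0, 0, 0], 91]])

```text
time_s: 42.25
ee_pos: [560.0, 233.4, 16.8]
ee_rot: [-179.2, 0.2, -79.3]
force: [1.4, -0.2, 0.0]
gripper_width: 91.2
```

```bash
python3 - <<'E'
from h import *
go(556.5,229.5,8,-79.5,3)
E
```

```text
t 42.25 pose [560.  233.4  16.8] [-179.2    0.2  -79.3] F [ 1.4 -0.2  0. ] w 91.2
turn [-0.8  0.2  0.2] shift [3.2 4.3 8.7] min rows 0.2 dist in tilted tool frame
per-row turn [-0.3  0.1  0.1]
[[1.1, 1.4, 2.9], [1.1, 1.4, 2.9], [1.1, 1.4, 2.9]]
```

Request:
servo_tool(plan=[[[-0.8, 0, 0], [3, 4, 5], 91], [[0, 0, 0], [0, 0, 3], 91], [[0, 0, 0], [0, 0, 0], 60], [[0, 0, 0], [0, 0, 0], 30], [[0, 0, 0], [0, 0, 0], 30], [[0, 0, 0], [0, 0, 0], 30], [[0, 0, 0], [0, 0, 0], 30], [[0, 0, 0], [0, 0, 0], 30], [[0, 0, 0], [0, 0, 0], 30], [[0, 0, 0], [0, 0, 0], 30]], squeeze=20)

```text
time_s: 43.5
ee_pos: [556.4, 229.4, 8.1]
ee_rot: [180.0, 0.2, -79.3]
force: [0.1, 0.2, -0.8]
gripper_width: 41.7
```

```bash
python3 - <<'E'
from h import *
go(606,18,150,90,16)
E
```

```text
t 43.5 pose [556.4 229.4   8.1] [180.    0.2 -79.3] F [ 0.1  0.2 -0.8] w 41.7
turn [-2.000e-01  1.000e-01 -1.693e+02] shift [ 216.5   -9.3 -142.6] min rows 16.1 dist in tilted tool frame
per-row turn [ -0.    0.  -10.6]
[[13.5, -0.6, -8.9], [13.4, 1.9, -8.9], [12.8, 4.3, -8.9], [11.8, 6.6, -8.9], [10.4, 8.7, -8.9], [8.6, 10.5, -8.9], [6.6, 11.9, -8.9], [4.3, 12.9, -8.9], [1.8, 13.4, -8.9], [-0.7, 13.5, -8.9], [-3.1, 13.2, -8.9], [-5.5, 12.4, -8.9], [-7.7, 11.2, -8.9], [-9.6, 9.6, -8.9], [-11.2, 7.7, -8.9], [-12.4, 5.5, -8.9]]
```

Request:
servo_tool(plan=[[[0, 0, 0], [0, 0, -6], 30], [[0, 0, 0], [0, 0, -25], 30], [[0, 0, 0], [0, 0, -40], 30], [[0, 0, -10.5], [13, -1, -30], 30], [[0, 0, -10.5], [13, 2, -25], 30], [[0, 0, -10.5], [13, 4, -15], 30], [[0, 0, -10.5], [12, 7, -5], 30], [[0, 0, -10.5], [10, 9, 0], 30], [[0, 0, -10.5], [9, 11, 0], 30], [[0, 0, -10.5], [7, 12, 0], 30]])

```text
time_s: 44.75
ee_pos: [579.8, 134.6, 162.8]
ee_rot: [-179.8, -0.1, -4.0]
force: [-0.0, 0.1, -0.8]
gripper_width: 41.9
```

```bash
python3 - <<'E'
from h import *
go(605,18.3,140,90,9)
E
```

```text
t 44.75 pose [579.8 134.6 162.8] [-1.798e+02 -1.000e-01 -4.000e+00] F [-0.   0.1 -0.8] w 41.9
turn [ -0.1  -0.2 -94. ] shift [ 33.2 114.3  22.5] min rows 9.0 dist in tilted tool frame
per-row turn [ -0.   -0.  -10.4]
[[3.7, 12.7, 2.5], [1.3, 13.2, 2.5], [-1.1, 13.2, 2.5], [-3.5, 12.8, 2.5], [-5.7, 11.9, 2.5], [-7.8, 10.7, 2.5], [-9.6, 9.1, 2.5], [-11.1, 7.2, 2.5], [-12.2, 5.1, 2.5]]
```

Request:
servo_tool(plan=[[[0, 0, -10.4], [4, 13, 2], 30], [[0, 0, -10.4], [1, 13, 2], 30], [[0, 0, -10.4], [-1, 13, 2], 30], [[0, 0, -10.4], [-4, 13, 2], 30], [[0, 0, -10.4], [-6, 12, 2], 30], [[0, 0, -10.4], [-8, 11, 2], 30], [[0, 0, -10.4], [-10, 9, 2], 30], [[0, 0, -10.4], [-11, 7, 2], 30], [[0, 0, -9.5], [-10, 3, 2], 30], [[0, 0, 0], [0, 0, 0], 30]])

```text
time_s: 46.0
ee_pos: [604.9, 15.3, 148.0]
ee_rot: [179.7, -0.2, 91.6]
force: [0.4, 0.8, -1.1]
gripper_width: 41.8
```

```bash
python3 - <<'E'
from h import *
go(605,18.3,95,90,1)
E
```

```text
t 46.0 pose [604.9  15.3 148. ] [179.7  -0.2  91.6] F [ 0.4  0.8 -1.1] w 41.8
turn [ 0.3 -0.2  1.6] shift [ 2.8 -0.1 53. ] min rows 0.9 dist in tilted tool frame
per-row turn [ 0.3 -0.2  1.6]
[[2.8, -0.1, 53.0]]
```

Request:
servo_tool(plan=[[[-1, 0, 1.5], [2, 0, 15], 30], [[0, 0, 0], [0, 0, 20], 30], [[0, 0, 0], [0, 0, 12], 30], [[0, 0, 0], [0, 0, 3], 30], [[0, 0, 0], [0, 0, 0], 30], [[0, 0, 0], [0, 0, 0], 30], [[0, 0, 0], [0, 0, 0], 30], [[0, 0, 0], [0, 0, 0], 30], [[0, 0, 0], [0, 0, 0], 30], [[0, 0, 0], [0, 0, 0], 30]])

```text
time_s: 47.25
ee_pos: [607.7, 19.4, 100.7]
ee_rot: [178.3, -0.3, 89.4]
force: [-0.1, 0.6, -1.2]
gripper_width: 41.9
```

```bash
python3 - <<'E'
from h import *
go(605,18.3,85,90,1)
f=grab("wrist",17);crop(f,160,140,190,140,4,"pics/w17c.png")
f=grab("scene",17); crop(f,200,150,130,100,6,"pics/s17.png")
E
```

```text
t 47.25 pose [607.7  19.4 100.7] [178.3  -0.3  89.4] F [-0.1  0.6 -1.2] w 41.9
turn [ 1.7 -0.3 -0.6] shift [-1.2 -3.2 15.6] min rows 0.3 dist in tilted tool frame
per-row turn [ 1.7 -0.3 -0.6]
[[-1.2, -3.2, 15.6]]
```

View pics/w17c.png

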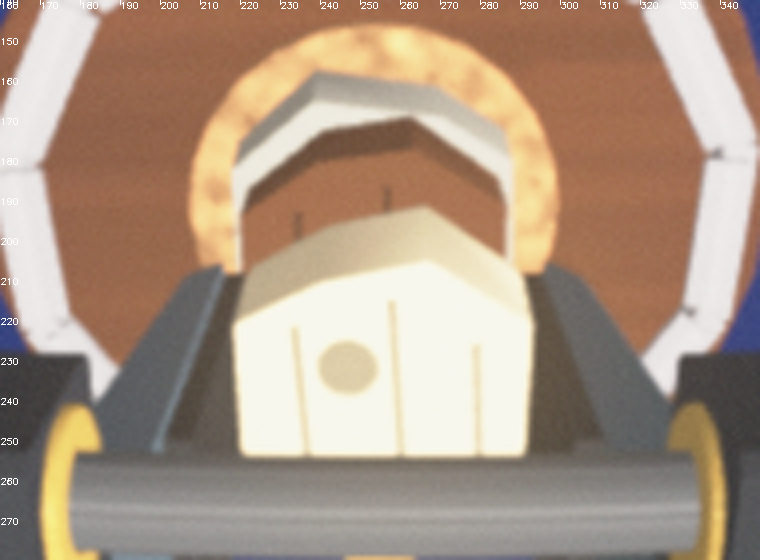

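View pics/s17.png

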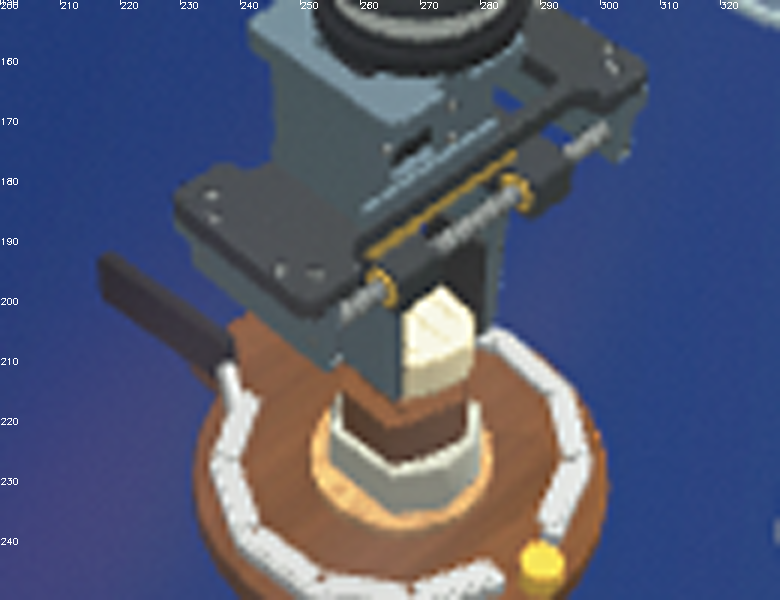

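Request:
servo_tool(plan=[[[0.5, 0, -0.5], [-1, -3, 4], 30], [[0, 0, 0], [0, 0, 4], 30], [[0, 0, 0], [0, 0, 2], 30], [[0, 0, 0], [0, 0, 1], 30], [[0, 0, 0], [0, 0, 0], 30], [[0, 0, 0], [0, 0, 0], 30], [[0, 0, 0], [0, 0, 0], 30], [[0, 0, 0], [0, 0, 0], 30], [[0, 0, 0], [0, 0, 0], 30], [[0, 0, 0], [0, 0, 0], 30]])

```text
time_s: 48.6
ee_pos: [604.7, 18.4, 88.7]
ee_rot: [178.8, -0.3, 90.0]
force: [-0.5, -0.4, -0.8]
gripper_width: 42.0
```

Request:
servo_tool(plan=[[[0, 0, 0], [0, 0, 1.5], 30], [[0, 0, 0], [0, 0, 1], 30], [[0, 0, 0], [0, 0, 0.5], 30], [[0, 0, 0], [0, 0, 0], 30], [[0, 0, 0], [0, 0, 0], 30], [[0, 0, 0], [0, 0, 0], 30], [[0, 0, 0], [0, 0, 0], 30], [[0, 0, 0], [0, 0, 0], 30], [[0, 0, 0], [0, 0, 0], 30], [[0, 0, 0], [0, 0, 0], 30]])

```text
time_s: 49.85
ee_pos: [604.8, 18.5, 85.5]
ee_rot: [178.8, -0.3, 90.0]
force: [0.3, 0.5, -1.1]
gripper_width: 41.7
```

Request:
servo_tool(plan=[[[0, 0, 0], [0, 0, 1], 30], [[0, 0, 0], [0, 0, 0.7], 30], [[0, 0, 0], [0, 0, 0], 30], [[0, 0, 0], [0, 0, 0], 30], [[0, 0, 0], [0, 0, 0], 60], [[0, 0, 0], [0, 0, 0], 60], [[0, 0, 0], [0, 0, 0], 60], [[0, 0, 0], [0, 0, -5], 60], [[0, 0, 0], [0, 0, -25], 60], [[0, 0, 0], [0, 0, -40], 70]])

```text
time_s: 51.1
ee_pos: [601.4, 18.1, 153.0]
ee_rot: [179.3, -0.3, 90.0]
force: [1.3, 0.0, 0.2]
gripper_width: 67.0
```

```bash
python3 - <<'E'
from h import *
go(430,-205,170,60,5)
f=grab("wrist",18);crop(f,0,0,400,280,2,"pics/w18c.png")
f=grab("scene",18); crop(f,200,150,130,100,6,"pics/s18.png")
E
```

```text
t 51.1 pose [601.4  18.1 153. ] [179.3  -0.3  90. ] F [1.3 0.  0.2] w 67.0
turn [ 0.7 -0.5 30. ] shift [-223.1 -171.   -20.4] min rows 4.6 dist in tilted tool frame
per-row turn [ 0.1 -0.1  6. ]
[[-44.6, -34.2, -4.1], [-47.9, -29.4, -3.9], [-50.8, -24.2, -3.8], [-53.0, -18.8, -3.6], [-54.7, -13.2, -3.5]]
```

View pics/w18c.png

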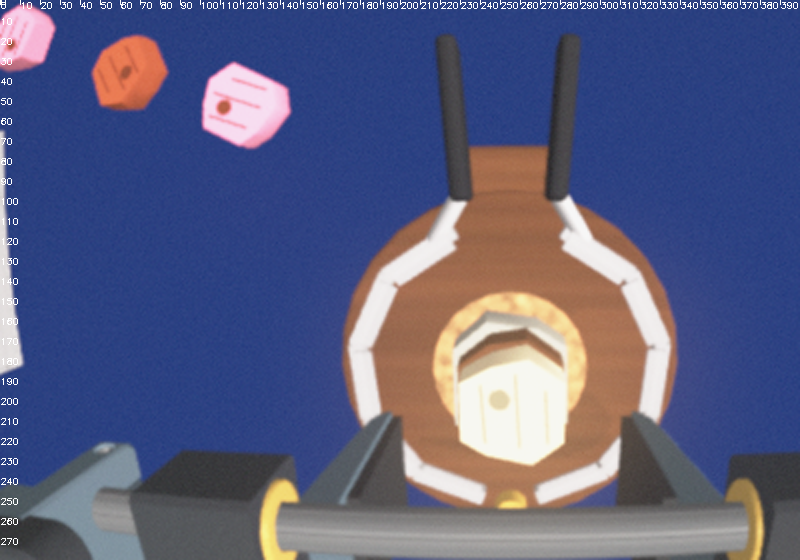

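View pics/s18.png

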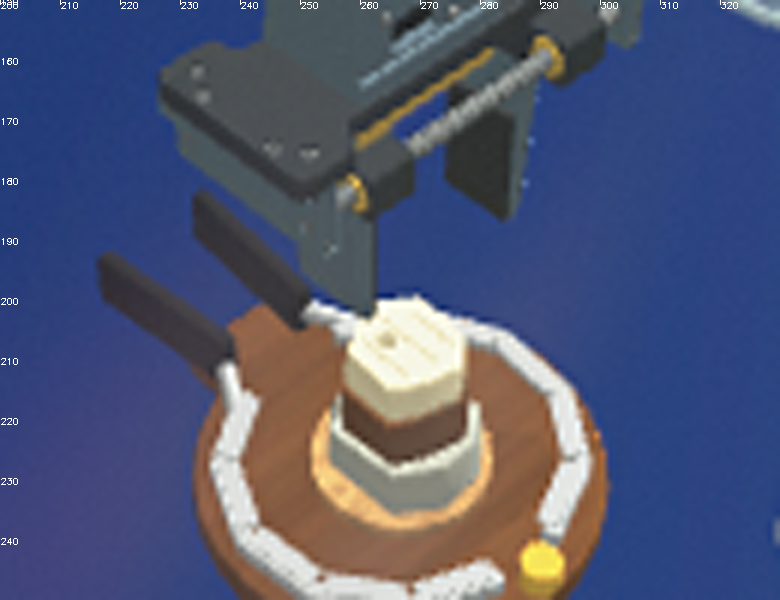

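```bash
python3 - <<'E'
from h import *
g=load("top",0);s=.64
e=un(g,526*s,376*s,22)
for p in [(474,359),(592,402),(516,434),(461,426)]: print((un(g,p[0]*s,p[1]*s,22)-e).round(0))
print(e)
go(434,-214,165,-55,14)
E
```

```text
[34. 82.  0.]
[ -50. -102.    0.]
[-90.  27.   0.]
[-71. 114.   0.]
[ 425.78501701 -210.2886815    22.        ]
t 51.2 pose [605.1  18.1 158.1] [178.5  -0.3  90. ] F [ 1.1  0.7 -0.1] w 70.0
turn [  0.2  -2.  145. ] shift [-232.1 -170.8  -12.5] min rows 13.8 dist in tilted tool frame
per-row turn [ 0.  -0.1 10.4]
[[-16.6, -12.2, -0.9], [-18.5, -9.0, -0.8], [-19.8, -5.5, -0.8], [-20.5, -1.9, -0.7], [-20.5, 1.8, -0.7], [-19.9, 5.5, -0.6], [-18.5, 9.0, -0.6], [-16.6, 12.1, -0.6], [-14.2, 14.9, -0.5], [-11.3, 17.2, -0.5], [-8.0, 19.0, -0.5], [-4.4, 20.1, -0.5], [-0.8, 20.6, -0.5], [3.0, 20.4, -0.5]]
```

Request:
servo_tool(plan=[[[0, -1, 10.4], [-17, -12, -3], 75], [[0, -1, 10.4], [-18, -9, 0], 75], [[0, 0, 10.4], [-20, -5, 0], 75], [[0, 0, 10.4], [-20, -2, 0], 75], [[0, 0, 10.4], [-20, 2, 0], 75], [[0, 0, 10.4], [-20, 5, 0], 75], [[0, 0, 10.4], [-18, 9, 0], 75], [[0, 0, 10.4], [-17, 12, 0], 75], [[0, 0, 10.4], [-14, 15, 0], 75], [[0, 0, 10.4], [-11, 17, 0], 75]])

```text
time_s: 52.45
ee_pos: [474.6, -146.2, 160.2]
ee_rot: [178.7, -1.4, -17.3]
force: [-0.1, -0.4, 0.5]
gripper_width: 75.2
```

```bash
python3 - <<'E'
from h import *
go(436,-212,165,-55,5)
E
```

```text
t 52.45 pose [ 474.6 -146.2  160.2] [178.7  -1.4 -17.3] F [-0.1 -0.4  0.5] w 75.2
turn [ 0.8 -1.8 37.7] shift [-17.1  74.4  -3.5] min rows 3.6 dist in tilted tool frame
per-row turn [ 0.2 -0.4  7.5]
[[-3.4, 14.9, -0.7], [-1.4, 15.2, -0.7], [0.6, 15.3, -0.8], [2.5, 15.0, -0.8], [4.5, 14.6, -0.9]]
```

Request:
servo_tool(plan=[[[0.8, -1.8, 8], [-3, 15, 0], 75], [[0, 0, 8], [-1, 15, 0], 75], [[0, 0, 8], [1, 15, 0], 75], [[0, 0, 8], [2, 15, 0], 75], [[0, 0, 6], [4, 14, 0], 75], [[0, 0, 0], [0, 0, 0], 75], [[0, 0, 0], [0, 0, 0], 75], [[0, 0, 0], [0, 0, 0], 75], [[0, 0, 0], [0, 0, 0], 75], [[0, 0, 0], [0, 0, 0], 75]])

```text
time_s: 53.7
ee_pos: [432.5, -211.0, 159.0]
ee_rot: [179.4, 0.2, -56.5]
force: [0.3, -0.3, 0.2]
gripper_width: 75.0
```

```bash
python3 - <<'E'
from h import *
go(436,-212,165,-55,5)
f=grab("wrist",19);crop(f,170,110,160,120,5,"pics/w19c.png")
E
```

```text
t 53.7 pose [ 432.5 -211.   159. ] [179.4   0.2 -56.5] F [ 0.3 -0.3  0.2] w 75.0
turn [ 0.6  0.2 -1.5] shift [ 2.7 -2.3 -6. ] min rows 0.2 dist in tilted tool frame
per-row turn [ 0.1  0.  -0.3]
[[0.5, -0.5, -1.2], [0.5, -0.5, -1.2], [0.6, -0.5, -1.2], [0.6, -0.5, -1.2], [0.6, -0.5, -1.2]]
```

View pics/w19c.png

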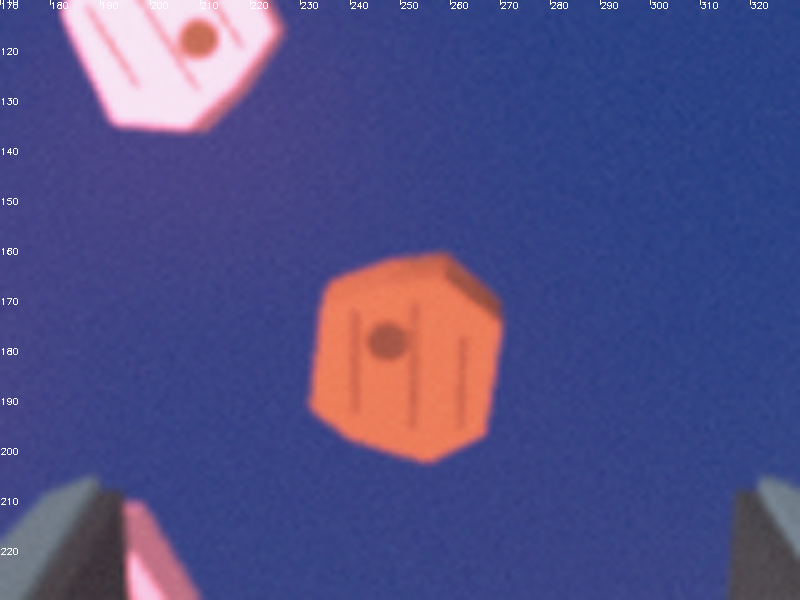

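```bash
python3 - <<'E'
from h import *
f=load("wrist",19)
U=lambda a,b,z:un(f,a,b,z,True)
A=[U(234.7,169,23.5),U(231.3,191,20),U(270.5,174,23.5),U(267,196,20)]
E=[U(251,165.5,25),U(250,201,18.7)]
print(np.round(A,1),np.mean(A,0),np.mean(E,0)); print([np.degrees(np.arctan2(*(A[i+1]-A[i])[[1,0]])) for i in (0,2)])
c=(np.mean(A,0)+np.mean(E,0))/2
go(c[0],c[1],8,-62,3)
E
```

```text
[[ 428.  -186.6   23.5]
 [ 404.5 -196.8   20. ]
 [ 444.3 -221.    23.5]
 [ 421.3 -232.3   20. ]] [ 424.5155491  -209.15828803   21.75      ] [ 423.33687833 -209.44118521   21.85      ]
[np.float64(-156.41955656558784), np.float64(-153.88837726079058)]
t 53.75 pose [ 432.5 -211.   159. ] [179.4   0.2 -56.5] F [ 0.3 -0.1 -0. ] w 74.9
turn [0.6 0.2 5.5] shift [ -5.5   4.7 151.1] min rows 2.5 dist in tilted tool frame
per-row turn [0.2 0.1 1.8]
[[-1.8, 1.6, 50.4], [-1.9, 1.8, 50.3], [-1.9, 2.0, 50.3]]
```

Request:
servo_tool(plan=[[[0.6, 0, 8.7], [-5, 4, 25], 75], [[0, 0, 0], [0, 4, 40], 75], [[0, 0, 0], [0, 0, 40], 75], [[0, 0, 0], [0, 0, 25], 75], [[0, 0, 0], [0, 0, 10], 75], [[0, 0, 0], [0, 0, 0], 75], [[0, 0, 0], [0, 0, 0], 75], [[0, 0, 0], [0, 0, 0], 75], [[0, 0, 0], [0, 0, 0], 75], [[0, 0, 0], [0, 0, 0], 75]])

```text
time_s: 55.0
ee_pos: [427.2, -212.4, 19.9]
ee_rot: [-179.5, -0.4, -65.4]
force: [0.7, 0.3, -0.5]
gripper_width: 75.1
```

```bash
python3 - <<'E'
from h import *
go(424,-209.3,8,-65.2,3)
f=grab("wrist",20);crop(f,150,150,200,120,4,"pics/w20c.png")
E
```

```text
t 55.0 pose [ 427.2 -212.4   19.9] [-179.5   -0.4  -65.4] F [ 0.7  0.3 -0.5] w 75.1
turn [-0.5 -0.4 -0.2] shift [-4.2  1.7 11.9] min rows 0.2 dist in tilted tool frame
per-row turn [-0.2 -0.1 -0.1]
[[-1.4, 0.6, 4.0], [-1.4, 0.5, 4.0], [-1.4, 0.5, 4.0]]
```

View pics/w20c.png

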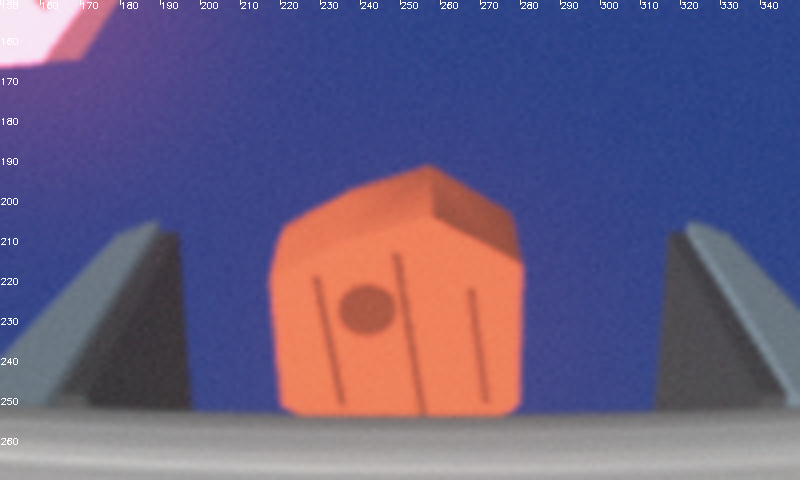

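Request:
servo_tool(plan=[[[-0.5, -0.4, 0], [-4, 2, 6], 75], [[0, 0, 0], [0, 0, 4], 75], [[0, 0, 0], [0, 0, 2], 75], [[0, 0, 0], [0, 0, 0], 30], [[0, 0, 0], [0, 0, 0], 30], [[0, 0, 0], [0, 0, 0], 30], [[0, 0, 0], [0, 0, 0], 30], [[0, 0, 0], [0, 0, 0], 30], [[0, 0, 0], [0, 0, 0], 30], [[0, 0, 0], [0, 0, 0], 30]])

```text
time_s: 56.3
ee_pos: [423.4, -209.3, 6.9]
ee_rot: [179.9, 0.1, -65.4]
force: [-0.2, -0.2, -0.2]
gripper_width: 37.8
```

```bash
python3 - <<'E'
from h import *
go(605,18.3,170,-90,7)
E
```

```text
t 56.3 pose [ 423.4 -209.3    6.9] [ 1.799e+02  1.000e-01 -6.540e+01] F [-0.2 -0.2 -0.2] w 37.8
turn [ 0.1  0.1 24.6] shift [-131.4 -259.8 -163.4] min rows 5.5 dist in tilted tool frame
per-row turn [0.  0.  3.5]
[[-18.8, -37.1, -23.3], [-21.0, -35.9, -23.3], [-23.2, -34.5, -23.3], [-25.2, -33.1, -23.3], [-27.2, -31.5, -23.3], [-29.1, -29.7, -23.3], [-30.9, -27.9, -23.3]]
```

Request:
servo_tool(plan=[[[0, 0, 0], [0, 0, -10], 30], [[0, 0, 0], [0, 0, -40], 30], [[0, 0, 0], [0, 0, -50], 30], [[0, 0, 3], [-15, -25, -45], 30], [[0, 0, 3], [-20, -35, -15], 30], [[0, 0, 4], [-23, -36, 0], 30], [[0, 0, 4], [-25, -34, 0], 30], [[0, 0, 4], [-26, -32, 0], 30], [[0, 0, 3], [-20, -22, 0], 30], [[0, 0, 0], [0, 0, 0], 30]])

```text
time_s: 57.55
ee_pos: [570.4, -29.6, 179.9]
ee_rot: [-179.6, -0.0, -87.2]
force: [-1.1, 0.3, -0.4]
gripper_width: 37.9
```

```bash
python3 - <<'E'
from h import *
go(605,18.3,150,-90,4)
E
```

```text
t 57.55 pose [570.4 -29.6 179.9] [-179.6   -0.   -87.2] F [-1.1  0.3 -0.4] w 37.9
turn [-0.4 -0.   2.8] shift [-46.1 -36.7  30.1] min rows 1.1 dist in tilted tool frame
per-row turn [-0.1 -0.   0.7]
[[-11.5, -9.2, 7.5], [-11.6, -9.0, 7.5], [-11.8, -8.9, 7.5], [-11.9, -8.8, 7.5]]
```

Request:
servo_tool(plan=[[[0, 0, 1.5], [-15, -10, 0], 30], [[-2, 0, 1], [-15, -10, 0], 30], [[-2, 0, 0], [-14, -10, 0], 30], [[-1.5, 0, 0], [-5, -8, 10], 30], [[0, 0, 0], [0, 0, 20], 30], [[0, 0, 0], [0, 0, 15], 30], [[0, 0, 0], [0, 0, 5], 30], [[0, 0, 0], [0, 0, 0], 30], [[0, 0, 0], [0, 0, 0], 30], [[0, 0, 0], [0, 0, 0], 30]])

```text
time_s: 58.8
ee_pos: [599.2, 15.0, 129.7]
ee_rot: [174.6, -0.2, -89.8]
force: [0.2, -0.3, -0.5]
gripper_width: 37.7
```

```bash
python3 - <<'E'
from h import *
go(605,18.3,112,-90,1)
E
```

```text
t 58.8 pose [599.2  15.  129.7] [174.6  -0.2 -89.8] F [ 0.2 -0.3 -0.5] w 37.7
turn [ 5.4 -0.2  0.2] shift [-3.3 -7.5 17. ] min rows 0.5 dist in tilted tool frame
per-row turn [ 5.4 -0.2  0.2]
[[-3.3, -7.5, 17.0]]
```

Request:
servo_tool(plan=[[[0, 0, 0], [-3, -7, 4], 30], [[0, 0, 0], [0, 0, 4], 30], [[0, 0, 0], [0, 0, 3], 30], [[0, 0, 0], [0, 0, 2], 30], [[0, 0, 0], [0, 0, 0], 30], [[0, 0, 0], [0, 0, 0], 30], [[0, 0, 0], [0, 0, 0], 30], [[0, 0, 0], [0, 0, 0], 30], [[0, 0, 0], [0, 0, 0], 30], [[0, 0, 0], [0, 0, 0], 30]])

```text
time_s: 60.05
ee_pos: [605.8, 18.4, 115.9]
ee_rot: [174.6, -0.2, -89.8]
force: [0.5, -0.1, -0.2]
gripper_width: 38.0
```

```bash
python3 - <<'E'
from h import *
go(605,18.3,108,-90,1)
f=grab("wrist",21);crop(f,150,130,200,150,4,"pics/w21c.png")
f=grab("scene",21); crop(f,200,150,130,100,6,"pics/s21.png")
E
```

```text
t 60.05 pose [605.8  18.4 115.9] [174.6  -0.2 -89.8] F [ 0.5 -0.1 -0.2] w 38.0
turn [ 5.4 -0.2  0.2] shift [0.  0.1 7.9] min rows 0.5 dist in tilted tool frame
per-row turn [ 5.4 -0.2  0.2]
[[0.0, 0.1, 7.9]]
```

View pics/w21c.png

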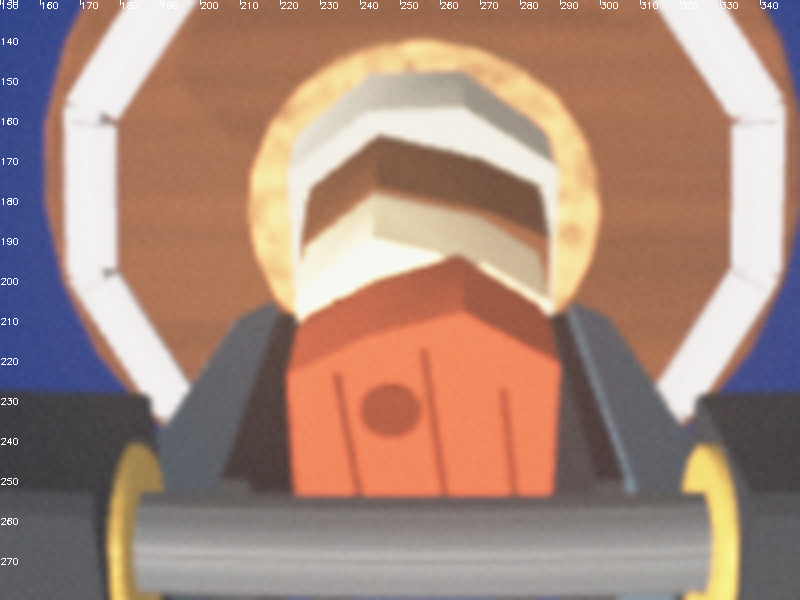

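View pics/s21.png

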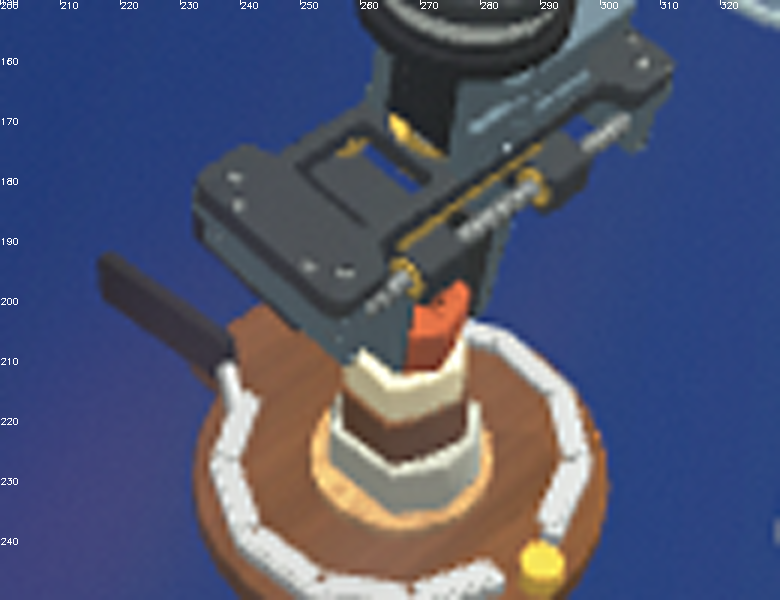

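Request:
servo_tool(plan=[[[0, 0, 0], [0, 0, 3], 30], [[0, 0, 0], [0, 0, 3], 30], [[0, 0, 0], [0, 0, 1], 30], [[0, 0, 0], [0, 0, 0.5], 30], [[0, 0, 0], [0, 0, 0], 30], [[0, 0, 0], [0, 0, 0], 30], [[0, 0, 0], [0, 0, 0], 30], [[0, 0, 0], [0, 0, 0], 30], [[0, 0, 0], [0, 0, 0], 30], [[0, 0, 0], [0, 0, 0], 30]])

```text
time_s: 61.4
ee_pos: [605.0, 18.3, 107.8]
ee_rot: [174.6, -0.2, -89.8]
force: [0.4, -0.2, -0.8]
gripper_width: 37.9
```

Request:
servo_tool(plan=[[[0, 0, 0], [0, 0, 1.2], 30], [[0, 0, 0], [0, 0, 1], 30], [[0, 0, 0], [0, 0, 0], 30], [[0, 0, 0], [0, 0, 0], 30], [[0, 0, 0], [0, 0, 0], 30], [[0, 0, 0], [0, 0, 0], 30], [[0, 0, 0], [0, 0, 0], 30], [[0, 0, 0], [0, 0, 0], 30], [[0, 0, 0], [0, 0, 0], 30], [[0, 0, 0], [0, 0, 0], 30]])

```text
time_s: 62.65
ee_pos: [605.0, 18.4, 105.8]
ee_rot: [174.7, -0.2, -89.8]
force: [0.3, 0.6, 0.1]
gripper_width: 37.7
```

Request:
servo_tool(plan=[[[0, 0, 0], [0, 0, 0.5], 30], [[0, 0, 0], [0, 0, 0], 30], [[0, 0, 0], [0, 0, 0], 55], [[0, 0, 0], [0, 0, 0], 60], [[0, 0, 0], [0, 0, 0], 60], [[0, 0, 0], [0, 0, 0], 60], [[0, 0, 0], [0, 0, -5], 60], [[0, 0, 0], [0, 0, -25], 60], [[0, 0, 0], [0, 0, -40], 60], [[0, 0, 0], [0, 0, -40], 70]])

```text
time_s: 63.9
ee_pos: [613.4, 18.8, 214.7]
ee_rot: [174.2, -0.2, -89.8]
force: [0.8, 0.3, -0.3]
gripper_width: 66.8
```

```bash
python3 - <<'E'
from h import *
go(500,446.5,215,0,10)
f=grab("wrist",22);crop(f,110,100,290,180,2,"pics/w22c.png")
f=grab("scene",22); crop(f,200,150,130,100,6,"pics/s22.png")
f=grab("top",22); cv2.imwrite("pics/t22.png",cv2.resize(f["pixels"][:,:,::-1],(800,600),interpolation=2))
E
```

```text
t 63.9 pose [613.4  18.8 214.7] [174.2  -0.2 -89.8] F [ 0.8  0.3 -0.3] w 66.8
turn [  4.8   4.4 -89.7] shift [-428.1  111.4    9.3] min rows 8.6 dist in tilted tool frame
per-row turn [ 0.5  0.4 -9. ]
[[-42.8, 11.1, 0.9], [-44.0, 4.3, 0.5], [-44.2, -2.6, 0.2], [-43.2, -9.4, -0.1], [-41.2, -16.1, -0.3], [-38.2, -22.3, -0.5], [-34.3, -28.0, -0.5], [-29.5, -33.0, -0.5], [-24.0, -37.2, -0.4], [-17.9, -40.5, -0.3]]
```

View pics/w22c.png

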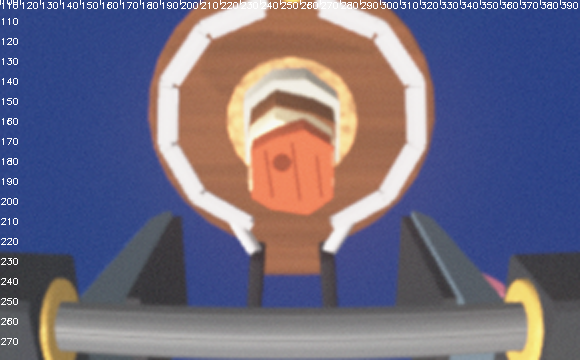

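View pics/s22.png

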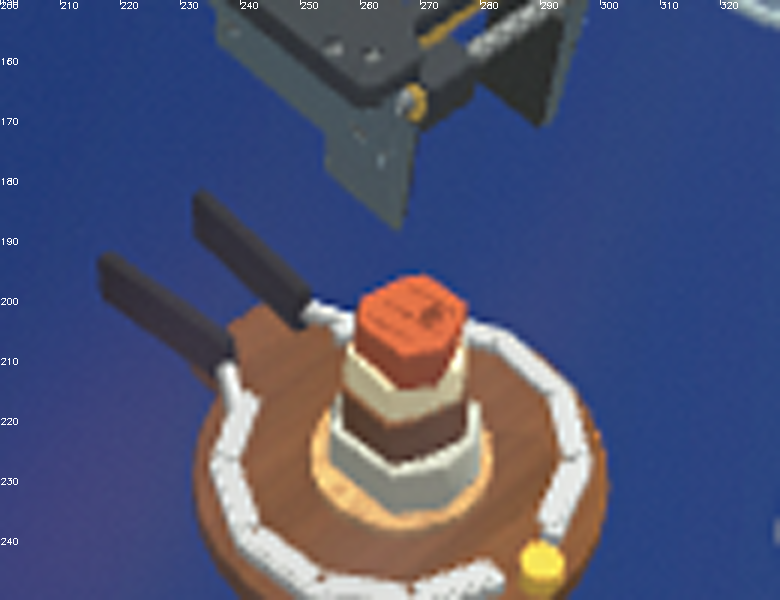

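View pics/t22.png

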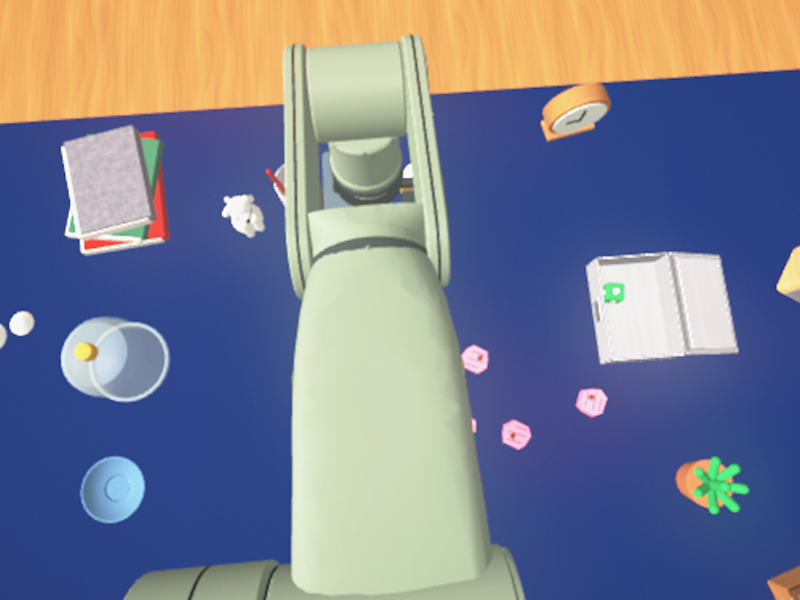

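Request:
servo_tool(plan=[[[3, 2, -10], [-35, 8, -2], 70], [[2, 2, -10], [-37, 4, -2], 70], [[0, 0, -10], [-38, -2, 0], 70], [[0, 0, -10], [-37, -8, 0], 70], [[0, 0, -10], [-35, -14, 0], 70], [[0, 0, -10], [-33, -19, 0], 70], [[0, 0, -10], [-29, -24, 0], 70], [[0, 0, -10], [-25, -28, 0], 70], [[0, 0, -10], [-20, -32, 0], 70], [[0, 0, -10], [-15, -35, 0], 70]])

```text
time_s: 65.3
ee_pos: [472.3, 374.1, 188.9]
ee_rot: [176.3, 1.8, 13.4]
force: [0.4, -0.1, -0.6]
gripper_width: 69.8
```

```bash
python3 - <<'E'
from h import *
go(497,440,215,90,9)
E
```

```text
t 65.3 pose [472.3 374.1 188.9] [176.3   1.8  13.4] F [ 0.4 -0.1 -0.6] w 69.8
turn [  1.9   4.  -76.5] shift [ 38.4 -56.5 -30.9] min rows 7.3 dist in tilted tool frame
per-row turn [ 0.2  0.4 -8.5]
[[4.3, -6.3, -3.4], [5.2, -5.6, -3.4], [6.0, -4.8, -3.3], [6.6, -3.8, -3.3], [7.2, -2.8, -3.2], [7.5, -1.8, -3.1], [7.7, -0.6, -3.1], [7.8, 0.5, -3.0], [7.6, 1.6, -2.9]]
```

Request:
servo_tool(plan=[[[1, 2, -6], [4, -6, -15], 70], [[1, 2, -9], [5, -6, -15], 70], [[0, 0, -9], [6, -5, -2], 70], [[0, 0, -9], [7, -4, 0], 70], [[0, 0, -9], [7, -3, 0], 70], [[0, 0, -9], [7, -2, 0], 70], [[0, 0, -9], [8, 0, 0], 70], [[0, 0, -9], [8, 0, 0], 70], [[0, 0, -7], [7, 2, 0], 70], [[0, 0, 0], [0, 0, 0], 70]])

```text
time_s: 66.55
ee_pos: [487.1, 440.3, 204.4]
ee_rot: [179.1, 1.7, 92.4]
force: [-0.4, 0.2, 0.5]
gripper_width: 69.8
```

```bash
python3 - <<'E'
from h import *
go(500,446.5,215,90,2)
f=grab("wrist",23);  cv2.imwrite("pics/w23.png",cv2.resize(f["pixels"][:,:,::-1],(800,600),interpolation=2))
crop(f,230,160,70,70,8,"pics/w23c.png")
E
```

```text
t 66.55 pose [487.1 440.3 204.4] [179.1   1.7  92.4] F [-0.4  0.2  0.5] w 69.8
turn [0.9 1.7 2.4] shift [  5.3  13.4 -10.6] min rows 0.3 dist in tilted tool frame
per-row turn [0.5 0.9 1.2]
[[2.7, 6.7, -5.3], [2.9, 6.6, -5.3]]
```

View pics/w23.png

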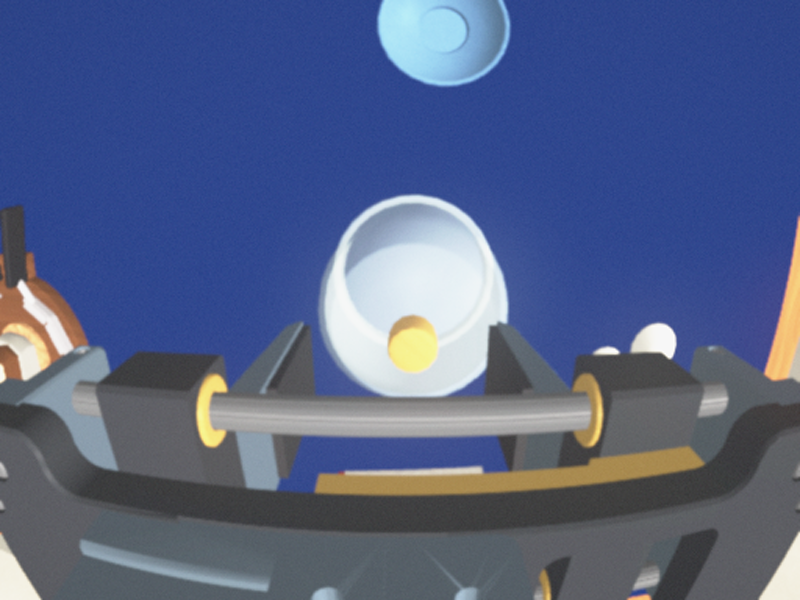

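View pics/w23c.png

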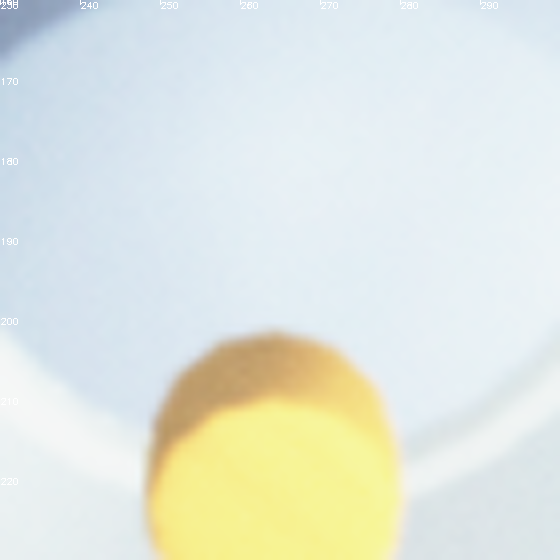

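```bash
python3 - <<'E'
from h import *
f=load("wrist",23)
p=un(f,264.4,224,161,True);print(p)
go(p[0],p[1],170,90,2)
E
```

```text
[498.85720287 446.56724088 161.        ]
t 66.6 pose [486.9 440.  204.4] [179.1   1.7  92.4] F [-0.6  0.1  0.3] w 69.9
turn [0.9 1.7 2.4] shift [ 7.2 11.7 34.3] min rows 0.6 dist in tilted tool frame
per-row turn [0.5 0.9 1.2]
[[3.6, 5.8, 17.2], [3.4, 5.9, 17.2]]
```

Request:
servo_tool(plan=[[[0.9, 1.7, 2.4], [6, 12, 0], 70], [[0, 0, 0], [0, 0, 15], 70], [[0, 0, 0], [0, 0, 20], 70], [[0, 0, 0], [0, 0, 10], 70], [[0, 0, 0], [0, 0, 3], 70], [[0, 0, 0], [0, 0, 0], 70], [[0, 0, 0], [0, 0, 0], 70], [[0, 0, 0], [0, 0, 0], 70], [[0, 0, 0], [0, 0, 0], 70], [[0, 0, 0], [0, 0, 0], 70]])

```text
time_s: 67.85
ee_pos: [499.9, 445.8, 153.9]
ee_rot: [-179.9, -0.1, 89.5]
force: [-0.3, -0.6, -0.5]
gripper_width: 70.2
```

```bash
python3 - <<'E'
from h import *
go(499.2,446.7,134.5,90,2)
E
```

```text
t 67.85 pose [499.9 445.8 153.9] [-1.799e+02 -1.000e-01  8.950e+01] F [-0.3 -0.6 -0.5] w 70.2
turn [-0.  -0.1 -0.5] shift [ 0.9 -0.6 19.5] min rows 0.3 dist in tilted tool frame
per-row turn [-0.  -0.1 -0.3]
[[0.4, -0.3, 9.7], [0.4, -0.3, 9.7]]
```

Request:
servo_tool(plan=[[[0, 0, -0.5], [1, 0, 8], 70], [[0, 0, 0], [0, 0, 8], 70], [[0, 0, 0], [0, 0, 3], 70], [[0, 0, 0], [0, 0, 1], 70], [[0, 0, 0], [0, 0, 0], 10], [[0, 0, 0], [0, 0, 0], 10], [[0, 0, 0], [0, 0, 0], 10], [[0, 0, 0], [0, 0, 0], 10], [[0, 0, 0], [0, 0, 0], 10], [[0, 0, 0], [0, 0, 0], 10]], squeeze=30)

```text
time_s: 69.1
ee_pos: [499.9, 446.4, 132.6]
ee_rot: [-180.0, -0.1, 90.0]
force: [0.6, -0.0, 0.5]
gripper_width: 25.3
```

Request:
servo_tool(plan=[[[0, 0, 0], [0, 0, -5], 10], [[0, 0, 0], [0, 0, -15], 10], [[0, 0, 0], [0, 0, -20], 10], [[0, 0, 0], [0, 0, -22], 10], [[0, 0, 0], [0, 0, -22], 10], [[0, 0, 0], [0, 0, -22], 10], [[0, 0, 0], [0, 0, -18], 10], [[0, 0, 0], [0, 0, -10], 10], [[0, 0, 0], [0, 0, 0], 10], [[0, 0, 0], [0, 0, 0], 10]])

```text
time_s: 70.35
ee_pos: [498.7, 446.5, 273.2]
ee_rot: [-179.8, -0.0, 90.0]
force: [0.1, -0.1, -3.3]
gripper_width: 25.4
```

```bash
python3 - <<'E'
from h import *
go(605.5,18.3,275,90,14)
f=grab("scene",24);  cv2.imwrite("pics/s24.png",cv2.resize(f["pixels"][:,:,::-1],(800,600),interpolation=2))
E
```

```text
t 70.35 pose [498.7 446.5 273.2] [-179.8   -0.    90. ] F [ 0.1 -0.1 -3.3] w 25.4
turn [-0.2 -0.   0. ] shift [-428.2  106.6   -2.6] min rows 7.2 dist in tilted tool frame
per-row turn [-0. -0.  0.]
[[-30.6, 7.6, -0.2], [-30.6, 7.6, -0.2], [-30.6, 7.6, -0.2], [-30.6, 7.6, -0.2], [-30.6, 7.6, -0.2], [-30.6, 7.6, -0.2], [-30.6, 7.6, -0.2], [-30.6, 7.6, -0.2], [-30.6, 7.6, -0.2], [-30.6, 7.6, -0.1], [-30.6, 7.6, -0.1], [-30.6, 7.6, -0.1], [-30.6, 7.6, -0.1], [-30.6, 7.6, -0.1]]
```

View pics/s24.png

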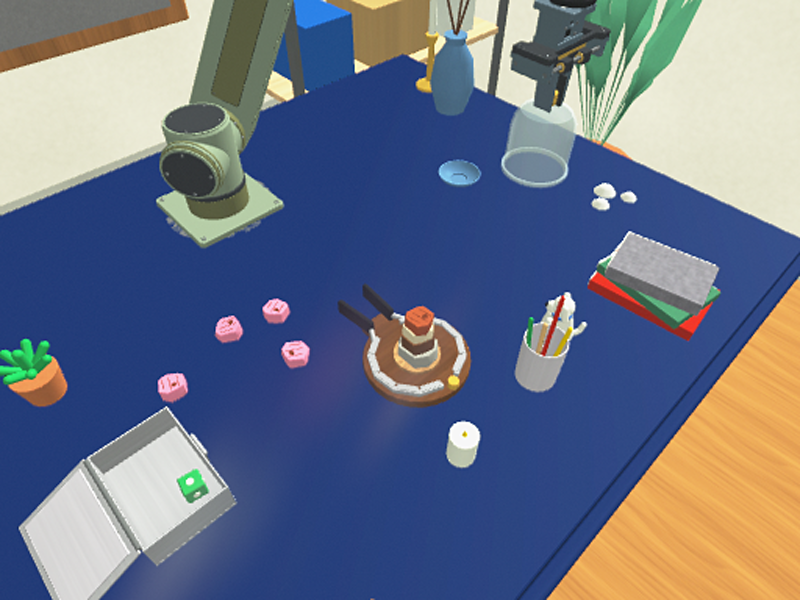

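Request:
servo_tool(plan=[[[0, 0, 0], [-20, 5, -3], 10], [[0, 0, 0], [-35, 9, -1], 10], [[0, 0, 0], [-40, 10, 0], 10], [[0, 0, 0], [-40, 10, 0], 10], [[0, 0, 0], [-40, 10, 0], 10], [[0, 0, 0], [-40, 10, 0], 10], [[0, 0, 0], [-40, 10, 0], 10], [[0, 0, 0], [-40, 10, 0], 10], [[0, 0, 0], [-30, 7, 0], 10], [[0, 0, 0], [-15, 4, 0], 10]])

```text
time_s: 71.65
ee_pos: [583.6, 84.0, 274.3]
ee_rot: [-179.4, 0.6, 89.9]
force: [-0.2, 0.9, -3.3]
gripper_width: 25.0
```

```bash
python3 - <<'E'
from h import *
go(605.5,18.3,275,90,3)
E
```

```text
t 71.65 pose [583.6  84.  274.3] [-179.4    0.6   89.9] F [-0.2  0.9 -3.3] w 25.0
turn [-0.6  0.6 -0.1] shift [-65.7  22.1  -0.3] min rows 1.1 dist in tilted tool frame
per-row turn [-0.2  0.2 -0. ]
[[-21.9, 7.4, -0.1], [-21.9, 7.3, -0.1], [-21.9, 7.3, -0.2]]
```

Request:
servo_tool(plan=[[[-0.6, 0.6, 0], [-20, 7, -1], 10], [[0, 0, 0], [-20, 7, -1], 10], [[0, 0, 0], [-14, 4, 0], 10], [[0, 0, 0], [-7, 2, 0], 10], [[0, 0, 0], [0, 0, 0], 10], [[0, 0, 0], [0, 0, 0], 10], [[0, 0, 0], [0, 0, 0], 10], [[0, 0, 0], [0, 0, 0], 10], [[0, 0, 0], [0, 0, 0], 10], [[0, 0, 0], [0, 0, 0], 10]])

```text
time_s: 72.9
ee_pos: [602.9, 21.8, 275.8]
ee_rot: [-179.8, -0.2, 90.0]
force: [0.8, 0.2, -3.3]
gripper_width: 25.7
```

```bash
python3 - <<'E'
from h import *
go(605.5,18.3,265,90,1)
f=grab("wrist",25);  cv2.imwrite("pics/w25.png",cv2.resize(f["pixels"][:,:,::-1],(800,600),interpolation=2))
f=grab("scene",25); crop(f,195,110,150,150,4,"pics/s25.png")
E
```

```text
t 72.9 pose [602.9  21.8 275.8] [-179.8   -0.2   90. ] F [ 0.8  0.2 -3.3] w 25.7
turn [-0.2 -0.2 -0. ] shift [-3.6  2.6 10.8] min rows 0.2 dist in tilted tool frame
per-row turn [-0.2 -0.2 -0. ]
[[-3.6, 2.6, 10.8]]
```

View pics/w25.png

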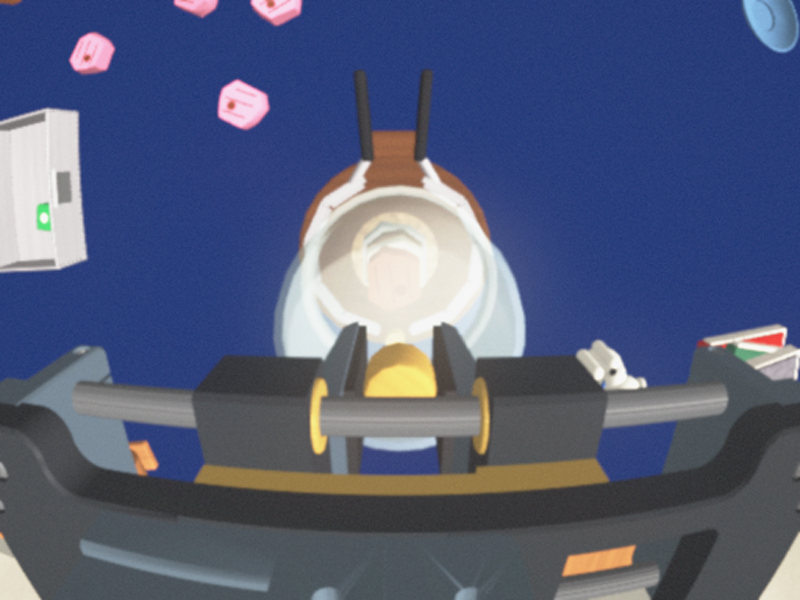

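View pics/s25.png

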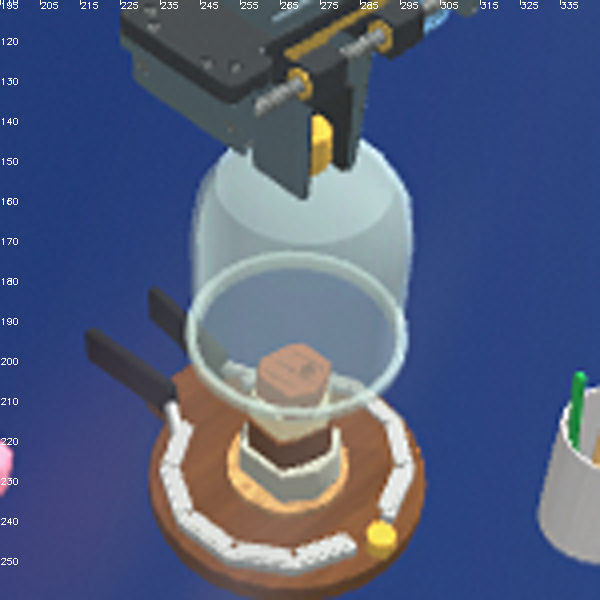

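```bash
python3 - <<'E'
from h import *
f=load("wrist",25);s=.64
U=lambda a,b,z:un(f,a*s,b*s,z,True).round(1)
z=143.5
print("ring L R T",U(302,268,z+3),U(497,268,z+3),U(399,187,z+3),U(399,345,z+3))
print("base edge",U(301,235,18),U(490,225,18), "pad",U(352,250,26),U(437,250,26),U(394,212,26))
print("handles",U(367,150,46),U(422,150,46),U(361,72,46),U(427,72,46))
crop(f,185,110,140,125,5,"pics/w25c.png")
E
```

```text
ring L R T [590.7 -42.8 146.5] [590.9  87.7 146.5] [537.9  22.2 146.5] [645.5  22.1 146.5]
base edge [586.2 -69.9  18. ] [577.1 107.6  18. ] pad [599.8 -20.9  26. ] [599.9  57.3  26. ] [564.9  17.9  26. ]
handles [509.4  -4.8  46. ] [509.5  41.9  46. ] [440.7  -9.8  46. ] [440.9  46.2  46. ]
```

View pics/w25c.png

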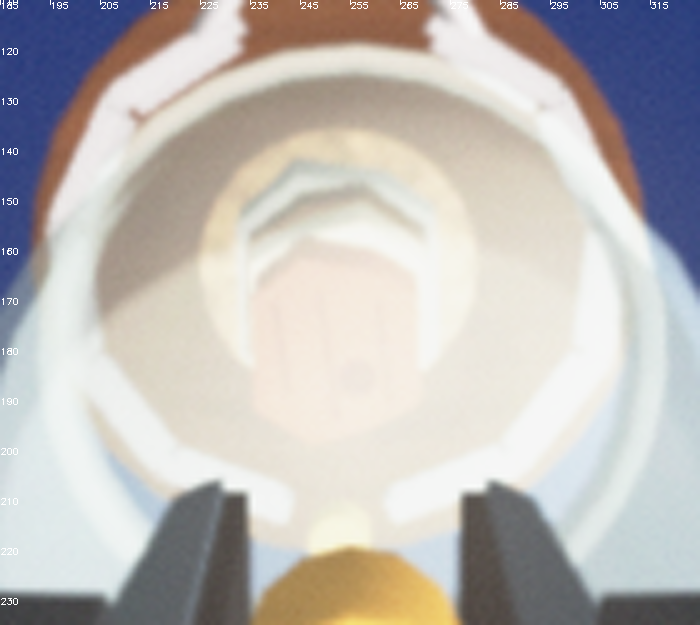

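Request:
servo_tool(plan=[[[-0.2, -0.2, 0], [-3, 2, 5], 10], [[0, 0, 0], [0, 0, 0], 10], [[0, 0, 0], [0, 0, 0], 10], [[0, 0, 0], [0, 0, 0], 10], [[0, 0, 0], [0, 0, 0], 10], [[0, 0, 0], [0, 0, 0], 10], [[0, 0, 0], [0, 0, 0], 10], [[0, 0, 0], [0, 0, 0], 10], [[0, 0, 0], [0, 0, 0], 10], [[0, 0, 0], [0, 0, 0], 10]])

```text
time_s: 74.25
ee_pos: [605.1, 18.4, 270.4]
ee_rot: [179.9, 0.1, 90.0]
force: [-0.1, -0.1, -2.7]
gripper_width: 25.5
```

```bash
python3 - <<'E'
from h import *
go(605,18.0,190,90,8)
E
```

```text
t 74.25 pose [605.1  18.4 270.4] [1.799e+02 1.000e-01 9.000e+01] F [-0.1 -0.1 -2.7] w 25.5
turn [ 0.1  0.1 -0. ] shift [-0.4 -0.2 80.4] min rows 1.3 dist in tilted tool frame
per-row turn [ 0.  0. -0.]
[[-0.0, -0.0, 10.1], [-0.0, -0.0, 10.1], [-0.0, -0.0, 10.1], [-0.0, -0.0, 10.1], [-0.0, -0.0, 10.1], [-0.1, -0.0, 10.1], [-0.1, -0.0, 10.1], [-0.1, -0.0, 10.1]]
```

Request:
servo_tool(plan=[[[0, 0, 0], [0, 0, 5], 10], [[0, 0, 0], [0, 0, 9], 10], [[0, 0, 0], [0, 0, 10], 10], [[0, 0, 0], [0, 0, 10], 10], [[0, 0, 0], [0, 0, 10], 10], [[0, 0, 0], [0, 0, 9], 10], [[0, 0, 0], [0, 0, 6], 10], [[0, 0, 0], [0, 0, 3], 10], [[0, 0, 0], [0, 0, 0], 10], [[0, 0, 0], [0, 0, 0], 10]])

```text
time_s: 75.5
ee_pos: [604.9, 18.4, 203.2]
ee_rot: [-180.0, 0.1, 90.0]
force: [-0.3, 0.3, -4.2]
gripper_width: 25.5
```

```bash
python3 - <<'E'
from h import *
go(605,18.0,168,90,8)
E
```

```text
t 75.5 pose [604.9  18.4 203.2] [-1.8e+02  1.0e-01  9.0e+01] F [-0.3  0.3 -4.2] w 25.5
turn [-0.   0.1 -0. ] shift [-0.3  0.1 35.2] min rows 0.6 dist in tilted tool frame
per-row turn [-0.  0. -0.]
[[-0.0, 0.0, 4.4], [-0.0, 0.0, 4.4], [-0.0, 0.0, 4.4], [-0.0, 0.0, 4.4], [-0.0, 0.0, 4.4], [-0.0, 0.0, 4.4], [-0.0, 0.0, 4.4], [-0.0, 0.0, 4.4]]
```

Request:
servo_tool(plan=[[[0, 0, 0], [0, 0, 5], 10], [[0, 0, 0], [0, 0, 8], 10], [[0, 0, 0], [0, 0, 8], 10], [[0, 0, 0], [0, 0, 6], 10], [[0, 0, 0], [0, 0, 3], 10], [[0, 0, 0], [0, 0, 2], 10], [[0, 0, 0], [0, 0, 0], 10], [[0, 0, 0], [0, 0, 0], 10], [[0, 0, 0], [0, 0, 0], 10], [[0, 0, 0], [0, 0, 0], 10]])

```text
time_s: 76.75
ee_pos: [605.3, 18.3, 169.7]
ee_rot: [179.9, 0.1, 90.0]
force: [-0.5, -0.6, -3.4]
gripper_width: 25.5
```

```bash
python3 - <<'E'
from h import *
go(605,18.0,150.6,90,8)
f=grab("wrist",26);  cv2.imwrite("pics/w26.png",cv2.resize(f["pixels"][:,:,::-1],(800,600),interpolation=2))
f=grab("scene",26); crop(f,195,150,120,120,5,"pics/s26.png")
E
```

```text
t 76.75 pose [605.3  18.3 169.7] [1.799e+02 1.000e-01 9.000e+01] F [-0.5 -0.6 -3.4] w 25.5
turn [ 0.1  0.1 -0. ] shift [-0.3 -0.4 19.1] min rows 0.3 dist in tilted tool frame
per-row turn [ 0.  0. -0.]
[[-0.0, -0.0, 2.4], [-0.0, -0.0, 2.4], [-0.0, -0.0, 2.4], [-0.0, -0.0, 2.4], [-0.0, -0.0, 2.4], [-0.0, -0.0, 2.4], [-0.0, -0.0, 2.4], [-0.0, -0.0, 2.4]]
```

View pics/w26.png

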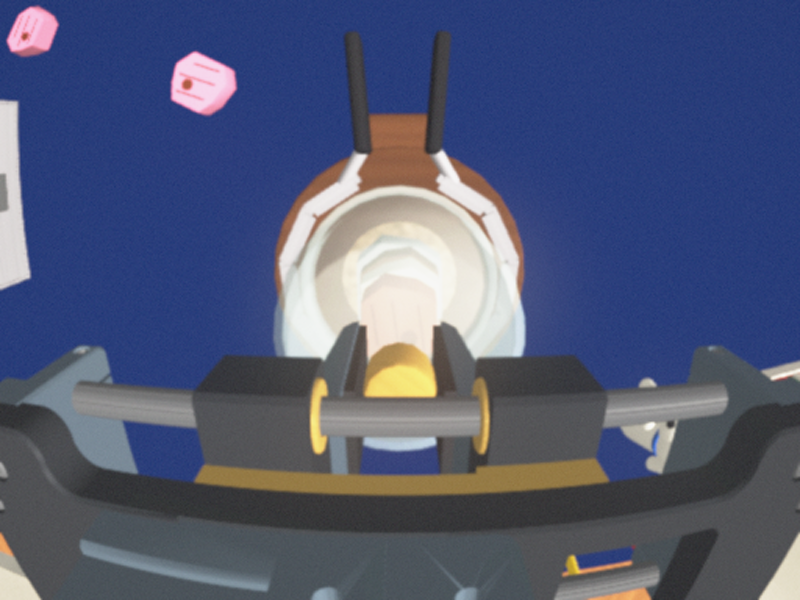

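View pics/s26.png

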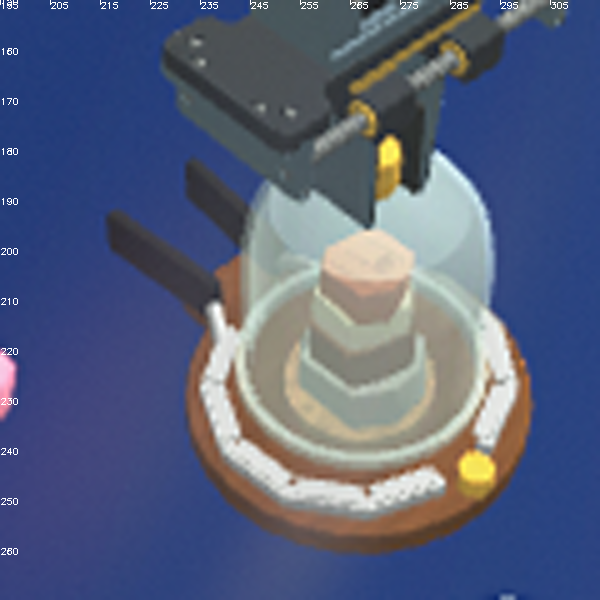

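```bash
python3 - <<'E'
from h import *
f=load("wrist",26);crop(f,170,85,170,130,4,"pics/w26c.png")
K=lambda c,z,r,th:pr(f,[c[0]+r*np.cos(th),c[1]+r*np.sin(th),z],True)
# overlay predicted foot circle & base circle
im=cv2.resize(f["pixels"][:,:,::-1],None,fx=4,fy=4,interpolation=2)
for c,z,r,col in [((605.3,18.3),37,66,(0,0,255)),((605.4,18.2),18,92,(0,255,0)),((605.4,18.2),26,40,(255,0,255))]:
    P=np.array([K(c,z,r,t) for t in np.linspace(0,2*np.pi,181)])*4+2
    cv2.polylines(im,[P.astype(int)],True,col,1)
cv2.imwrite("pics/w26o.png",im[85*4:220*4,165*4:350*4])
E
```

```text
(no output)
```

View pics/w26o.png

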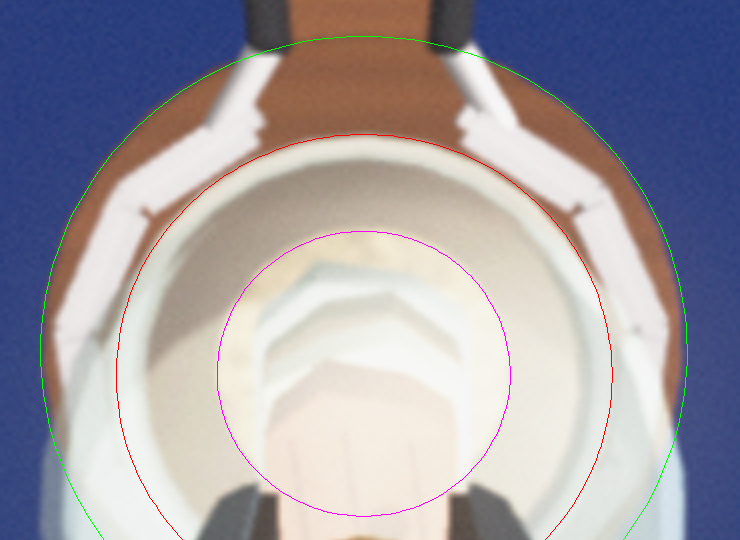

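Request:
servo_tool(plan=[[[0, 0, 0], [0, 0, 3], 10], [[0, 0, 0], [0, 0, 4], 10], [[0, 0, 0], [0, 0, 4], 10], [[0, 0, 0], [0, 0, 2], 10], [[0, 0, 0], [0, 0, 1], 10], [[0, 0, 0], [0, 0, 0], 10], [[0, 0, 0], [0, 0, 0], 10], [[0, 0, 0], [0, 0, 0], 10], [[0, 0, 0], [0, 0, 0], 10], [[0, 0, 0], [0, 0, 0], 10]])

```text
time_s: 78.1
ee_pos: [605.4, 18.3, 154.7]
ee_rot: [179.9, 0.1, 90.0]
force: [-0.9, 0.2, -3.6]
gripper_width: 25.2
```

Request:
servo_tool(plan=[[[0, 0, 0], [0, 0, 1.5], 10], [[0, 0, 0], [0, 0, 1], 10], [[0, 0, 0], [0, 0, 1], 10], [[0, 0, 0], [0, 0, 0], 10], [[0, 0, 0], [0, 0, 0], 10], [[0, 0, 0], [0, 0, 0], 10], [[0, 0, 0], [0, 0, 0], 10], [[0, 0, 0], [0, 0, 0], 10], [[0, 0, 0], [0, 0, 0], 10], [[0, 0, 0], [0, 0, 0], 10]])

```text
time_s: 79.35
ee_pos: [605.3, 18.3, 150.9]
ee_rot: [179.9, 0.1, 90.0]
force: [0.7, 0.1, -3.3]
gripper_width: 25.1
```

Request:
servo_tool(plan=[[[0, 0, 0], [0, 0, 0.7], 10], [[0, 0, 0], [0, 0, 0.7], 10], [[0, 0, 0], [0, 0, 0], 10], [[0, 0, 0], [0, 0, 0], 10], [[0, 0, 0], [0, 0, 0], 10], [[0, 0, 0], [0, 0, 0], 10], [[0, 0, 0], [0, 0, 0], 10], [[0, 0, 0], [0, 0, 0], 10], [[0, 0, 0], [0, 0, 0], 10], [[0, 0, 0], [0, 0, 0], 10]])

```text
time_s: 80.6
ee_pos: [605.8, 18.1, 150.7]
ee_rot: [179.8, 0.1, 90.0]
force: [-0.8, -0.1, -0.8]
gripper_width: 25.3
```

Request:
servo_tool(plan=[[[0, 0, 0], [0, 0, 0], 30], [[0, 0, 0], [0, 0, 0], 40], [[0, 0, 0], [0, 0, 0], 60], [[0, 0, 0], [0, 0, 0], 60], [[0, 0, 0], [0, 0, -10], 60], [[0, 0, 0], [0, 0, -25], 60], [[0, 0, 0], [0, 0, -35], 60], [[0, 0, 0], [0, -20, -10], 80], [[0, 0, 0], [0, -40, 0], 91], [[0, 0, 0], [0, -40, 0], 91]])

```text
time_s: 81.85
ee_pos: [507.3, 18.5, 236.7]
ee_rot: [179.4, 0.0, 89.9]
force: [-0.4, 0.1, 0.4]
gripper_width: 87.1
```

```bash
python3 - <<'E'
from h import *
go(465,18.2,120,90,8)
f=grab("wrist",27);  cv2.imwrite("pics/w27.png",cv2.resize(f["pixels"][:,:,::-1],(800,600),interpolation=2))
f=grab("scene",27); crop(f,195,150,120,120,5,"pics/s27.png")
E
```

```text
t 81.85 pose [507.3  18.5 236.7] [179.4   0.   89.9] F [-0.4  0.1  0.4] w 87.1
turn [ 0.6  0.  -0.1] shift [ -0.3 -43.6 116.2] min rows 2.0 dist in tilted tool frame
per-row turn [ 0.1  0.  -0. ]
[[-0.0, -5.4, 14.5], [-0.0, -5.4, 14.5], [-0.0, -5.4, 14.5], [-0.0, -5.4, 14.5], [-0.0, -5.4, 14.6], [-0.0, -5.3, 14.6], [-0.0, -5.3, 14.6], [-0.0, -5.3, 14.6]]
```

View pics/w27.png

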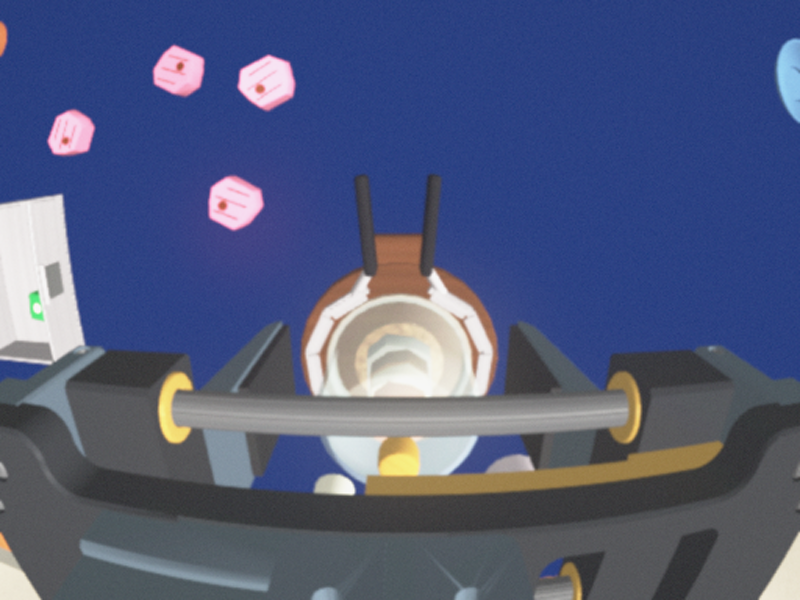

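View pics/s27.png

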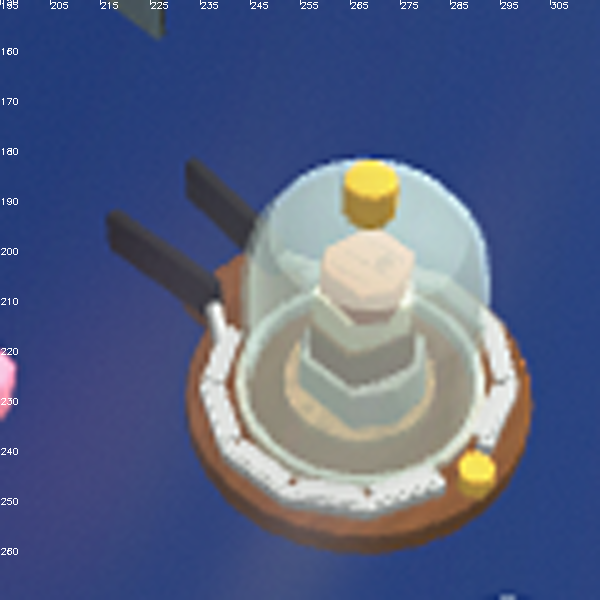

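Request:
servo_tool(plan=[[[0.6, 0, 0], [0, -20, 5], 91], [[0, 0, 0], [0, -15, 20], 91], [[0, 0, 0], [0, -5, 30], 91], [[0, 0, 0], [0, 0, 35], 91], [[0, 0, 0], [0, 0, 30], 91], [[0, 0, 0], [0, 0, 20], 91], [[0, 0, 0], [0, 0, 5], 91], [[0, 0, 0], [0, 0, 0], 91], [[0, 0, 0], [0, 0, 0], 91], [[0, 0, 0], [0, 0, 0], 91]])

```text
time_s: 83.2
ee_pos: [474.6, 18.6, 96.2]
ee_rot: [178.9, 0.0, 90.0]
force: [-0.1, -0.2, 0.3]
gripper_width: 91.1
```

```bash
python3 - <<'E'
from h import *
go(465.4,18.0,20,90,8)
f=grab("wrist",28);  cv2.imwrite("pics/w28.png",cv2.resize(f["pixels"][:,:,::-1],(800,600),interpolation=2))
E
```

```text
t 83.2 pose [474.6  18.6  96.2] [178.9   0.   90. ] F [-0.1 -0.2  0.3] w 91.1
turn [ 1.1  0.  -0. ] shift [ -0.6 -10.6  76. ] min rows 1.3 dist in tilted tool frame
per-row turn [ 0.1  0.  -0. ]
[[-0.1, -1.3, 9.5], [-0.1, -1.3, 9.5], [-0.1, -1.3, 9.5], [-0.1, -1.3, 9.5], [-0.1, -1.2, 9.5], [-0.1, -1.2, 9.5], [-0.1, -1.2, 9.5], [-0.1, -1.2, 9.5]]
```

View pics/w28.png

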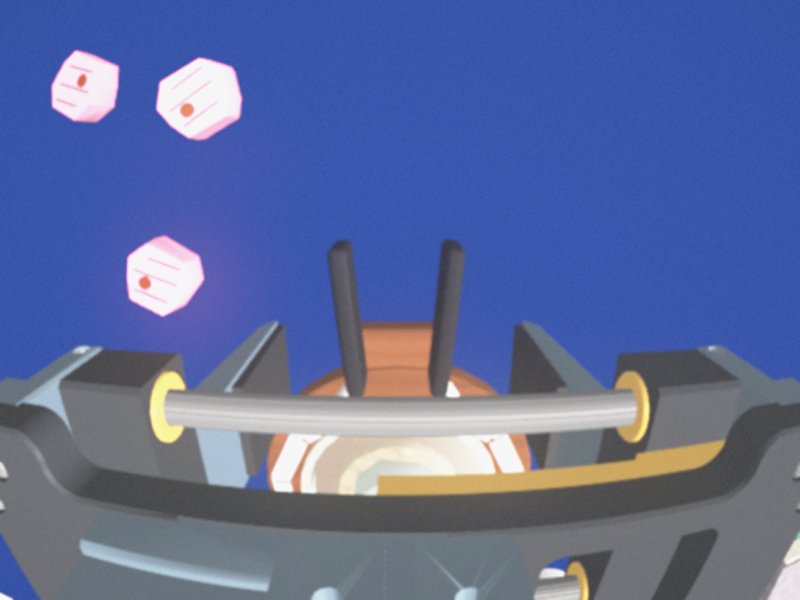

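Request:
servo_tool(plan=[[[1, 0, 0], [0, -5, 10], 91], [[0, 0, 0], [0, -4, 20], 91], [[0, 0, 0], [0, 0, 20], 91], [[0, 0, 0], [0, 0, 12], 91], [[0, 0, 0], [0, 0, 5], 91], [[0, 0, 0], [0, 0, 1], 91], [[0, 0, 0], [0, 0, 0], 91], [[0, 0, 0], [0, 0, 0], 91], [[0, 0, 0], [0, 0, 0], 91], [[0, 0, 0], [0, 0, 0], 91]])

```text
time_s: 84.5
ee_pos: [466.6, 18.6, 27.0]
ee_rot: [179.8, 0.0, 90.0]
force: [0.3, 0.6, -0.5]
gripper_width: 90.8
```

```bash
python3 - <<'E'
from h import *
go(465.4,18.0,20,90,8)
E
```

```text
t 84.5 pose [466.6  18.6  27. ] [179.8   0.   90. ] F [ 0.3  0.6 -0.5] w 90.8
turn [ 0.2  0.  -0. ] shift [-0.6 -1.2  7. ] min rows 0.1 dist in tilted tool frame
per-row turn [ 0.  0. -0.]
[[-0.1, -0.2, 0.9], [-0.1, -0.2, 0.9], [-0.1, -0.2, 0.9], [-0.1, -0.2, 0.9], [-0.1, -0.2, 0.9], [-0.1, -0.2, 0.9], [-0.1, -0.2, 0.9], [-0.1, -0.2, 0.9]]
```

Lower the last 7 mm, then squeeze.

Request:
servo_tool(plan=[[[0, 0, 0], [-0.5, -1, 4], 91], [[0, 0, 0], [0, 0, 3], 91], [[0, 0, 0], [0, 0, 0], 70], [[0, 0, 0], [0, 0, 0], 70], [[0, 0, 0], [0, 0, 0], 55], [[0, 0, 0], [0, 0, 0], 45], [[0, 0, 0], [0, 0, 0], 35], [[0, 0, 0], [0, 0, 0], 25], [[0, 0, 0], [0, 0, 0], 22], [[0, 0, 0], [0, 0, 0], 22]], squeeze=25)

```text
time_s: 85.75
ee_pos: [464.7, 17.0, 19.4]
ee_rot: [179.9, 0.1, 90.1]
force: [-1.4, -0.5, -0.1]
gripper_width: 25.7
```

Request:
servo_tool(plan=[[[0, 0, 0], [0, 0, 0], 22], [[0, 0, 0], [0, 0, 0], 22], [[0, 0, 0], [0, 0, 0], 22], [[0, 0, 0], [0, 0, 0], 22], [[0, 0, 0], [0, 0, 0], 22], [[0, 0, 0], [0, 0, 0], 22], [[0, 0, 0], [0, 0, 0], 22], [[0, 0, 0], [0, 0, 0], 22], [[0, 0, 0], [0, 0, 0], 22], [[0, 0, 0], [0, 0, 0], 22]])

```text
time_s: 87.0
ee_pos: [464.6, 17.0, 19.4]
ee_rot: [179.9, 0.1, 90.1]
force: [-1.7, -1.7, 0.1]
gripper_width: 25.7
```

Width 25.7 matches the 26 mm "shut" figure. Open and lift clear.

Request:
servo_tool(plan=[[[0, 0, 0], [0, 0, 0], 50], [[0, 0, 0], [0, 0, 0], 60], [[0, 0, 0], [0, 0, 0], 70], [[0, 0, 0], [0, 0, 0], 80], [[0, 0, 0], [0, 0, 0], 80], [[0, 0, 0], [0, 0, -15], 80], [[0, 0, 0], [0, 0, -30], 80], [[0, 0, 0], [0, -20, -40], 80], [[0, 0, 0], [0, -35, -40], 80], [[0, 0, 0], [0, -35, -40], 80]])

```text
time_s: 88.25
ee_pos: [373.1, 18.0, 186.4]
ee_rot: [-179.9, 0.1, 90.0]
force: [-0.5, -0.4, 0.4]
gripper_width: 79.9
```

Request:
servo_tool(plan=[[[0, 0, 0], [40, -10, -10], 80], [[0, 0, 0], [40, 0, 0], 80], [[0, 0, 0], [40, 0, 0], 80], [[0, 0, 0], [40, 0, 0], 80], [[0, 0, 0], [40, 0, 0], 80], [[0, 0, 0], [30, 0, 0], 80], [[0, 0, 0], [0, 0, 0], 80], [[0, 0, 0], [0, 0, 0], 80], [[0, 0, 0], [0, 0, 0], 80], [[0, 0, 0], [0, 0, 0], 80]])

```text
time_s: 89.5
ee_pos: [362.2, 252.1, 201.0]
ee_rot: [179.5, 0.0, 89.7]
force: [-0.0, 0.0, 0.6]
gripper_width: 79.9
```

```bash
python3 - <<'E'
from h import *
f=grab("top",29); cv2.imwrite("pics/t29.png",cv2.resize(f["pixels"][:,:,::-1],(800,600),interpolation=2))
f=grab("scene",29); crop(f,60,90,320,280,2,"pics/s29.png"); crop(f,195,150,120,120,5,"pics/s29c.png")
E
```

```text
(no output)
```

View pics/t29.png

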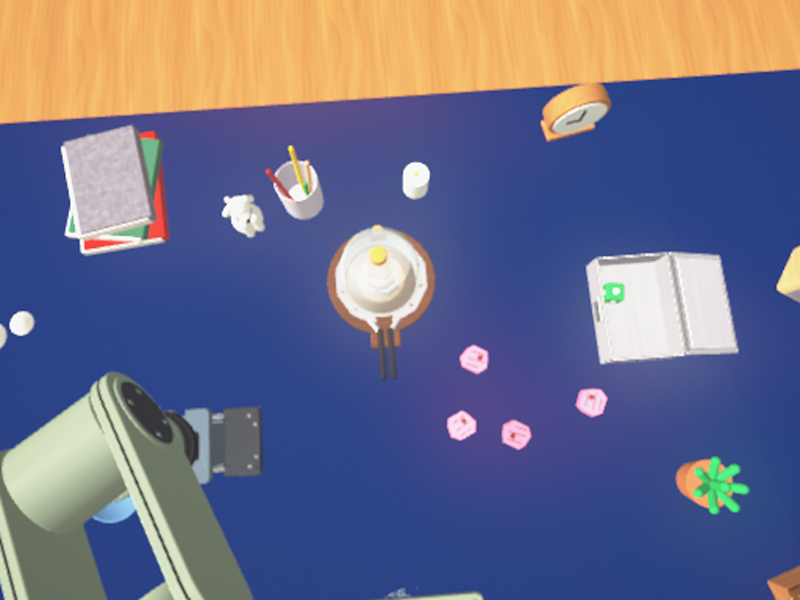

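View pics/s29.png

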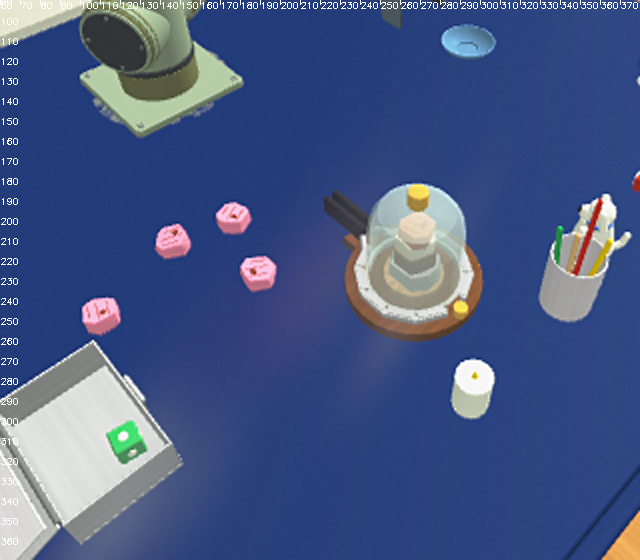

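View pics/s29c.png

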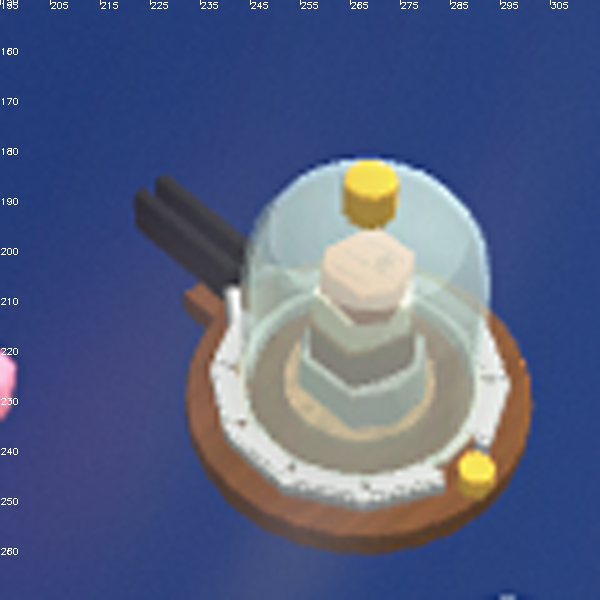

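```bash
python3 - <<'E'
from h import *
from workcell import env
f=load("top",29);s=.64
print("cube",un(f,614*s,292*s,33),"knob top",un(f,378*s,256*s,179))
print(env.job_done())
E
```

```text
cube [ 551.93987304 -370.86048542   33.        ] knob top [603.42553029  15.12179386 179.        ]
the job is handed in; nothing more can be done
None
```

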